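# Wedge-stone pedestal for a polished ball

### The job

Build a pillar in the middle of the round slate out of every sandstone offcut that lies there, one flat on another in any order, turning each so that its thick end comes over the thin end of the one below and nothing leans more than a single wedge, and put the clay ring flat on top. Once that stands by itself, lay the polished ball gently in the ring, without dropping it, so that it rests there; the two flameless candles must also end up standing upright, right down in the two bores of the wooden stand. Leave the jar and the lamp where they are.

Things in the scene. Friction and masses are not known exactly. Their poses are not given: they have to be found in the camera images.
- slate_top (a point): Centre of the top face of the fixed round slate, 120 mm across, 12 mm thick, dark grey, lying on the mat (mat top 3 mm above the table).
- stone_a_mid (a point): Centre (18 mm above the middle of the underside) of a reddish brown sandstone wedge, 66 mm long (x), 50 mm wide (y), flat underside, two parallel upright sides across y. Its flat top climbs 7 degrees towards its own +x: 36 mm above the underside in the middle, 40 at the thick +x end, 32 at the thin end. A small dark lump sticks out 7 mm from the thick +x end. z is square to the underside. About 0.25 kg. May be absent.
- stone_b_mid (a point): Centre (18 mm above the middle of the underside) of a pale yellow sandstone wedge, 62 mm long (x), 46 mm wide (y), flat underside, two parallel upright sides across y. Its flat top climbs 7 degrees towards its own +x: 36 mm above the underside in the middle, 40 at the thick +x end, 32 at the thin end. A small dark lump sticks out 6 mm from the thick +x end. z is square to the underside. About 0.25 kg. May be absent.
- stone_c_mid (a point): Centre (18 mm above the middle of the underside) of a dark red sandstone wedge, 60 mm long (x), 52 mm wide (y), flat underside, two parallel upright sides across y. Its flat top climbs 7 degrees towards its own +x: 36 mm above the underside in the middle, 40 at the thick +x end, 32 at the thin end. A small dark lump sticks out 8 mm from the thick +x end. z is square to the underside. About 0.25 kg. May be absent.
- stone_d_mid (a point): Centre (18 mm above the middle of the underside) of a tan sandstone wedge, 64 mm long (x), 48 mm wide (y), flat underside, two parallel upright sides across y. Its flat top climbs 7 degrees towards its own +x: 36 mm above the underside in the middle, 40 at the thick +x end, 32 at the thin end. A small dark lump sticks out 5 mm from the thick +x end. z is square to the underside. About 0.25 kg. May be absent.
- cup_mid (a point): Centre (half-way up, on the axis) of a terracotta ring, 54 mm across outside, 34 mm bore right through, 28 mm high, both ends flat; z is its axis. 70 g. The ball rests on its upper inner edge, ball centre about 29 to 30 mm above this point.
- ball_center (a point): Centre of a polished blue-green stone ball, 46 mm across, 130 g; it starts in a low wooden ring (fixed, 50 mm across, 12 mm high) on the mat.
- stand_bore1 (a point): Centre of the mouth of one bore in the loose dark wooden stand, a block 130 mm long (its x) by 56 mm wide (its y) by 32 mm high, 0.5 kg, lying on the mat. The bore is upright, 24.5 mm wide, 24 mm deep, flat-bottomed. z is up. This bore lies 36 mm from the middle of the block towards its -x end.
- stand_bore2 (a point): Centre of the mouth of the other, equal bore, 36 mm from the middle of the block towards its +x end; its axes are those of the block too.
- candle_a_mid (a point): Middle (44 mm above its foot) of a cream flameless candle standing upright on the mat: a smooth cylinder 21 mm across and 88 mm high with a thin plastic flame on top, 111 mm high in all, 40 g, flat foot. z is its axis. Either candle may go in either bore.
- candle_b_mid (a point): Middle of the other, equal candle.
- ball: The same ball as a body; its origin turns with it, so use the centre point for its position.
- jar: Squat redware jar, 112 mm across, 84 mm high, origin under its middle. Leave alone.
- lamp: White plastic tealight-style lamp, 72 mm across, 63 mm high, origin under its middle. Leave alone. (A glass cloche, 116 mm across and 148 mm high, stands at the far edge of the mat, straight ahead of the robot, some 0.82 m from it, beyond the work.)
Mind the look-alikes: they are no part of the job. Leave any turquoise look-alike of the part that bears stone_a_mid alone.

How it is judged:
By the outcome, as a careful person would: the job done as asked, in the order asked, and still so for the second after the job is handed in, with the robot touching nothing.
Of stone_a, stone_b, stone_c, stone_d only 2 to 4 are there at a start; the rules pass over those that are not, and their reading is None.
At some moment in a run one of stand may be knocked a few centimetres aside while the robot is not near it.
It also fails if it takes over 210 s, if anything falls off the work surface, if the arm or the gripper's body presses on something with over 40 N, if the wrist force passes 120 N, or if a joint passes its speed limit or range.

### The arm

A 6-joint arm with a two-finger parallel gripper is mounted at the origin on the work surface. World frame = base frame: x ahead of the robot, y to its left, z up, the work surface at z = 0. Lengths are in mm, angles in rad, forces in N, time in s.
With the tool pointing down it reaches from about 275 to 725 mm from the base axis. Payload 15.9 kg.
Tool frame: the origin (TCP) lies midway between the tips of the shut fingers; the grasp point (between the pads) lies 19 mm behind it (ctrl.pinch_z is the distance from the TCP to the grasp point, in mm); z points along the fingers, y is the direction in which the jaws open and shut (so a half turn about z gives the same grasp; the last joint's range is limited). The gripper opens to 85 mm and grips with 20 to 120 N. Pads are 22 mm wide; open, the fingers measure 114 mm over their backs; the gripper's body (76 mm by 85 mm) begins 54 mm behind the grasp point. The pads swing forward as they close: fully open they stand 13 mm farther back than shut.
Start: joints at [-1.267, 0.213, -0.034, 1.323, 0, 1.571], TCP at [149.568, -477.09, 192.606] pointing down, gripper open.
Joint ranges: [-2.98, 2.98], [-0.74, 1.72], [-1.14, 1.35], [-2.1, 2.04], [-1.57, 1.44], [-3.14, 3.14]. Speed limits (rad/s): [1.89, 1.89, 2.39, 2.57, 3.14, 3.14].

### API

Orientations are given as a unit quaternion [x, y, z, w].
In Python, from cell import ctrl, capture gives the robot as it stands.
- The arm moves only by the shell command python3 -m creep 'ROWS' [FORCE]. ROWS is JSON, a list of rows, each an object of numbers: "fingers": the finger opening in mm, from 0 to 85.4; "dx", "dy", "dz": the shift along the tool's x, y, z in mm; "spin": the turn about the tool's z in degrees. In form: [{"fingers": .., "dx": .., "dy": .., "dz": .., "spin": ..}, ...]. A call has 1 to 5 rows; each row shifts and turns the commanded pose from where the row before left it, along the tool's axes as they then stand; what a row does not reach is not made up. A row lasts 1/8 s, in which the tool goes at most 62.5 mm and 10.7 degrees, less where a joint would pass 70% of its speed; a pose out of reach is approached as far as the arm can. A call with a gripper value outside its range is refused whole. The fingers move at their own pace and stop on an object; FORCE is the grip in N (left out, the last holds). Time passes only in rows, so rows that do not move let the fingers close. It gives the time, the measured TCP pose, the force and the opening at its end, in the units of the state.
- ctrl.state(): the state, without advancing time (a new reading comes with each control period).
- capture(name): name is "scene" or "top" or "wrist"; returns a dict with "image" (420x560x3 uint8, red, green, blue), "K" (3x3 intrinsics, pixels), "distortion" ([k1, k2, p1, p2, k3] as OpenCV has them; the pictures are not rectified), "eye" and "rotation" of the camera in the world. Camera axes: x right, y down, z forward; pixel columns grow to the right and rows downward; lengths in mm; the calibration is good to about 2 mm. A picture is of the moment at which its call begins. There is no depth.
- ctrl.finish_job(): hands the job in, once; it reports no verdict.
The state is a dict: "time": time; "joint_pos": joint angles; "qvel": joint speeds; "tau": joint torques, N m; "tcp_pos": TCP position; "eef_rot": TCP orientation; "ft_force": force on the tool from outside, world axes, zero at the start; "ft_torque": the same for the moment, N m; "opening": finger opening in mm.
Only numpy, scipy, OpenCV 4.12 (cv2) and the standard library are available. Lean on these libraries where they do the work, as an engineer would, in place of code of your own. Each camera call takes 0.05 s, during which the arm holds its last target.

## Working session

There is one attempt and no reset: what is moved stays moved. The work goes in short steps, Python scripts to look and compute and a shell command to move; the robot and the scene stay as the last step left them, time stands still between calls to the robot, and variables do not carry over. Pictures are saved under pics/ and viewed, and the job is handed in when it is done.

```bash
ls; mkdir -p pics; python3 - <<'E'
from cell import ctrl,capture
import cv2
print(ctrl.state()); print(ctrl.pinch_z)
for n in ["scene","top","wrist"]:
    c=capture(n); cv2.imwrite(f"pics/{n}0.png",c["image"][:,:,::-1]); print(n,c["K"],c["distortion"],c["eye"],c["rotation"])
E
```

```text
pics
{'time': 0.0, 'joint_pos': array([-1.26700118e+00,  2.13370440e-01, -3.50220701e-02,  1.32347614e+00,
       -1.95970391e-05,  1.57077088e+00]), 'qvel': array([ 0.00085617, -0.0001986 , -0.00063255,  0.00053541, -0.00108066,
        0.00057695]), 'tau': array([-4.08275344e-03, -6.86153626e+01,  4.87120843e+01,  1.72057439e-02,
        5.03083049e-05,  2.60775244e-05]), 'tcp_pos': array([ 149.45924828, -476.76804962,  192.12372761]), 'eef_rot': array([ 9.88483660e-01,  1.51326689e-01, -9.08077091e-05, -5.28506026e-04]), 'ft_force': array([ 0.71710303, -1.04686677,  0.17684342]), 'ft_torque': array([-0.0018622 , -0.01461956, -0.04488793]), 'opening': 85.55151287782809}
18.700000000000003
scene [[444.61036366   0.         279.0941818 ]
 [  0.         444.61036366 203.49692789]
 [  0.           0.           1.        ]] [0.02167301 0.         0.         0.         0.        ] [1284.01061755   -9.14525572  676.05941695] [ 0.63354473  0.62731565 -0.32260582 -0.317839  ]
top [[398.14390516   0.         279.65044141]
 [  0.         398.14390516 212.81670227]
 [  0.           0.           1.        ]] [-0.10514349  0.          0.          0.          0.        ] [337.28856197  13.92041649 926.2767683 ] [-0.70103754  0.71071332 -0.04429555  0.03835174]
wrist [[292.57617082   0.         280.28206922]
 [  0.         292.57617082 207.90083823]
 [  0.           0.           1.        ]] [-0.00174191  0.          0.          0.          0.        ] [ 224.51432863 -453.75881033  373.51948078] [ 0.7963133  -0.58471286 -0.09240946  0.12432415]
```

View pics/scene0.png

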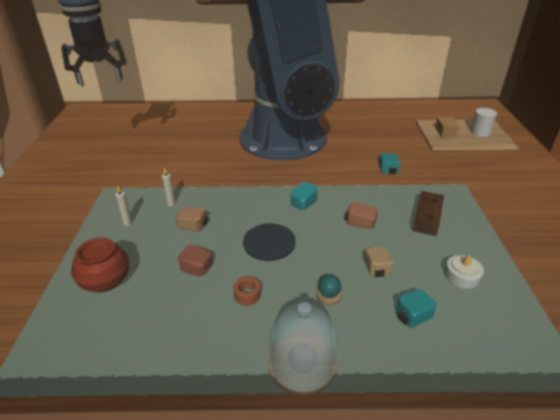

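View pics/top0.png

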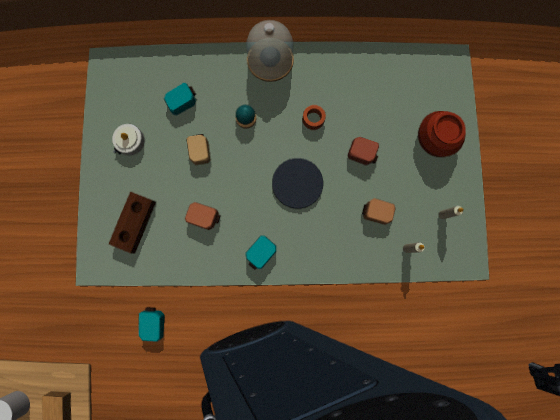

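View pics/wrist0.png

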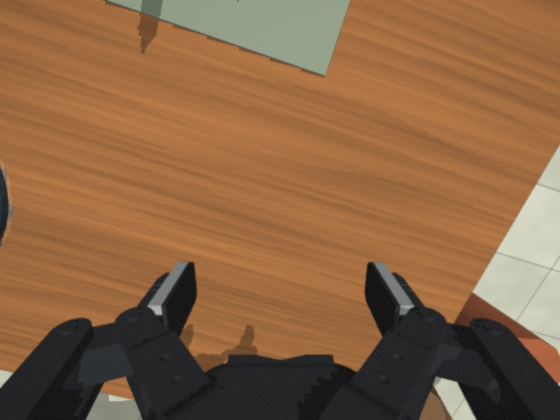

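The top view shows the round slate at (297,183) and four stone-coloured wedges at (198,149), (202,216), (364,150) and (380,211). There are three turquoise look-alikes at (180,98), (261,252) and (151,326). The ring is at (314,117), ball (246,115), stand (132,222), candles (459,211) and (420,247), jar (441,133) and lamp (127,139). I'll enlarge the wedges to confirm them.

```bash
cat > h.py <<'E'
import numpy as np, cv2
from scipy.spatial.transform import Rotation as R
from cell import ctrl,capture
def cap(n,f=None):
    c=capture(n); c["R"]=R.from_quat(c["rotation"]).as_matrix(); c["eye"]=np.array(c["eye"])
    c["K"]=np.array(c["K"]);c["distortion"]=np.array(c["distortion"],float)
    if f: cv2.imwrite("pics/"+f,c["image"][:,:,::-1])
    return c
def ray(c,px):
    u=cv2.undistortPoints(np.array(px,float).reshape(-1,1,2),c["K"],c["distortion"]).reshape(-1,2)
    d=np.c_[u,np.ones(len(u))]@c["R"].T
    return d
def unp(c,px,z):
    d=ray(c,px); t=(z-c["eye"][2])/d[:,2]
    return c["eye"]+d*t[:,None]
def proj(c,P):
    P=np.atleast_2d(np.array(P,float)); rv=cv2.Rodrigues(c["R"].T)[0]
    return cv2.projectPoints(P,rv,-c["R"].T@c["eye"],c["K"],c["distortion"])[0].reshape(-1,2)
def tri(cs,pxs):
    A=np.zeros((3,3));b=np.zeros(3)
    for c,p in zip(cs,pxs):
        d=ray(c,[p])[0];d/=np.linalg.norm(d);M=np.eye(3)-np.outer(d,d);A+=M;b+=M@c["eye"]
    return np.linalg.solve(A,b)
def pose():
    s=ctrl.state();r=R.from_quat(s["eef_rot"]).as_matrix()
    return s,np.array(s["tcp_pos"]),r
def yaw(r): return np.degrees(np.arctan2(r[1,0],r[0,0]))
def go(x,y,z,yw=None):
    """print needed spin then dx,dy,dz (axes after the spin)"""
    s,p,r=pose(); y0=yaw(r)
    sp=0 if yw is None else -(((yw-y0+90)%180)-90)   # jaw symmetric
    alt=sp-180*np.sign(sp) if sp else 0
    yn=y0-sp; a=np.radians(yn); d=np.array([x,y,z])-p
    X=np.array([np.cos(a),np.sin(a),0]);Y=np.array([np.sin(a),-np.cos(a),0])
    print(f"t={s['time']:.1f} tcp={p.round(1)} yaw={y0:.1f} q={np.array(s['joint_pos']).round(2)} F={np.array(s['ft_force']).round(1)} op={s['opening']:.1f}\n spin={sp:.1f}(alt {alt:.1f}) dx={d@X:.1f} dy={d@Y:.1f} dz={-d[2]:.1f}")
def crop(c,cx,cy,w,h,s,f):
    im=c["image"][max(cy-h,0):cy+h,max(cx-w,0):cx+w,::-1]
    cv2.imwrite("pics/"+f,cv2.resize(im,None,fx=s,fy=s,interpolation=cv2.INTER_CUBIC))
E
python3 - <<'E'
from h import *
c=cap("top"); crop(c,285,175,190,95,2.1,"topz.png")
s=cap("scene"); crop(s,285,230,170,80,2.3,"scenez.png")
E
```

```text
(no output)
```

View pics/topz.png

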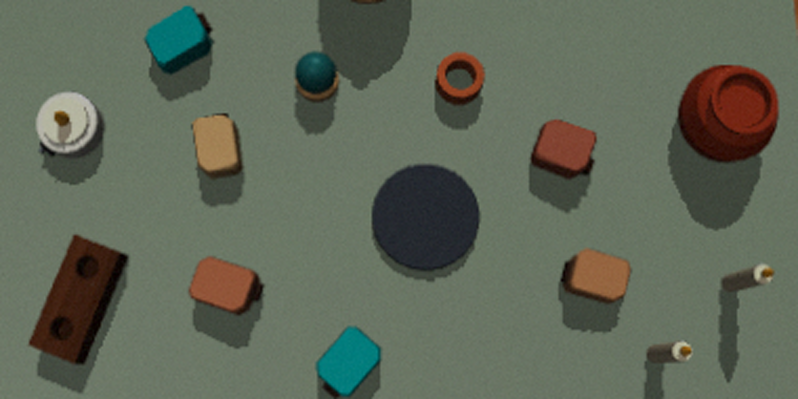

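View pics/scenez.png

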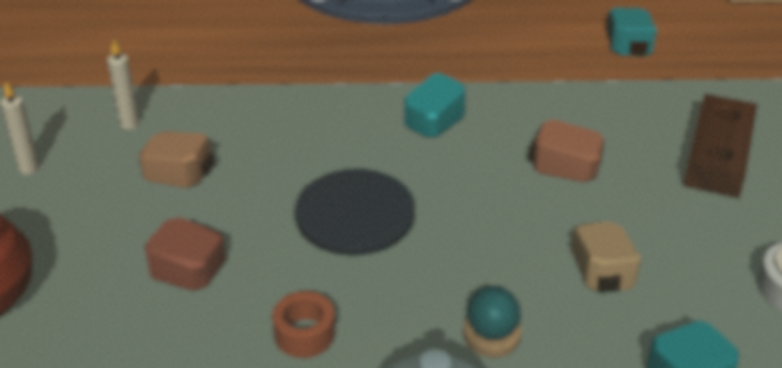

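Wedges in the full top image: a, reddish brown, (202,216); b, pale yellow, (198,149); c, dark red, (364,150); d, tan, (380,211). Their lumps are visible at the right, far, right and left ends respectively. All four fit the descriptions, and the turquoise ones don't. Next I'll work out positions.

```bash
python3 - <<'E'
from h import *
c=cap("top")
f=lambda x,y:(x/2.1+95,y/2.1+80)
for n,p,z in [("a",f(225,285),39),("b",f(217,143),39),("c",f(565,147),39),("d",f(600,274),39),("slate",f(425,217),15),("ring",f(460,78),31),("bore1",f(62,328),35),("bore2",f(87,266),35),("candleBtop",f(683,352),91),("candleAtop",f(764,274),91),("ballc",f(316,73),35),
 ("cA flame",f(767,272),114),("cB flame",f(686,351),114),("cA foot",f(727,283),3),("cB foot",f(652,353),3),("jar",f(728,110),60),("lamp",f(67,122),50),("cloche",(270,60),100),("turq3",(261,252),39)]:
    print(n,unp(c,[p],z)[0].round(0))
s=cap("scene")
g=lambda x,y:(x/2.3+115,y/2.3+150)
print("feet scene",unp(s,[g(25,170)],3),unp(s,[g(127,127)],3))
go(430,-280,250,90)
E
```

```text
a [437. 180.  39.]
b [594. 191.  39.]
c [ 585. -191.   39.]
d [ 444. -223.   39.]
slate [513. -37.  15.]
ring [668. -78.  31.]
bore1 [393. 359.  35.]
bore2 [460. 333.  35.]
candleBtop [ 357. -292.   91.]
candleAtop [ 435. -383.   91.]
ballc [674.  82.  35.]
cA flame [ 435. -375.  114.]
cB flame [ 357. -286.  114.]
cA foot [ 436. -380.    3.]
cB foot [ 359. -288.    3.]
jar [ 621. -370.   60.]
lamp [618. 356.  50.]
cloche [777.  23. 100.]
turq3 [354.  48.  39.]
feet scene [[ 439.460144   -382.98402366    3.        ]] [[ 364.79763472 -290.24528604    3.        ]]
t=0.3 tcp=[ 149.5 -477.   192.5] yaw=17.4 q=[-1.27  0.21 -0.03  1.32 -0.    1.57] F=[ 0.3  0.2 -0.3] op=85.2
 spin=-72.6(alt 107.4) dx=197.0 dy=280.5 dz=-57.5
```

```bash
python3 - <<'E'
from h import *
go(330,-268,200,-39)
E
python3 -m creep '[{"spin":10,"dy":20},{"spin":10},{"spin":10},{"spin":10},{"spin":10}]'
python3 - <<'E'
from h import *
go(330,-268,200,-39)
E
```

```text
t=0.3 tcp=[ 149.5 -477.   192.5] yaw=17.4 q=[-1.27  0.21 -0.03  1.32 -0.    1.57] F=[ 0.3  0.2 -0.3] op=85.2
 spin=56.4(alt -123.6) dx=8.7 dy=-276.0 dz=-7.5
t=0.3 tcp=[ 149.5 -477.   192.5] yaw=17.4 q=[-1.27  0.21 -0.03  1.32 -0.    1.57] F=[ 0.3  0.2 -0.3] op=85.2
 spin=56.4(alt -123.6) dx=8.7 dy=-276.0 dz=-7.5invalid input
```

```bash

python3 -m creep '[{"fingers":85,"dx":0,"dy":0,"dz":0,"spin":10},{"fingers":85,"dx":0,"dy":0,"dz":0,"spin":10},{"fingers":85,"dx":0,"dy":0,"dz":0,"spin":10},{"fingers":85,"dx":0,"dy":0,"dz":0,"spin":10},{"fingers":85,"dx":0,"dy":0,"dz":0,"spin":10}]'
python3 - <<'E'
from h import *
go(330,-268,200,-39)
E
```

```text
time: 0.98
tcp_pos: [149.6, -477.1, 192.6]
eef_rot: [0.959, -0.283, -0.0, -0.0]
ft_force: [0.2, 0.8, -0.1]
opening: 85.0
t=1.0 tcp=[ 149.6 -477.1  192.6] yaw=-32.9 q=[-1.27  0.21 -0.03  1.32  0.    2.45] F=[ 0.2  0.8 -0.1] op=85.0
 spin=6.1(alt -173.9) dx=8.7 dy=-276.0 dz=-7.4
```

```bash
python3 - <<'E'
s=open('h.py').read()
i=s.index("def go("); j=s.index("def crop(")
s=s[:i]+'''def go(x,y,z,yw=None):
    s,p,r=pose(); y0=yaw(r); q=np.array(s['joint_pos'])
    print(f"t={s['time']:.1f} tcp={p.round(1)} yaw={y0:.1f} q={q.round(2)} F={np.array(s['ft_force']).round(1)} op={s['opening']:.1f}")
    q1=np.degrees(np.arctan2(y,x)); d=np.array([x,y,z])-p
    for k in ([0] if yw is None else [0,180]):
        sp=0
        if yw is not None:
            q6=(q1+180-yw-k+180)%360-180
            sp=(q6-np.degrees(q[5]))-(q1-np.degrees(q[0]))
            if abs(q6)>176: continue
        a=np.radians(y0-sp)
        X=np.array([np.cos(a),np.sin(a),0]);Y=np.array([np.sin(a),-np.cos(a),0])
        print(f" spin={sp:.1f} yaw->{y0-sp:.1f} q6->{q1+180-(y0-sp):.0f}: dx={d@X:.1f} dy={d@Y:.1f} dz={-d[2]:.1f}")
def wcam(x,y,z,yw,cur=None):
    """predicted wrist camera for a level tool pose"""
    c=cur or cap("wrist"); s,p,r=pose()
    Rt=R.from_euler('z',yw,degrees=True).as_matrix()@np.diag([1,-1,-1])
    c=dict(c); c["eye"]=np.array([x,y,z])+Rt@r.T@(c["eye"]-p); c["R"]=Rt@r.T@c["R"]; return c
'''+s[j:]
open('h.py','w').write(s)
E
python3 - <<'E'
from h import *
go(330,-268,200,10)
w=cap("wrist")
for x,y,yw in [(330,-268,10),(300,-300,10),(280,-280,10)]:
    c=wcam(x,y,200,yw,w); print(proj(c,[[358,-289,3],[358,-289,91]]).round())
E
```

```text
t=1.0 tcp=[ 149.6 -477.1  192.6] yaw=-32.9 q=[-1.27  0.21 -0.03  1.32  0.    2.45] F=[ 0.2  0.8 -0.1] op=85.0
 spin=-42.9 yaw->10.0 q6->131: dx=214.0 dy=-174.5 dz=-7.4
 spin=-222.9 yaw->190.0 q6->-49: dx=-214.0 dy=174.5 dz=-7.4
[[300. 159.]
 [306. 171.]]
[[280. 130.]
 [280. 135.]]
[[299. 117.]
 [305. 118.]]
```

```bash

python3 -m creep '[{"fingers":85,"dx":0,"dy":0,"dz":0,"spin":-10.6},{"fingers":85,"dx":0,"dy":0,"dz":0,"spin":-10.6},{"fingers":85,"dx":0,"dy":0,"dz":0,"spin":-10.6},{"fingers":85,"dx":0,"dy":0,"dz":0,"spin":-10.6},{"fingers":85,"dx":35,"dy":-30,"dz":-2,"spin":0}]'
python3 -m creep '[{"fingers":85,"dx":45,"dy":-36,"dz":-2,"spin":0},{"fingers":85,"dx":45,"dy":-36,"dz":-2,"spin":0},{"fingers":85,"dx":45,"dy":-36,"dz":0,"spin":0},{"fingers":85,"dx":44,"dy":-36,"dz":0,"spin":0},{"fingers":85,"dx":0,"dy":0,"dz":0,"spin":0}]'
python3 - <<'E'
from h import *
go(358,-289,51,10)
c=cap("wrist","w1.png")
E
```

```text
time: 1.65
tcp_pos: [178.3, -442.2, 194.1]
eef_rot: [0.996, 0.088, -0.0, -0.0]
ft_force: [0.8, 0.2, 0.0]
opening: 84.6
time: 2.28
tcp_pos: [332.8, -266.6, 198.7]
eef_rot: [0.996, 0.09, 0.0, -0.0]
ft_force: [-0.1, -0.5, 0.0]
opening: 85.1
t=2.3 tcp=[ 332.8 -266.6  198.7] yaw=10.3 q=[-0.68  0.06 -0.2   1.31  0.    2.29] F=[-0.1 -0.5  0. ] op=85.1
 spin=0.3 yaw->10.0 q6->131: dx=21.0 dy=26.5 dz=147.7
 spin=-179.7 yaw->190.0 q6->-49: dx=-21.0 dy=-26.5 dz=147.7
```

View pics/w1.png

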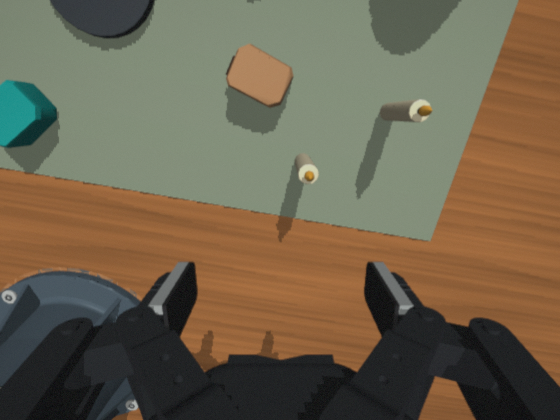

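The wrist view shows candle B with its top at about (308,172) and foot at (302,157), and candle A with its top at (420,111) and foot at (386,112).

```bash
python3 - <<'E'
from h import *
c=cap("wrist"); t=cap("top")
crop(c,360,140,80,50,5,"w1z.png")
print(unp(c,[(308,172),(420,111)],91).round(1),unp(c,[(302,157),(386,112)],3).round(1))
f=lambda x,y:(x/2.1+95,y/2.1+80)
print(proj(t,[[358,-289,3],[358,-289,91]]))
E
```

```text
[[ 359.5 -291.2   91. ]
 [ 434.7 -382.8   91. ]] [[ 362.1 -290.9    3. ]
 [ 434.  -381.2    3. ]]
[[405.7824076  248.32968984]
 [418.96585129 247.12218833]]
```

View pics/w1z.png

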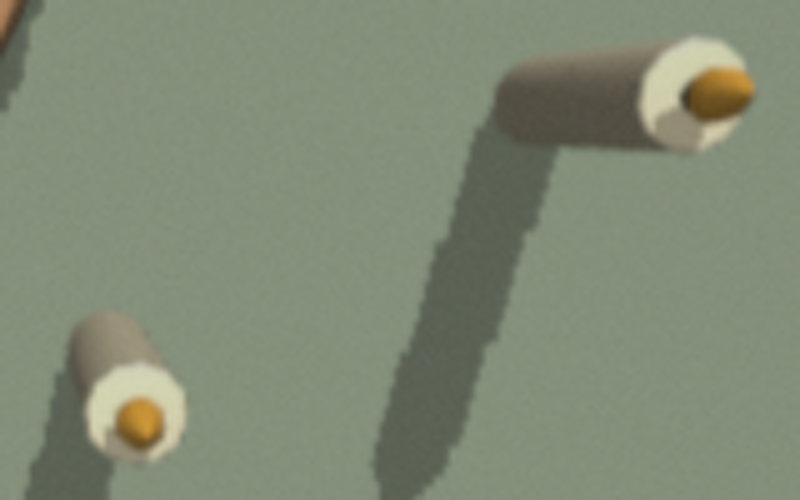

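```bash
python3 - <<'E'
from h import *
c=cap("wrist")
print(unp(c,[(307.2,172.4),(418.6,108.8)],91).round(1))
go(359.3,-290.8,120)
E
```

```text
[[ 357.7 -292.1   91. ]
 [ 434.6 -382.8   91. ]]
t=2.5 tcp=[ 330.3 -269.8  198.6] yaw=9.8 q=[-0.68  0.06 -0.2   1.31 -0.    2.29] F=[ 0.2 -0.8  0.1] op=84.7
 spin=0.0 yaw->9.8 q6->131: dx=25.0 dy=25.6 dz=78.6
```

```bash

python3 -m creep '[{"fingers":85,"dx":23.6,"dy":26,"dz":20,"spin":0},{"fingers":60,"dx":0,"dy":0,"dz":45,"spin":0},{"fingers":45,"dx":0,"dy":0,"dz":45,"spin":0},{"fingers":40,"dx":0,"dy":0,"dz":38,"spin":0},{"fingers":40,"dx":0,"dy":0,"dz":0,"spin":0}]' 25
python3 - <<'E'
from h import *
go(358,-291.5,51)
c=cap("wrist","w2.png")
E
```

```text
time: 3.1
tcp_pos: [356.1, -290.4, 48.8]
eef_rot: [0.996, 0.085, -0.002, -0.002]
ft_force: [0.1, 0.4, 1.0]
opening: 40.3
t=3.1 tcp=[ 356.1 -290.4   48.8] yaw=9.7 q=[-0.68  0.22 -0.41  0.95 -0.    2.29] F=[0.1 0.4 1. ] op=40.3
 spin=0.0 yaw->9.7 q6->131: dx=1.7 dy=1.4 dz=-2.2
```

View pics/w2.png

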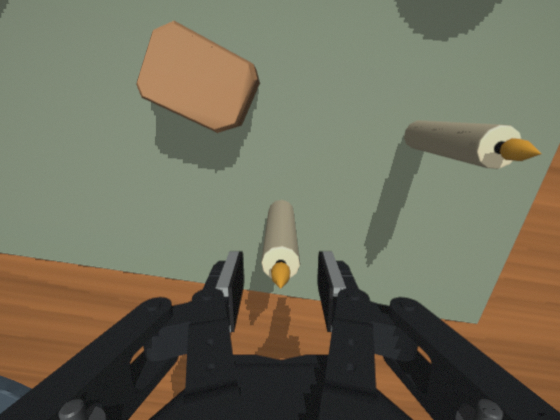

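Candle B at (280,265) sits centred between the pads, so I'll close.

```bash

python3 -m creep '[{"fingers":28,"dx":2,"dy":0,"dz":-2,"spin":0},{"fingers":20,"dx":0,"dy":0,"dz":0,"spin":0},{"fingers":15,"dx":0,"dy":0,"dz":0,"spin":0},{"fingers":15,"dx":0,"dy":0,"dz":0,"spin":0}]' 30
python3 -m creep '[{"fingers":15,"dx":0,"dy":0,"dz":0,"spin":0},{"fingers":15,"dx":0,"dy":0,"dz":-20,"spin":0},{"fingers":15,"dx":0,"dy":0,"dz":-40,"spin":0},{"fingers":15,"dx":0,"dy":0,"dz":-40,"spin":0},{"fingers":15,"dx":0,"dy":0,"dz":0,"spin":0}]'
python3 - <<'E'
from h import *
c=cap("wrist","w3.png")
go(393,359,160)
go(330,100,160,180)
E
```

```text
time: 3.65
tcp_pos: [360.6, -290.5, 52.9]
eef_rot: [0.996, 0.086, 0.0, 0.0]
ft_force: [0.0, 0.3, -0.4]
opening: 14.7
time: 4.28
tcp_pos: [361.8, -291.5, 155.1]
eef_rot: [0.996, 0.085, 0.002, 0.002]
ft_force: [-0.2, 0.1, 1.3]
opening: 14.9
t=4.3 tcp=[ 361.1 -290.9  153.4] yaw=9.8 q=[-0.68  0.15 -0.21  1.21  0.    2.29] F=[-0.7 -0.4  0.4] op=14.8
 spin=0.0 yaw->9.8 q6->213: dx=142.2 dy=-635.0 dz=-6.6
t=4.3 tcp=[ 361.1 -290.9  153.4] yaw=9.8 q=[-0.68  0.15 -0.21  1.21  0.    2.29] F=[-0.7 -0.4  0.4] op=14.8
 spin=-170.2 yaw->180.0 q6->17: dx=31.1 dy=390.9 dz=-6.6
 spin=-350.2 yaw->360.0 q6->-163: dx=-31.1 dy=-390.9 dz=-6.6
```

View pics/w3.png

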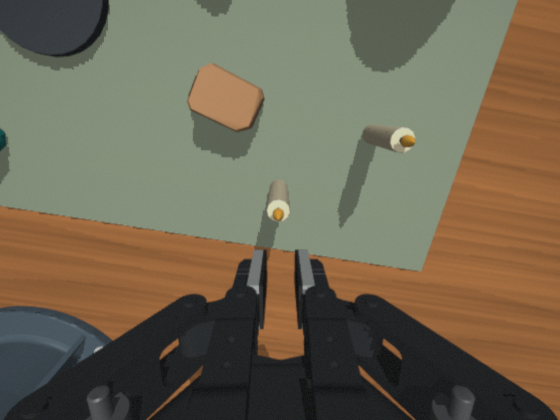

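```bash
python3 - <<'E'
from h import *
c=cap("wrist")
s,p,r=pose(); print(p, c["eye"], c["R"])
crop(c,279,200,40,30,8,"w3z.png")
print(unp(c,[(278,210),(403,140)],91).round(1), unp(c,[(281,184)],3))
print(proj(c,[p, p+[0,0,18.7]]))
print(r.round(3))
E
```

```text
[ 360.49439581 -290.44488409  152.34855197] [ 438.21331245 -277.57206214  334.8625971 ] [[ 1.70369009e-01 -9.38524004e-01 -3.00245059e-01]
 [-9.85379976e-01 -1.62008161e-01 -5.27224734e-02]
 [ 8.39156890e-04  3.04837745e-01 -9.52403930e-01]]
[[ 359.1 -289.4   91. ]
 [ 435.6 -379.8   91. ]] [[ 362.43601015 -291.80194533    3.        ]]
[[279.23294454 236.57434873]
 [279.15467841 248.67418886]]
[[ 0.985  0.17   0.   ]
 [ 0.17  -0.985 -0.   ]
 [ 0.     0.    -1.   ]]
```

View pics/w3z.png

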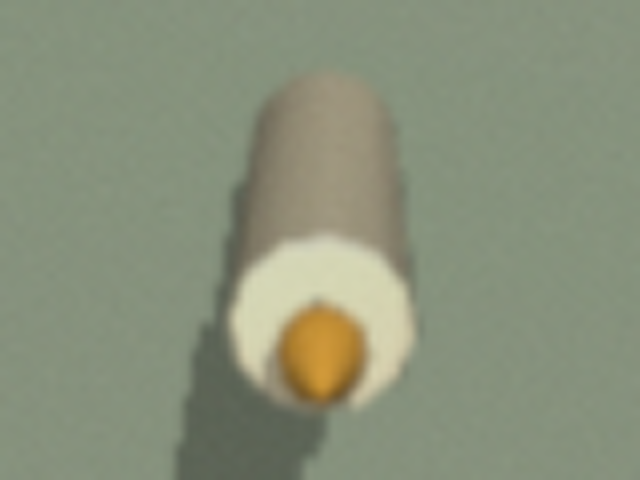

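```bash
python3 - <<'E'
from h import *
c=cap("wrist"); crop(c,280,290,80,60,5,"w3y.png")
s=cap("scene"); print(proj(s,[360,-290,152])); crop(s,160,170,70,52,5.5,"s3.png")
E
```

```text
[[160.96090788 153.40508339]]
```

View pics/w3y.png

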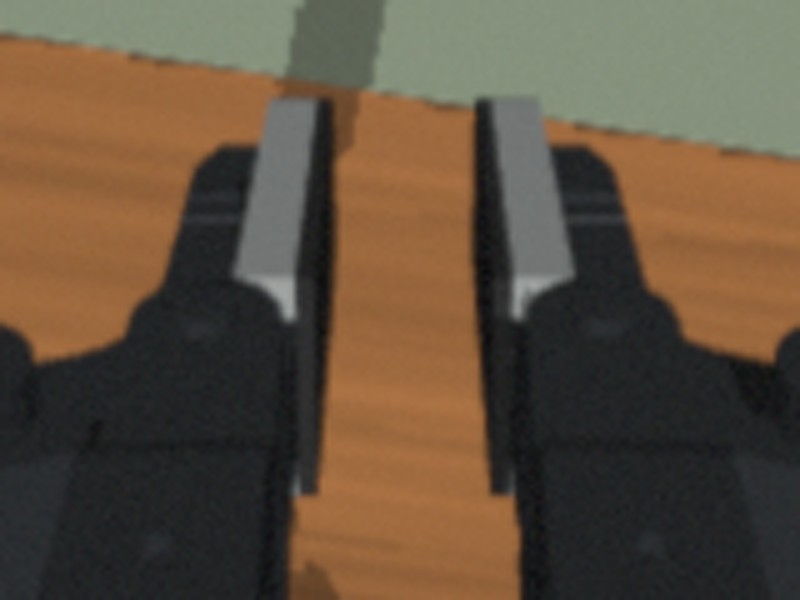

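View pics/s3.png

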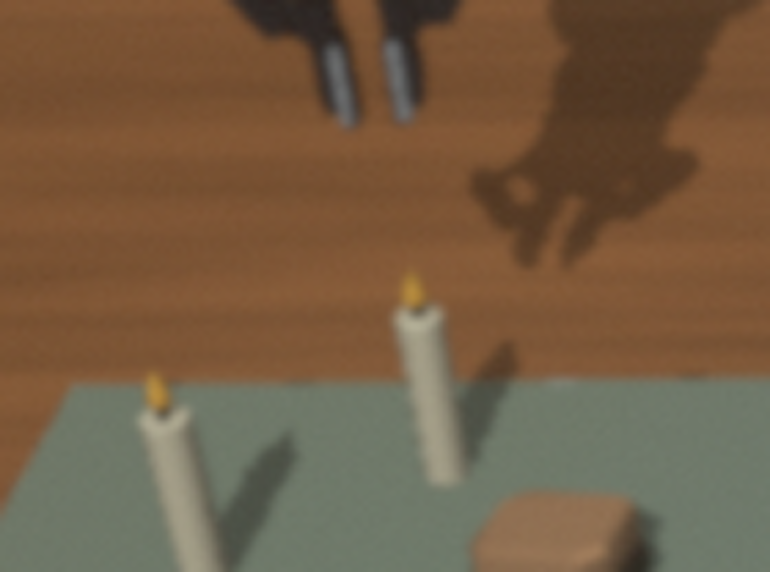

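```bash
python3 - <<'E'
from h import *
w=cap("wrist"); s=cap("scene"); st,p,r=pose();print(st["opening"],p)
for wx,sx in [((265,250),(90+405/5.5,118+122/5.5)),((295,250),(90+348/5.5,118+126/5.5))]:
    P=tri([w,s],[wx,sx]); print(P.round(1),proj(w,P),wx,proj(s,P),sx, (r.T@(P-p)).round(1))
E
```

```text
15.243314916609291 [ 359.96932054 -290.03270459  151.64833983]
[ 366.  -278.5  189.4] [[260.85277978 250.98986583]] (265, 250) [[162.66673548 140.48689065]] (163.63636363636363, 140.1818181818182) [  7.9 -10.4 -37.8]
[ 371.1 -297.5  191.5] [[297.21165263 249.69163172]] (295, 250) [[153.79964897 140.81964861]] (153.27272727272728, 140.9090909090909) [  9.7   9.2 -39.9]
```

```bash

python3 -m creep '[{"fingers":0,"dx":0,"dy":0,"dz":0,"spin":0},{"fingers":0,"dx":0,"dy":0,"dz":0,"spin":0},{"fingers":0,"dx":0,"dy":0,"dz":0,"spin":0},{"fingers":0,"dx":0,"dy":0,"dz":0,"spin":0}]' 30
python3 - <<'E'
from h import *
c=cap("wrist"); crop(c,280,270,70,50,5.6,"w4.png")
s=cap("scene"); crop(s,160,150,50,38,8,"s4.png")
E
```

```text
time: 5.08
tcp_pos: [360.5, -290.5, 152.6]
eef_rot: [0.996, 0.085, 0.0, -0.0]
ft_force: [-0.2, 0.6, -0.2]
opening: -0.1
```

View pics/w4.png

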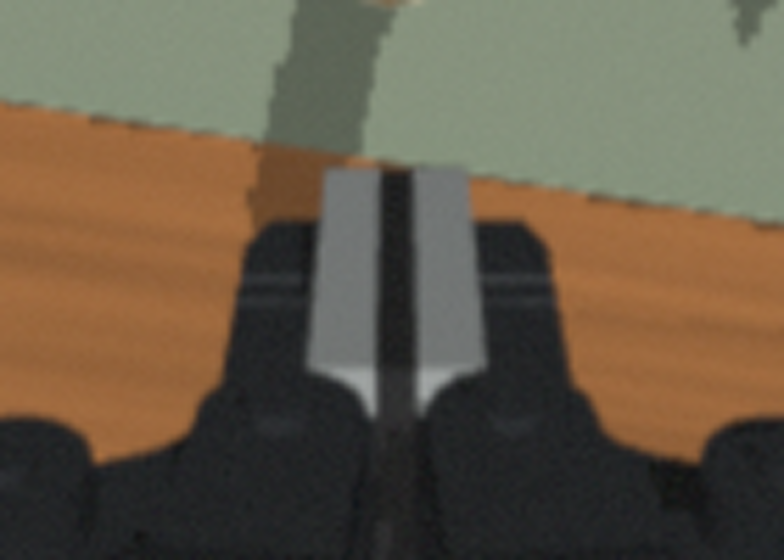

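View pics/s4.png

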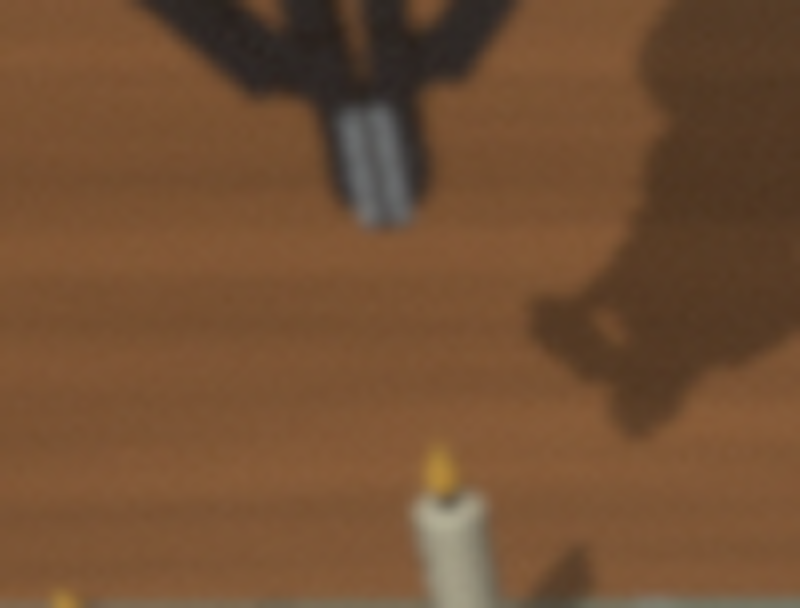

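```bash
python3 - <<'E'
from h import *
w=cap("wrist"); s=cap("scene"); st,p,r=pose()
P=tri([w,s],[(280.5,250),(158.1,139.8)]); print(P.round(1),proj(w,P),proj(s,P),(r.T@(P-p)).round(1))
for dz in range(0,50,10): print(dz,proj(w,p+[0,0,dz]+r[:,0]*11).round(),proj(s,p+[0,0,dz]+r[:,0]*11).round())
t=cap("top"); print(proj(t,p),proj(t,p+[0,0,38])); crop(t,418,245,60,40,6,"t4.png")
E
```

```text
[ 369.9 -288.3  193.2] [[279.08095587 250.2649764 ]] [[157.76688084 139.87864973]] [  9.7  -0.5 -40.5]
0 [[280. 221.]] [[161. 156.]]
10 [[280. 227.]] [[160. 152.]]
20 [[280. 233.]] [[159. 148.]]
30 [[280. 240.]] [[158. 144.]]
40 [[280. 247.]] [[158. 140.]]
[[430.53355706 244.84404641]] [[438.15732233 244.07357321]]
```

View pics/t4.png

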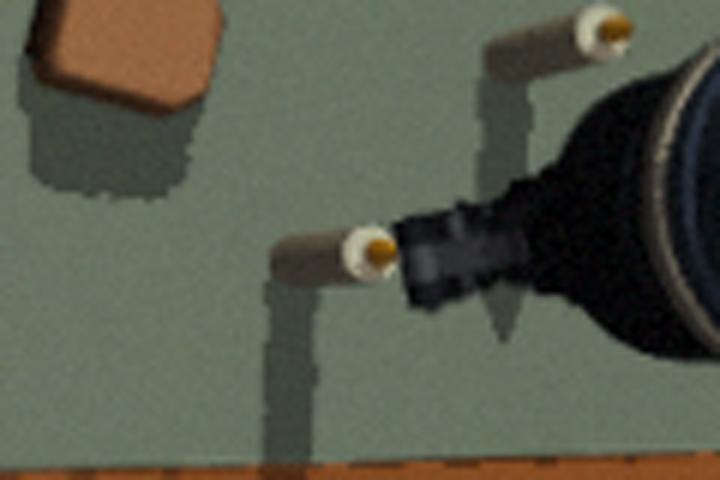

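The wrist and scene pictures agree that the shut finger tips sit about 40 mm behind the reported TCP along the tool axis. The grasp at reported z 51 closed only around the flame, which fits. From here I'll use tip z = reported z + 40.

```bash
sed -i 's/d=np.array(\[x,y,z\])-p$/d=np.array([x,y,z-40])-p  # z is the true tip height/' h.py; grep -n "z-40" h.py
python3 -m creep '[{"fingers":45,"dx":0,"dy":0,"dz":0,"spin":0},{"fingers":45,"dx":0,"dy":0,"dz":0,"spin":0},{"fingers":45,"dx":0,"dy":0,"dz":40,"spin":0},{"fingers":45,"dx":0,"dy":0,"dz":45,"spin":0},{"fingers":45,"dx":0,"dy":0,"dz":0,"spin":0}]' 30
python3 - <<'E'
from h import *
go(360,-290.5,50)
c=cap("wrist","w5.png")
E
```

```text
31:    q1=np.degrees(np.arctan2(y,x)); d=np.array([x,y,z-40])-p  # z is the true tip height
time: 5.95
tcp_pos: [358.6, -289.0, 65.6]
eef_rot: [0.996, 0.085, -0.002, -0.002]
ft_force: [-1.4, -0.4, 1.1]
opening: 45.0
t=6.0 tcp=[ 358.6 -289.    65.6] yaw=9.8 q=[-0.68  0.2  -0.38  1.    0.    2.29] F=[-1.4 -0.4  1.1] op=45.0
 spin=0.0 yaw->9.8 q6->131: dx=1.1 dy=1.7 dz=55.6
```

View pics/w5.png

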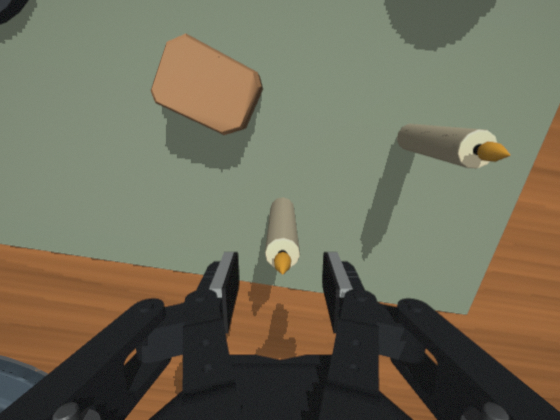

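The candle at (282,250) is still centred between the pads. I'll descend to the corrected depth and close.

```bash

python3 -m creep '[{"fingers":45,"dx":0,"dy":0,"dz":25,"spin":0},{"fingers":45,"dx":0,"dy":0,"dz":30,"spin":0},{"fingers":32,"dx":0,"dy":0,"dz":0,"spin":0},{"fingers":24,"dx":0,"dy":0,"dz":0,"spin":0},{"fingers":15,"dx":0,"dy":0,"dz":0,"spin":0}]' 30
python3 -m creep '[{"fingers":15,"dx":0,"dy":0,"dz":0,"spin":0},{"fingers":15,"dx":0,"dy":0,"dz":0,"spin":0}]' 30
python3 - <<'E'
from h import *
c=cap("wrist","w6.png")
E
```

```text
time: 6.62
tcp_pos: [361.6, -291.3, 14.3]
eef_rot: [0.996, 0.085, 0.001, 0.001]
ft_force: [-0.3, 0.3, 11.4]
opening: 20.1
time: 6.88
tcp_pos: [361.6, -291.3, 14.4]
eef_rot: [0.996, 0.085, 0.001, 0.001]
ft_force: [-1.7, 1.1, 10.8]
opening: 20.6
```

View pics/w6.png

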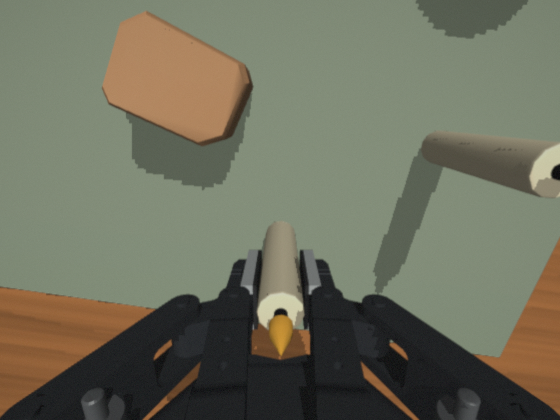

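Gripped: the opening reads 20.6. There's 11 N upward, probably the palm on the flame, so I'll lift.

```bash

python3 -m creep '[{"fingers":15,"dx":0,"dy":0,"dz":-20,"spin":0},{"fingers":15,"dx":0,"dy":0,"dz":-30,"spin":-10},{"fingers":15,"dx":0,"dy":0,"dz":-30,"spin":-10},{"fingers":15,"dx":0,"dy":0,"dz":-30,"spin":-10},{"fingers":15,"dx":0,"dy":0,"dz":0,"spin":-10}]' 30
python3 -m creep '[{"fingers":15,"dx":0,"dy":0,"dz":0,"spin":-10},{"fingers":15,"dx":0,"dy":0,"dz":0,"spin":-10},{"fingers":15,"dx":0,"dy":0,"dz":0,"spin":-10},{"fingers":15,"dx":0,"dy":0,"dz":0,"spin":-10},{"fingers":15,"dx":0,"dy":0,"dz":0,"spin":-10}]' 30
python3 - <<'E'
from h import *
go(370,0,170)
go(450,300,170,150)
c=cap("wrist","w7.png")
E
```

```text
time: 7.55
tcp_pos: [361.9, -291.6, 125.9]
eef_rot: [0.906, 0.424, 0.001, 0.002]
ft_force: [0.1, 0.4, -1.4]
opening: 20.4
time: 8.18
tcp_pos: [360.8, -290.7, 123.7]
eef_rot: [0.642, 0.767, 0.0, 0.001]
ft_force: [-0.3, -0.5, 0.5]
opening: 20.1
t=8.2 tcp=[ 360.8 -290.7  123.7] yaw=100.1 q=[-0.68  0.16 -0.27  1.13  0.    0.72] F=[-0.3 -0.5  0.5] op=20.1
 spin=0.0 yaw->100.1 q6->80: dx=284.5 dy=60.3 dz=-6.3
t=8.2 tcp=[ 360.8 -290.7  123.7] yaw=100.1 q=[-0.68  0.16 -0.27  1.13  0.    0.72] F=[-0.3 -0.5  0.5] op=20.1
 spin=-49.9 yaw->150.0 q6->64: dx=218.1 dy=556.2 dz=-6.3
 spin=-229.9 yaw->330.0 q6->-116: dx=-218.1 dy=-556.2 dz=-6.3
```

View pics/w7.png

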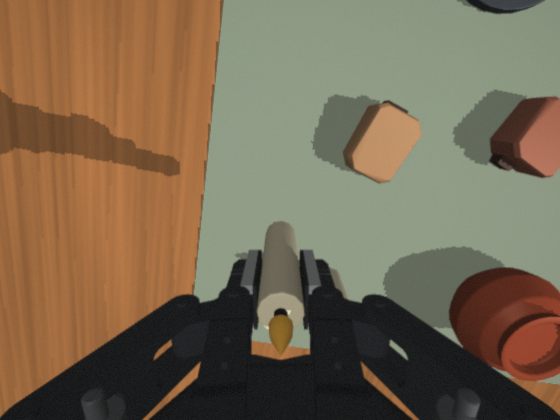

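```bash

python3 -m creep '[{"fingers":15,"dx":30,"dy":8,"dz":-5,"spin":0},{"fingers":15,"dx":50,"dy":13,"dz":0,"spin":0},{"fingers":15,"dx":56,"dy":14,"dz":0,"spin":0},{"fingers":15,"dx":56,"dy":14,"dz":0,"spin":0},{"fingers":15,"dx":56,"dy":14,"dz":0,"spin":0}]' 30
python3 -m creep '[{"fingers":15,"dx":56,"dy":14,"dz":0,"spin":0},{"fingers":15,"dx":56,"dy":14,"dz":0,"spin":0},{"fingers":15,"dx":56,"dy":14,"dz":0,"spin":0},{"fingers":15,"dx":50,"dy":13,"dz":0,"spin":0},{"fingers":15,"dx":30,"dy":8,"dz":0,"spin":0}]' 30
python3 -m creep '[{"fingers":15,"dx":0,"dy":0,"dz":0,"spin":-10},{"fingers":15,"dx":0,"dy":0,"dz":0,"spin":-10},{"fingers":15,"dx":0,"dy":0,"dz":0,"spin":-10},{"fingers":15,"dx":0,"dy":0,"dz":0,"spin":-10},{"fingers":15,"dx":0,"dy":0,"dz":0,"spin":-10}]' 30
python3 - <<'E'
from h import *
go(450,300,170,159)
c=cap("wrist","w8.png");c=cap("top","t8.png")
E
```

```text
time: 8.85
tcp_pos: [380.5, -33.7, 128.6]
eef_rot: [0.645, 0.764, 0.001, 0.001]
ft_force: [2.2, -0.9, 0.3]
opening: 20.0
time: 9.48
tcp_pos: [400.2, 222.3, 128.5]
eef_rot: [0.645, 0.765, 0.001, 0.0]
ft_force: [0.3, -1.3, -0.8]
opening: 20.1
time: 10.1
tcp_pos: [400.4, 219.9, 128.5]
eef_rot: [0.259, 0.966, 0.0, 0.0]
ft_force: [-0.5, -0.5, -0.8]
opening: 20.0
t=10.1 tcp=[400.4 219.9 128.5] yaw=150.0 q=[ 0.5   0.15 -0.28  1.14  0.    1.03] F=[-0.5 -0.5 -0.8] op=20.0
 spin=-9.0 yaw->159.0 q6->55: dx=-17.6 dy=92.5 dz=-1.5
 spin=-189.0 yaw->339.0 q6->-125: dx=17.6 dy=-92.5 dz=-1.5
```

View pics/w8.png

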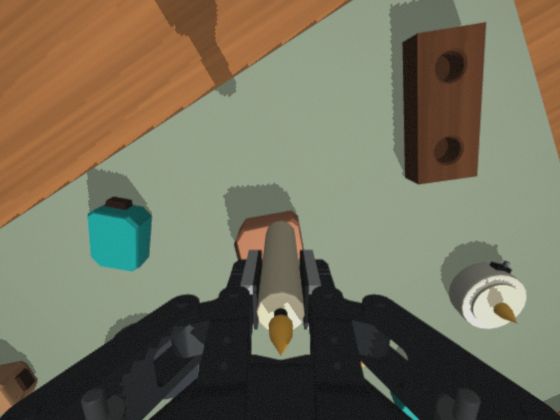

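View pics/t8.png

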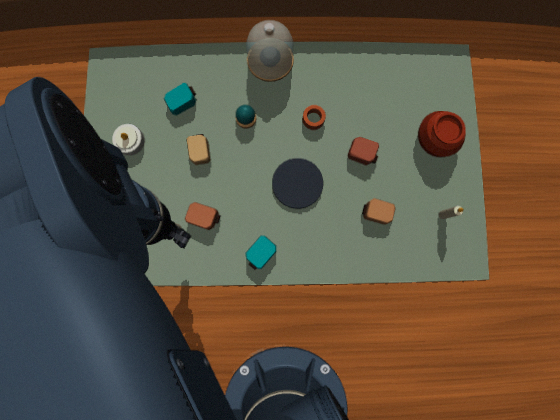

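```bash
cat >> h.py <<'E'
E
python3 - <<'E'
from h import *
c=cap("wrist"); crop(c,445,105,70,90,4,"w8z.png")
print(unp(c,[(450,66),(448.5,150)],35).round(1))
E
```

```text
[[372.  404.3  35. ]
 [438.9 378.3  35. ]]
```

View pics/w8z.png

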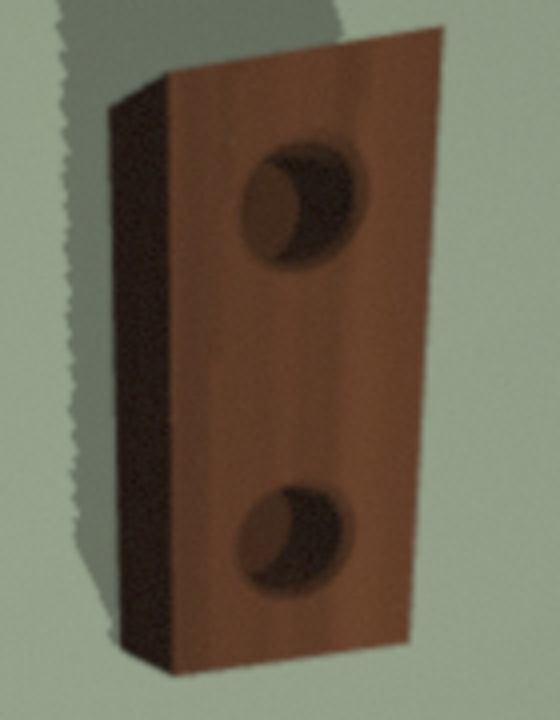

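```bash
python3 - <<'E'
from h import *
c=cap("wrist");s=cap("scene","s8.png");t=cap("top")
P=unp(c,[(451.3,65.8),(448.5,150.3)],35);print(P.round(1))
print(proj(s,P),proj(s,[[393,359,35],[460,333,35]]))
E
```

```text
[[373.3 405.4  35. ]
 [439.9 377.9  35. ]]
[[446.03368931 193.87568177]
 [443.04753054 210.04525582]] [[429.54398169 198.66874069]
 [426.35463701 215.42786889]]
```

View pics/s8.png

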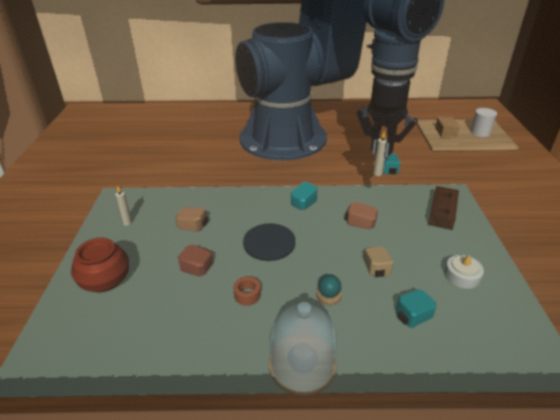

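The stand really has been knocked: both wrist and scene views now put its bores at about (373,405) and (440,378). Next I'll check where the candle axis sits in the hand.

```bash
python3 - <<'E'
from h import *
c=cap("wrist"); crop(c,280,275,40,75,5,"w8c.png")
s,p,r=pose()
for z,px in [(76.6,(281,311)),(-11.4,(280,228))]:
    P=unp(c,[px],p[2]+z)[0]; print((r.T@(P-p)).round(1))
# predicted pixels for axis at tool x=0, heights
for h in [-11.4,76.6]:
    for x in [-2,0,2]: print(h,x,proj(c,p+r@[x,0,-h]).round(1))
E
```

```text
[ -1.5   0.3 -76.6]
[ 1.3 -0.2 11.4]
-11.4 -2 [[280.3 232.3]]
-11.4 0 [[280.3 229.7]]
-11.4 2 [[280.3 227.1]]
76.6 -2 [[280.3 312. ]]
76.6 0 [[280.3 308. ]]
76.6 2 [[280.3 304. ]]
```

View pics/w8c.png

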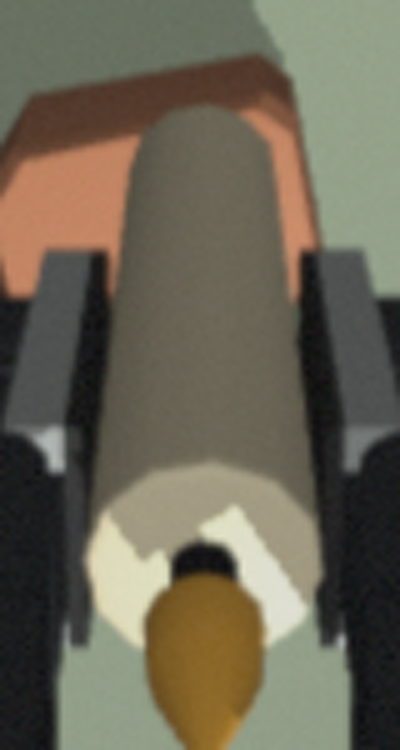

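```bash

python3 -m creep '[{"fingers":15,"dx":0,"dy":0,"dz":0,"spin":-8},{"fingers":15,"dx":0,"dy":0,"dz":0,"spin":0}]' 30
python3 - <<'E'
from h import *
go(370,406.7,130)
E
```

```text
time: 10.7
tcp_pos: [400.1, 219.8, 127.7]
eef_rot: [0.194, 0.981, 0.0, 0.0]
ft_force: [0.4, 0.1, -0.1]
opening: 20.2
t=10.7 tcp=[400.1 219.8 127.7] yaw=157.7 q=[ 0.5   0.15 -0.28  1.14 -0.    0.89] F=[ 0.4  0.1 -0.1] op=20.2
 spin=0.0 yaw->157.7 q6->70: dx=98.9 dy=161.5 dz=37.7
```

```bash

python3 -m creep '[{"fingers":15,"dx":20,"dy":33,"dz":0,"spin":0},{"fingers":15,"dx":30,"dy":48,"dz":0,"spin":0},{"fingers":15,"dx":29,"dy":48,"dz":0,"spin":0},{"fingers":15,"dx":20,"dy":32.5,"dz":10,"spin":0},{"fingers":15,"dx":0,"dy":0,"dz":28,"spin":0}]' 30
python3 -m creep '[{"fingers":15,"dx":0,"dy":0,"dz":0,"spin":0},{"fingers":15,"dx":0,"dy":0,"dz":0,"spin":0}]' 30
python3 - <<'E'
from h import *
go(370,406.7,130)
c=cap("wrist","w9.png"); crop(c,290,230,70,60,5.5,"w9z.png")
E
```

```text
time: 11.32
tcp_pos: [369.4, 409.9, 89.7]
eef_rot: [0.194, 0.981, 0.001, 0.001]
ft_force: [0.0, -1.4, -0.9]
opening: 19.7
time: 11.58
tcp_pos: [369.8, 406.6, 90.5]
eef_rot: [0.194, 0.981, 0.0, 0.0]
ft_force: [-0.1, -0.3, -0.1]
opening: 20.4
t=11.6 tcp=[369.8 406.6  90.5] yaw=157.7 q=[ 0.83  0.35 -0.11  1.11 -0.    1.22] F=[-0.1 -0.3 -0.1] op=20.4
 spin=0.0 yaw->157.7 q6->70: dx=-0.1 dy=0.2 dz=0.5
```

View pics/w9.png

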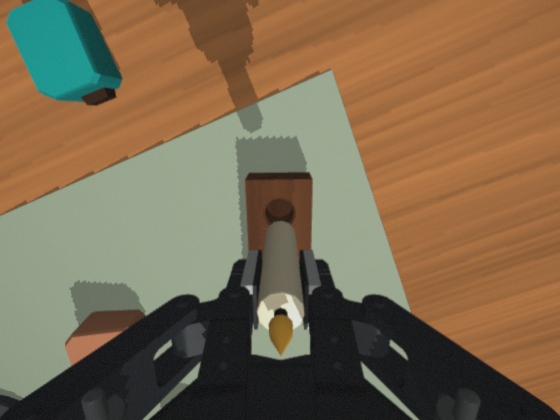

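View pics/w9z.png

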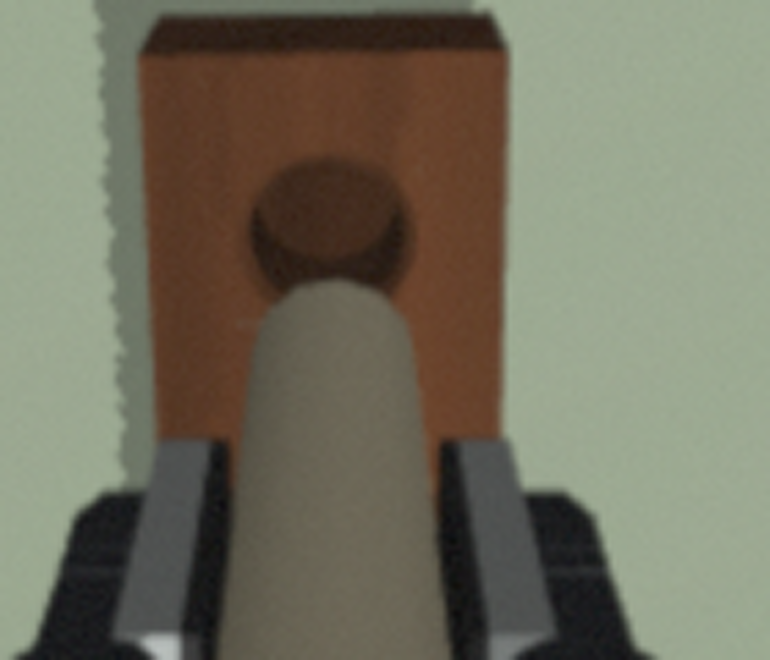

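```bash
python3 - <<'E'
from h import *
c=cap("wrist"); s,p,r=pose()
B=unp(c,[(220+331/5.5,170+234/5.5),(220+331/5.5,170+156/5.5)],35); print("bore",B.round(1),((B-p)@r).round(1))
F=unp(c,[(220+334/5.5,170+278/5.5)],p[2]-11.4); print("foot far edge",((F-p)@r).round(1))
E
```

```text
bore [[372.  405.9  35. ]
 [360.4 410.6  35. ]] [[-2.1 -0.2 55.8]
 [10.6 -0.2 55.8]]
foot far edge [[ 7.   0.2 11.4]]
```

```bash

python3 -m creep '[{"fingers":15,"dx":1.5,"dy":-0.4,"dz":15,"spin":0},{"fingers":15,"dx":0,"dy":0,"dz":24,"spin":0},{"fingers":15,"dx":0,"dy":0,"dz":0,"spin":0},{"fingers":15,"dx":0,"dy":0,"dz":0,"spin":0}]' 30
python3 - <<'E'
from h import *
go(370,406.7,130)
c=cap("wrist"); crop(c,280,240,70,60,5.5,"w10z.png")
E
```

```text
time: 12.18
tcp_pos: [368.1, 407.0, 51.1]
eef_rot: [0.193, 0.981, 0.0, 0.0]
ft_force: [-0.3, -0.7, -0.7]
opening: 20.4
t=12.2 tcp=[368.1 407.   51.1] yaw=157.8 q=[ 0.84  0.38 -0.18  1.02  0.    1.22] F=[-0.3 -0.7 -0.7] op=20.4
 spin=0.0 yaw->157.8 q6->70: dx=-1.9 dy=0.5 dz=-38.9
```

View pics/w10z.png

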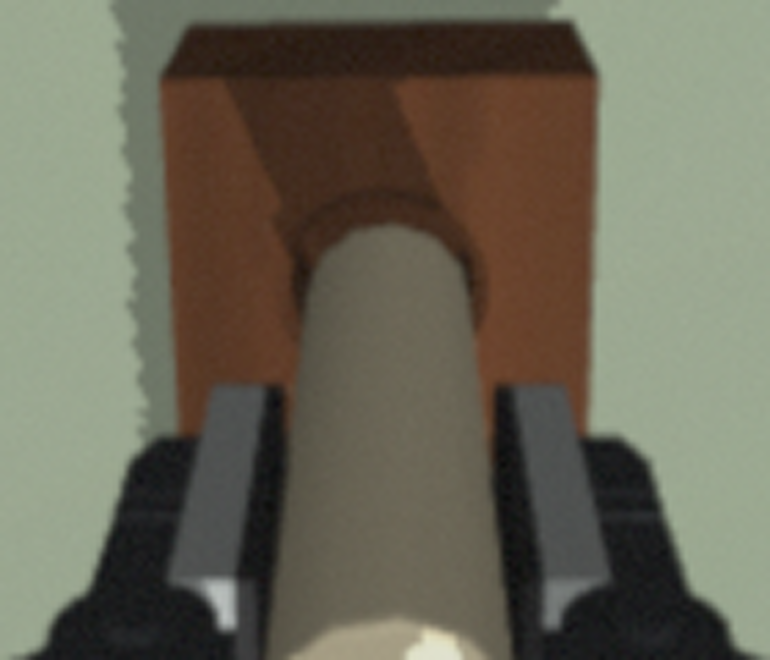

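The foot is centred on the bore, at column 388 in the crop, with an even gap. I'll nudge 0.5 mm and go in.

```bash

python3 -m creep '[{"fingers":15,"dx":0.5,"dy":0,"dz":5,"spin":0},{"fingers":15,"dx":0,"dy":0,"dz":6,"spin":0},{"fingers":15,"dx":0,"dy":0,"dz":0,"spin":0}]' 30
python3 -m creep '[{"fingers":15,"dx":0,"dy":0,"dz":6,"spin":0},{"fingers":15,"dx":0,"dy":0,"dz":5,"spin":0},{"fingers":15,"dx":0,"dy":0,"dz":0,"spin":0}]' 30
python3 - <<'E'
from h import *
go(370,406.7,130)
c=cap("wrist"); crop(c,280,240,70,60,5.5,"w11z.png")
E
```

```text
time: 12.6
tcp_pos: [367.2, 406.8, 39.1]
eef_rot: [0.192, 0.981, -0.0, -0.0]
ft_force: [-0.4, -0.4, -0.4]
opening: 20.1
time: 12.98
tcp_pos: [367.2, 406.8, 28.1]
eef_rot: [0.192, 0.981, -0.0, -0.0]
ft_force: [-0.0, -0.1, -0.2]
opening: 20.3
t=13.0 tcp=[367.2 406.8  28.1] yaw=157.8 q=[ 0.84  0.4  -0.21  0.96  0.    1.22] F=[-0.  -0.1 -0.2] op=20.3
 spin=0.0 yaw->157.8 q6->70: dx=-2.6 dy=0.9 dz=-61.9
```

View pics/w11z.png

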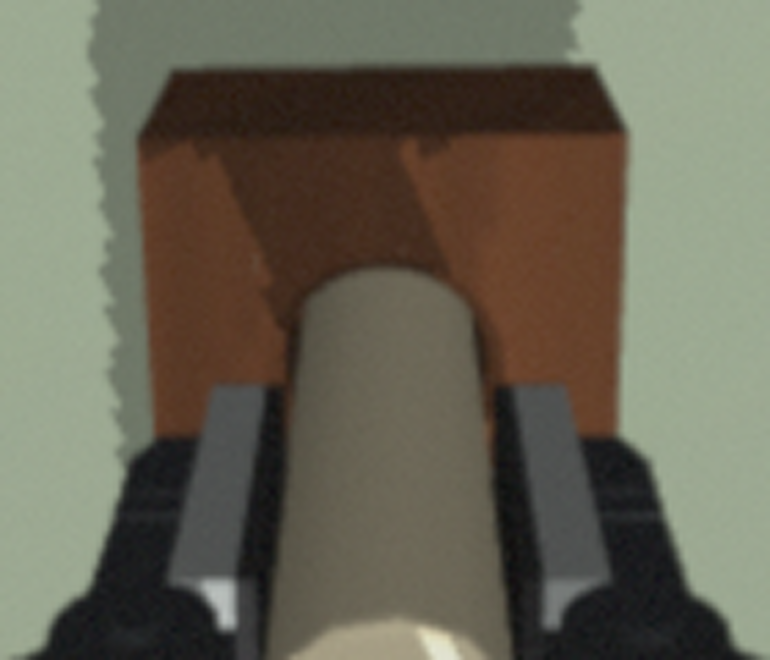

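```bash

python3 -m creep '[{"fingers":15,"dx":0,"dy":0,"dz":4,"spin":0},{"fingers":15,"dx":0,"dy":0,"dz":2,"spin":0},{"fingers":15,"dx":0,"dy":0,"dz":0,"spin":0}]' 30
python3 -m creep '[{"fingers":15,"dx":0,"dy":0,"dz":1.5,"spin":0},{"fingers":15,"dx":0,"dy":0,"dz":0,"spin":0}]' 30
```

```text
time: 13.4
tcp_pos: [367.5, 407.1, 22.6]
eef_rot: [0.192, 0.981, 0.0, -0.0]
ft_force: [0.2, 0.6, -0.3]
opening: 20.3
time: 13.65
tcp_pos: [367.9, 407.3, 22.3]
eef_rot: [0.193, 0.981, 0.001, 0.0]
ft_force: [-3.1, -4.2, 19.7]
opening: 20.0
```

Contact at the expected bottom: 22.3 against a predicted 22.4. I'll release and rise.

```bash

python3 -m creep '[{"fingers":24,"dx":0,"dy":0,"dz":-1,"spin":0},{"fingers":45,"dx":0,"dy":0,"dz":0,"spin":0},{"fingers":45,"dx":0,"dy":0,"dz":0,"spin":0},{"fingers":45,"dx":0,"dy":0,"dz":-20,"spin":0},{"fingers":45,"dx":0,"dy":0,"dz":-45,"spin":0}]' 30
python3 -m creep '[{"fingers":45,"dx":0,"dy":0,"dz":-45,"spin":0},{"fingers":45,"dx":-10,"dy":0,"dz":-5,"spin":0},{"fingers":45,"dx":0,"dy":0,"dz":0,"spin":0}]'
python3 - <<'E'
from h import *
c=cap("wrist","w12.png"); 
go(434.5,-382,170)
E
```

```text
time: 14.28
tcp_pos: [366.4, 406.0, 86.2]
eef_rot: [0.192, 0.981, -0.002, -0.001]
ft_force: [1.0, 1.0, 0.3]
opening: 45.1
time: 14.65
tcp_pos: [377.2, 403.1, 136.7]
eef_rot: [0.193, 0.981, -0.0, 0.0]
ft_force: [-0.1, -0.1, -1.2]
opening: 44.9
t=14.7 tcp=[376.6 402.8 136. ] yaw=157.8 q=[ 0.82  0.34 -0.01  1.22  0.    1.21] F=[ 0.2 -0.2 -0.3] op=45.0
 spin=0.0 yaw->157.8 q6->-19: dx=-350.5 dy=-704.6 dz=6.0
```

View pics/w12.png

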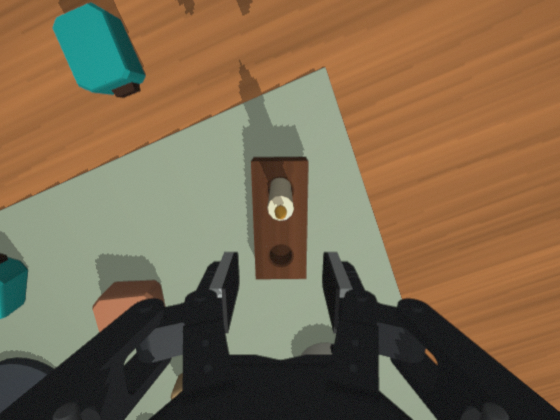

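Candle 1 stands in bore 1 at (281,207). Now for candle A.

```bash

python3 -m creep '[{"fingers":45,"dx":-15,"dy":-30,"dz":0,"spin":0},{"fingers":45,"dx":-25,"dy":-51,"dz":0,"spin":0},{"fingers":45,"dx":-25,"dy":-51,"dz":0,"spin":0},{"fingers":45,"dx":-25,"dy":-51,"dz":0,"spin":0},{"fingers":45,"dx":-25,"dy":-51,"dz":0,"spin":0}]' 30
python3 -m creep '[{"fingers":45,"dx":-25,"dy":-51,"dz":0,"spin":0},{"fingers":45,"dx":-25,"dy":-51,"dz":0,"spin":0},{"fingers":45,"dx":-25,"dy":-51,"dz":0,"spin":0},{"fingers":45,"dx":-25,"dy":-51,"dz":0,"spin":0},{"fingers":45,"dx":-25,"dy":-51,"dz":0,"spin":0}]' 30
python3 -m creep '[{"fingers":45,"dx":-25,"dy":-51,"dz":0,"spin":0},{"fingers":45,"dx":-25,"dy":-51,"dz":0,"spin":0},{"fingers":45,"dx":-25,"dy":-51,"dz":0,"spin":0},{"fingers":45,"dx":-10,"dy":-20,"dz":0,"spin":0},{"fingers":45,"dx":0,"dy":0,"dz":0,"spin":0}]' 30
python3 - <<'E'
from h import *
go(434.5,-382,170)
c=cap("wrist","w13.png"); 
E
```

```text
time: 15.32
tcp_pos: [393.7, 141.4, 135.8]
eef_rot: [0.192, 0.981, -0.0, -0.001]
ft_force: [0.6, -0.7, 0.3]
opening: 44.9
time: 15.95
tcp_pos: [413.3, -141.6, 135.9]
eef_rot: [0.193, 0.981, 0.0, -0.001]
ft_force: [0.3, 0.6, 0.7]
opening: 45.6
time: 16.58
tcp_pos: [426.7, -333.1, 135.2]
eef_rot: [0.193, 0.981, 0.001, -0.001]
ft_force: [-0.3, -0.6, -0.3]
opening: 45.2
t=16.6 tcp=[ 426.7 -333.1  135.2] yaw=157.7 q=[-0.66  0.32 -0.04  1.21 -0.   -0.27] F=[-0.3 -0.6 -0.3] op=45.2
 spin=0.0 yaw->157.7 q6->-19: dx=-25.8 dy=-42.3 dz=5.2
```

View pics/w13.png

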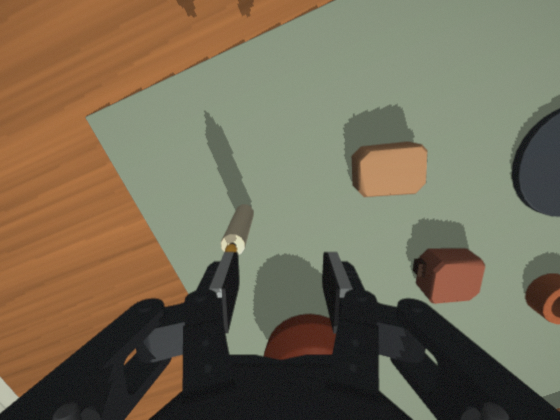

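```bash
python3 - <<'E'
from h import *
c=cap("wrist");P=unp(c,[(231.5,243)],91)[0]; print(P, unp(c,[(243,212)],3)); go(P[0],P[1],60)
E
```

```text
[ 434.64426926 -379.65457026   91.        ] [[ 435.92175094 -381.2048516     3.        ]]
t=16.7 tcp=[ 427.  -331.5  135.9] yaw=157.8 q=[-0.66  0.31 -0.04  1.21  0.   -0.27] F=[-1.2 -0.1  0.1] op=45.0
 spin=0.0 yaw->157.8 q6->-19: dx=-25.2 dy=-41.7 dz=115.9
```

```bash

python3 -m creep '[{"fingers":45,"dx":-26,"dy":-42,"dz":0,"spin":0},{"fingers":45,"dx":0,"dy":0,"dz":30,"spin":0},{"fingers":45,"dx":0,"dy":0,"dz":0,"spin":0},{"fingers":45,"dx":0,"dy":0,"dz":0,"spin":0}]' 30
python3 - <<'E'
from h import *
go(435.5,-380.5,60)
c=cap("wrist","w14.png"); 
E
```

```text
time: 17.18
tcp_pos: [436.0, -380.2, 107.9]
eef_rot: [0.192, 0.981, 0.0, 0.0]
ft_force: [1.1, -0.8, 0.7]
opening: 45.1
t=17.2 tcp=[ 436.  -380.2  107.9] yaw=157.9 q=[-0.72  0.4   0.01  1.18  0.   -0.33] F=[ 1.1 -0.8  0.7] op=45.1
 spin=0.0 yaw->157.9 q6->-19: dx=0.4 dy=-0.5 dz=87.9
```

View pics/w14.png

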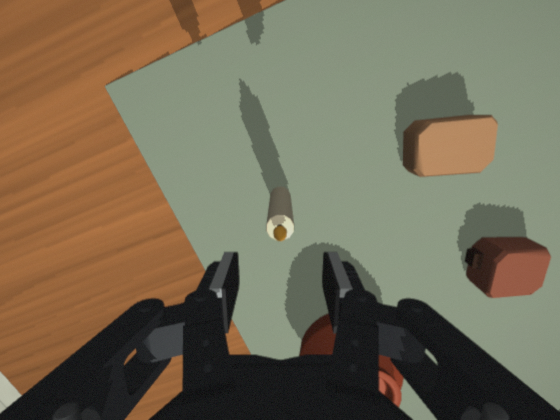

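```bash

python3 -m creep '[{"fingers":45,"dx":0,"dy":0,"dz":45,"spin":0},{"fingers":45,"dx":0,"dy":0,"dz":43,"spin":0},{"fingers":32,"dx":0,"dy":0,"dz":0,"spin":0},{"fingers":24,"dx":0,"dy":0,"dz":0,"spin":0},{"fingers":15,"dx":0,"dy":0,"dz":0,"spin":0}]' 30
python3 -m creep '[{"fingers":15,"dx":0,"dy":0,"dz":0,"spin":0},{"fingers":15,"dx":0,"dy":0,"dz":0,"spin":0}]' 30
```

```text
time: 17.85
tcp_pos: [437.1, -382.1, 21.5]
eef_rot: [0.192, 0.981, -0.001, 0.002]
ft_force: [0.3, 1.0, 10.4]
opening: 20.2
time: 18.1
tcp_pos: [437.1, -382.1, 21.5]
eef_rot: [0.192, 0.981, -0.001, 0.002]
ft_force: [-1.1, 1.7, 10.2]
opening: 20.3
```

```bash

python3 -m creep '[{"fingers":15,"dx":0,"dy":0,"dz":-20,"spin":0},{"fingers":15,"dx":0,"dy":0,"dz":-40,"spin":0},{"fingers":15,"dx":0,"dy":0,"dz":-40,"spin":0},{"fingers":15,"dx":12,"dy":30,"dz":-10,"spin":0},{"fingers":15,"dx":20,"dy":50,"dz":0,"spin":0}]' 30
python3 -m creep '[{"fingers":15,"dx":20,"dy":50,"dz":0,"spin":0},{"fingers":15,"dx":20,"dy":50,"dz":0,"spin":0},{"fingers":15,"dx":20,"dy":50,"dz":0,"spin":0},{"fingers":15,"dx":20,"dy":50,"dz":0,"spin":0},{"fingers":15,"dx":20,"dy":50,"dz":0,"spin":0}]' 30
python3 -m creep '[{"fingers":15,"dx":20,"dy":50,"dz":0,"spin":0},{"fingers":15,"dx":20,"dy":50,"dz":0,"spin":0},{"fingers":15,"dx":20,"dy":50,"dz":0,"spin":0},{"fingers":15,"dx":20,"dy":50,"dz":0,"spin":0},{"fingers":15,"dx":20,"dy":50,"dz":0,"spin":0}]' 30
python3 -m creep '[{"fingers":15,"dx":20,"dy":40,"dz":0,"spin":0},{"fingers":15,"dx":12,"dy":25,"dz":0,"spin":0},{"fingers":15,"dx":0,"dy":0,"dz":0,"spin":0}]' 30
python3 - <<'E'
from h import *
go(437,379,170)
c=cap("wrist","w15.png"); 
E
```

```text
time: 18.73
tcp_pos: [437.4, -295.6, 131.5]
eef_rot: [0.193, 0.981, -0.001, 0.002]
ft_force: [0.9, 1.1, 0.2]
opening: 20.0
time: 19.35
tcp_pos: [438.8, -24.1, 130.7]
eef_rot: [0.193, 0.981, 0.0, 0.001]
ft_force: [1.1, -0.4, -0.4]
opening: 19.7
time: 19.98
tcp_pos: [440.4, 245.8, 130.7]
eef_rot: [0.192, 0.981, 0.001, 0.001]
ft_force: [0.9, -0.9, 0.2]
opening: 20.1
time: 20.35
tcp_pos: [435.1, 317.7, 130.2]
eef_rot: [0.191, 0.982, 0.001, 0.001]
ft_force: [-0.3, -0.2, -0.7]
opening: 20.1
t=20.4 tcp=[435.1 317.7 130.2] yaw=157.9 q=[ 0.63  0.31 -0.07  1.19  0.    1.02] F=[-0.3 -0.2 -0.7] op=20.1
 spin=0.0 yaw->157.9 q6->63: dx=21.2 dy=57.5 dz=0.2
```

View pics/w15.png

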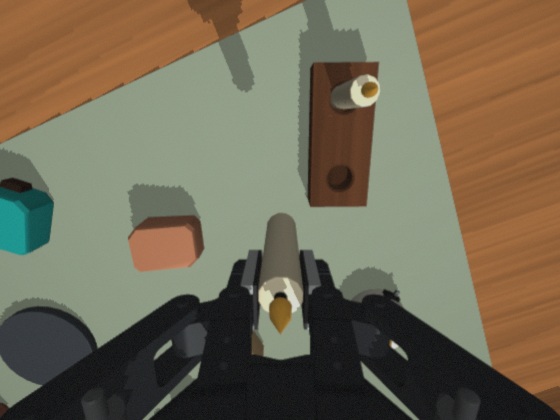

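```bash

python3 -m creep '[{"fingers":15,"dx":10,"dy":28,"dz":0,"spin":0},{"fingers":15,"dx":11,"dy":29,"dz":0,"spin":0},{"fingers":15,"dx":0,"dy":0,"dz":35,"spin":0},{"fingers":15,"dx":0,"dy":0,"dz":0,"spin":0},{"fingers":15,"dx":0,"dy":0,"dz":0,"spin":0}]' 30
python3 - <<'E'
from h import *
go(437,379,130)
c=cap("wrist"); crop(c,280,230,70,60,5.5,"w16z.png")
E
```

```text
time: 21.02
tcp_pos: [437.6, 376.0, 95.6]
eef_rot: [0.193, 0.981, 0.0, 0.0]
ft_force: [-0.0, 0.3, -0.5]
opening: 20.2
t=21.0 tcp=[437.6 376.   95.6] yaw=157.8 q=[ 0.71  0.4  -0.02  1.15 -0.    1.1 ] F=[-0.   0.3 -0.5] op=20.2
 spin=0.0 yaw->157.8 q6->63: dx=1.7 dy=2.6 dz=5.6
```

View pics/w16z.png

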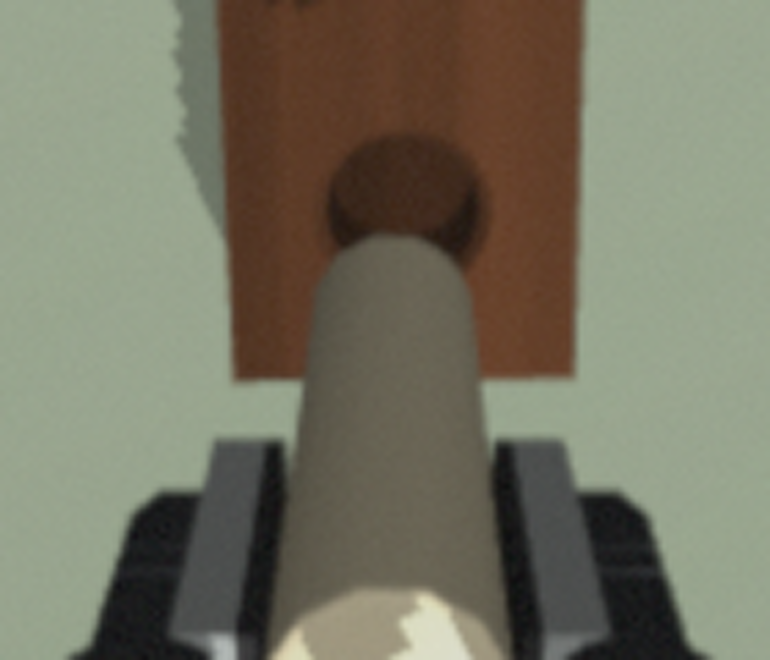

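```bash
python3 - <<'E'
from h import *
c=cap("wrist"); s,p,r=pose()
B=unp(c,[(210+408/5.5,170+211/5.5),(210+408/5.5,170+132/5.5)],35); print("bore",p,B.round(1),((B-p)@r).round(1))
F=unp(c,[(210+394/5.5,170+233/5.5)],p[2]-18.5); print("foot far edge",((F-p)@r).round(1))
E
```

```text
bore [437.88861807 376.45596361  95.77199505] [[439.2 379.5  35. ]
 [427.2 384.3  35. ]] [[-0.   3.2 60.8]
 [12.9  3.1 60.8]]
foot far edge [[10.6  0.8 18.5]]
```

```bash

python3 -m creep '[{"fingers":15,"dx":0.3,"dy":2.3,"dz":15,"spin":0},{"fingers":15,"dx":0,"dy":0,"dz":22,"spin":0},{"fingers":15,"dx":0,"dy":0,"dz":0,"spin":0},{"fingers":15,"dx":0,"dy":0,"dz":0,"spin":0}]' 30
python3 - <<'E'
from h import *
go(370,406.7,130)
c=cap("wrist"); crop(c,280,240,70,60,5.5,"w17z.png")
E
```

```text
time: 21.62
tcp_pos: [437.8, 378.9, 57.6]
eef_rot: [0.192, 0.981, 0.0, 0.0]
ft_force: [0.4, -0.2, 1.1]
opening: 20.2
t=21.6 tcp=[437.8 378.9  57.6] yaw=157.8 q=[ 0.71  0.43 -0.08  1.06 -0.    1.1 ] F=[ 0.4 -0.2  1.1] op=20.2
 spin=0.0 yaw->157.8 q6->70: dx=73.3 dy=0.1 dz=-32.4
```

View pics/w17z.png

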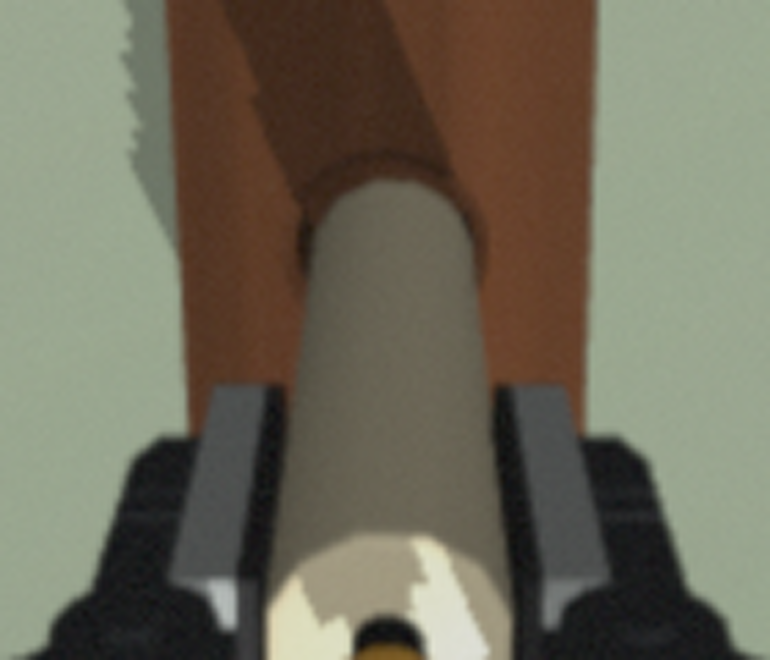

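```bash

python3 -m creep '[{"fingers":15,"dx":0,"dy":-0.3,"dz":5,"spin":0},{"fingers":15,"dx":0,"dy":0,"dz":6,"spin":0},{"fingers":15,"dx":0,"dy":0,"dz":0,"spin":0}]' 30
python3 -m creep '[{"fingers":15,"dx":0,"dy":0,"dz":6,"spin":0},{"fingers":15,"dx":0,"dy":0,"dz":6,"spin":0},{"fingers":15,"dx":0,"dy":0,"dz":0,"spin":0}]' 30
python3 -m creep '[{"fingers":15,"dx":0,"dy":0,"dz":4,"spin":0},{"fingers":15,"dx":0,"dy":0,"dz":0,"spin":0}]' 30
```

```text
time: 22.05
tcp_pos: [437.3, 378.2, 45.6]
eef_rot: [0.192, 0.981, -0.0, -0.0]
ft_force: [0.9, -0.5, -0.8]
opening: 19.7
time: 22.42
tcp_pos: [437.2, 378.2, 33.5]
eef_rot: [0.192, 0.981, -0.0, -0.0]
ft_force: [0.3, 0.5, -0.0]
opening: 20.0
time: 22.68
tcp_pos: [437.5, 378.4, 29.9]
eef_rot: [0.192, 0.981, -0.0, -0.0]
ft_force: [-0.2, 1.0, -1.2]
opening: 20.0
```

```bash

python3 -m creep '[{"fingers":15,"dx":0,"dy":0,"dz":1,"spin":0},{"fingers":15,"dx":0,"dy":0,"dz":0.5,"spin":0}]' 30
python3 -m creep '[{"fingers":24,"dx":0,"dy":0,"dz":-1,"spin":0},{"fingers":45,"dx":0,"dy":0,"dz":0,"spin":0},{"fingers":45,"dx":0,"dy":0,"dz":0,"spin":0},{"fingers":45,"dx":0,"dy":0,"dz":-20,"spin":0},{"fingers":45,"dx":0,"dy":0,"dz":-45,"spin":0}]' 30
python3 -m creep '[{"fingers":45,"dx":0,"dy":0,"dz":-45,"spin":0},{"fingers":45,"dx":-40,"dy":0,"dz":-10,"spin":0},{"fingers":45,"dx":0,"dy":0,"dz":0,"spin":0}]'
python3 - <<'E'
from h import *
c=cap("wrist","w18.png"); 
c=cap("top","t18.png"); 
go(437,180,170)
E
```

```text
time: 22.92
tcp_pos: [438.0, 378.7, 29.4]
eef_rot: [0.192, 0.981, 0.0, 0.0]
ft_force: [-3.1, -2.6, 14.9]
opening: 20.1
time: 23.55
tcp_pos: [436.4, 377.5, 93.7]
eef_rot: [0.192, 0.981, -0.001, -0.001]
ft_force: [0.1, -0.2, 0.3]
opening: 45.1
time: 23.92
tcp_pos: [476.7, 362.9, 150.4]
eef_rot: [0.193, 0.981, 0.001, 0.001]
ft_force: [-0.9, -0.6, -1.0]
opening: 45.0
t=24.0 tcp=[474.5 363.2 149.2] yaw=157.8 q=[0.65 0.43 0.15 1.3  0.   1.04] F=[ 0.8  1.1 -0.2] op=45.1
 spin=0.0 yaw->157.8 q6->45: dx=-34.6 dy=-183.7 dz=19.2
```

View pics/w18.png

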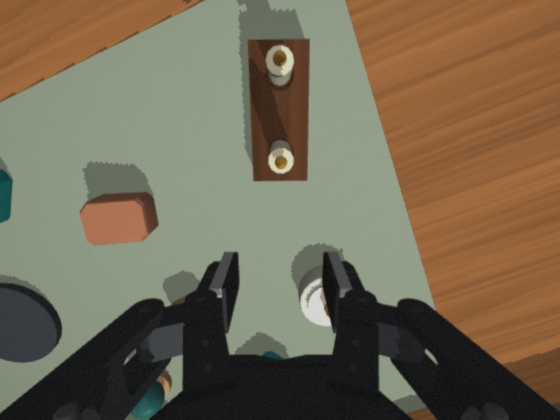

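Both candles stand in the bores, tops at (280,58) and (281,158). Next I'll fit the wedge model (plan outline and heights) to the images to get the stone poses.

```bash
cat > fit.py <<'E'
from h import *
from scipy.optimize import minimize
DIM=dict(a=(66,50),b=(62,46),c=(60,52),d=(64,48))
def model(n,x,y,yw,z0=3,ch=8):
    L,W=DIM[n];l,w=L/2,W/2
    pl=np.array([(l-ch,w),(-l+ch,w),(-l,w-ch),(-l,-w+ch),(-l+ch,-w),(l-ch,-w),(l,-w+ch),(l,w-ch)])
    P=[]
    for z in (0,1):
        for px,py in pl: P.append((px,py,z0+(36+px*np.tan(np.radians(7)) if z else 0)))
    P=np.array(P);a=np.radians(yw);c,s=np.cos(a),np.sin(a)
    Q=P.copy();Q[:,0]=x+c*P[:,0]-s*P[:,1];Q[:,1]=y+s*P[:,0]+c*P[:,1];return Q
S=4
def mask(c,box):
    im=c["image"].astype(int);r,g,b=im[...,0],im[...,1],im[...,2]
    m=((r>1.25*g)&(r>40)).astype(np.uint8)
    k=np.zeros_like(m);x0,y0,x1,y1=[int(v) for v in box];k[max(y0,0):y1,max(x0,0):x1]=1
    return m*k
def fit(n,x,y,yw,cams,ch=8):
    ms=[]
    for c in cams:
        p=proj(c,model(n,x,y,yw,ch=ch));lo=p.min(0)-12;hi=p.max(0)+12
        m=mask(c,(lo[0],lo[1],hi[0],hi[1]));
        k,lab,st,_=cv2.connectedComponentsWithStats(m)
        m=(lab==1+np.argmax(st[1:,4])).astype(np.uint8)
        x0,y0=np.maximum(lo.astype(int),0); sub=m[y0:int(hi[1]),x0:int(hi[0])]
        big=cv2.GaussianBlur(cv2.resize(sub.astype(np.float32),None,fx=S,fy=S,interpolation=cv2.INTER_LINEAR),(0,0),1)
        ms.append((c,x0,y0,big))
    def cost(v):
        t=0
        for c,x0,y0,big in ms:
            p=(proj(c,model(n,v[0],v[1],v[2],ch=v[3]))-[x0,y0]+.5)*S
            h=cv2.convexHull(p.astype(np.float32)).astype(np.int32)
            q=np.zeros_like(big);cv2.fillConvexPoly(q,(cv2.convexHull(p.astype(np.float32))*16).astype(np.int32),1,shift=4)
            t+=np.abs(q-big).sum()/big.sum()
        return t
    best=None
    r=minimize(cost,[x,y,yw,ch],method="Nelder-Mead",options=dict(initial_simplex=[[x,y,yw,ch],[x+6,y,yw,ch],[x,y+6,yw,ch],[x,y,yw+10,ch],[x,y,yw,ch+3]],maxiter=300,xatol=.05))
    return r.x.round(1),round(r.fun,3)
E
python3 - <<'E'
from fit import *
w=cap("wrist");t=cap("top");s=cap("scene")
for n,x,y,yw in [("a",437,180,-100),("b",594,191,10),("c",585,-191,-120),("d",444,-223,85)]:
    print(n,"top",fit(n,x,y,yw,[t]),"scene",fit(n,x,y,yw,[s]))
    print("  both",fit(n,x,y,yw,[t,s]))
print(fit("a",437,180,-100,[w]))
E
```

```text
a top (array([ 440.5,  187.3, -110. ,   13.8]), np.float64(0.143)) scene (array([ 437.1,  186.1, -104.1,   17.9]), np.float64(0.114))
  both (array([ 439.8,  186.5, -110.3,   15.2]), np.float64(0.288))Traceback (most recent call last):
  File "<stdin>", line 4, in <module>
  File "fit.py", line 24, in fit
    m=(lab==1+np.argmax(st[1:,4])).astype(np.uint8)
              ~~~~~~~~~^^^^^^^^^^
    return _wrapfunc(a, 'argmax', axis=axis, out=out, **kwds)
    return bound(*args, **kwds)
ValueError: attempt to get argmax of an empty sequence
```

View pics/t18.png

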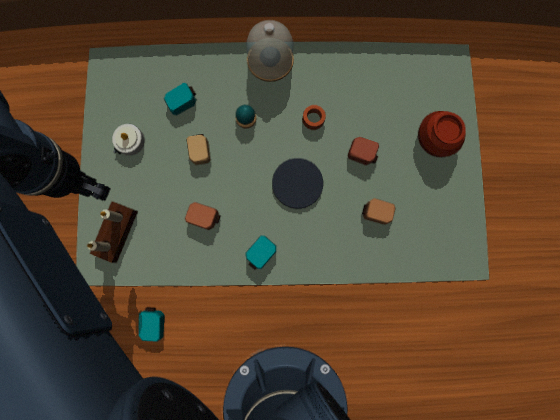

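```bash
sed -i 's/(r>1.25\*g)&(r>40)/(r>1.08*g)\&(r>1.25*b)\&(r>25)/' fit.py
python3 - <<'E'
from fit import *
w=cap("wrist");t=cap("top");s=cap("scene")
for n,x,y,yw in [("a",437,180,-100),("b",594,191,10),("c",585,-191,-120),("d",444,-223,85)]:
    try: print(n,"top",fit(n,x,y,yw,[t],14),"scene",fit(n,x,y,yw,[s],14))
    except Exception as e: print(n,"top",fit(n,x,y,yw,[t],14),e)
print(fit("a",437,180,-100,[w]))
crop(t,297,183,40,30,8,"slate.png")
E
```

```text
a top (array([ 439.7,  185.2, -109.1,    9. ]), np.float64(0.089)) scene (array([ 438.2,  186.2, -109.7,   12.5]), np.float64(0.077))
b top (array([596.1, 194.7,   8.7,  11.2]), np.float64(0.101)) scene (array([595.7, 197.2,  10.9,  14.6]), np.float64(0.212))
c top (array([ 589.2, -191.3, -111. ,   10.5]), np.float64(0.091)) scene (array([ 587.3, -190.9, -104.9,    9.6]), np.float64(0.097))
d top (array([ 444.7, -223.4,   73.4,   10.1]), np.float64(0.079)) scene (array([ 442.1, -223.3,   75.9,   10.4]), np.float64(0.105))
(array([ 439.1,  185.9, -110.3,   11. ]), np.float64(0.074))
```

View pics/slate.png

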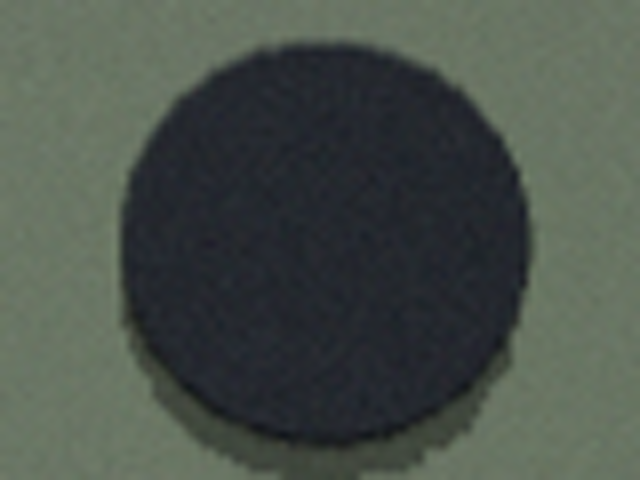

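```bash

python3 -m creep '[{"fingers":70,"dx":0,"dy":-20,"dz":0,"spin":10},{"fingers":70,"dx":0,"dy":-20,"dz":0,"spin":10},{"fingers":70,"dx":0,"dy":0,"dz":0,"spin":10},{"fingers":70,"dx":0,"dy":0,"dz":0,"spin":10},{"fingers":70,"dx":0,"dy":0,"dz":0,"spin":10}]'
python3 -m creep '[{"fingers":70,"dx":0,"dy":0,"dz":0,"spin":10},{"fingers":70,"dx":0,"dy":0,"dz":0,"spin":10},{"fingers":70,"dx":0,"dy":0,"dz":0,"spin":10},{"fingers":70,"dx":0,"dy":0,"dz":0,"spin":8}]'
python3 - <<'E'
from h import *
t=cap("top"); print(unp(t,[(297.6,183.4)],15))
go(439,186,120,70)
E
```

```text
time: 24.95
tcp_pos: [456.1, 328.0, 149.6]
eef_rot: [0.591, 0.806, 0.0, -0.0]
ft_force: [0.3, 1.3, -0.1]
opening: 69.9
time: 25.45
tcp_pos: [456.1, 328.1, 149.6]
eef_rot: [0.821, 0.57, -0.0, 0.0]
ft_force: [0.0, 0.4, -0.1]
opening: 70.2
[[512.67375602 -37.26339388  15.        ]]
t=25.5 tcp=[456.1 328.1 149.6] yaw=69.2 q=[0.62 0.35 0.04 1.26 0.   2.56] F=[ 0.1  0.3 -0.8] op=70.0
 spin=-0.8 yaw->70.0 q6->133: dx=-139.3 dy=32.5 dz=69.6
 spin=-180.8 yaw->250.0 q6->-47: dx=139.3 dy=-32.5 dz=69.6
```

```bash

python3 -m creep '[{"fingers":70,"dx":-45,"dy":11,"dz":0,"spin":0},{"fingers":70,"dx":-47,"dy":11,"dz":0,"spin":-0.8},{"fingers":70,"dx":-47,"dy":10.5,"dz":30,"spin":0},{"fingers":70,"dx":0,"dy":0,"dz":35,"spin":0},{"fingers":70,"dx":0,"dy":0,"dz":0,"spin":0}]'
python3 - <<'E'
from h import *
go(439,186,12,70)
c=cap("wrist","w19.png"); 
E
```

```text
time: 26.12
tcp_pos: [438.0, 185.3, 83.2]
eef_rot: [0.816, 0.578, -0.002, -0.0]
ft_force: [-0.6, 0.1, 0.7]
opening: 70.1
t=26.1 tcp=[438.  185.3  83.2] yaw=70.7 q=[ 0.4   0.22 -0.31  1.05  0.    2.31] F=[-0.6  0.1  0.7] op=70.1
 spin=0.7 yaw->70.0 q6->133: dx=1.0 dy=0.7 dz=111.2
 spin=-179.3 yaw->250.0 q6->-47: dx=-1.0 dy=-0.7 dz=111.2
```

View pics/w19.png

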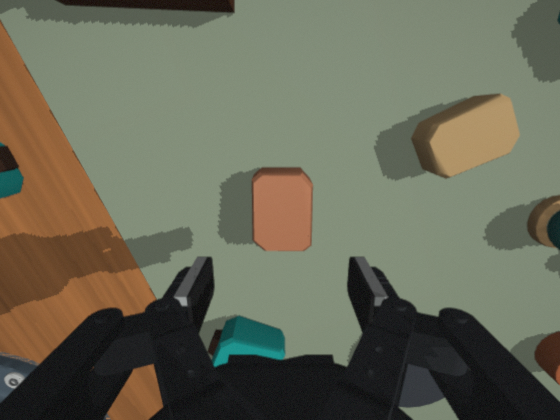

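```bash

python3 -m creep '[{"fingers":70,"dx":0.5,"dy":0,"dz":40,"spin":0},{"fingers":70,"dx":0,"dy":0,"dz":40,"spin":0},{"fingers":70,"dx":0,"dy":0,"dz":20,"spin":0},{"fingers":70,"dx":0,"dy":0,"dz":0,"spin":0}]'
python3 -m creep '[{"fingers":70,"dx":0,"dy":0,"dz":6,"spin":0},{"fingers":70,"dx":0,"dy":0,"dz":0,"spin":0}]'
python3 - <<'E'
from h import *
go(439,186,12,70)
c=cap("wrist","w20.png"); s=cap("scene"); crop(s,362,205,60,45,6,"s20.png")
E
```

```text
time: 26.68
tcp_pos: [439.8, 187.2, -15.2]
eef_rot: [0.816, 0.579, -0.0, -0.0]
ft_force: [-0.3, -0.2, 1.1]
opening: 70.3
time: 26.92
tcp_pos: [440.4, 187.1, -20.6]
eef_rot: [0.816, 0.578, 0.001, 0.0]
ft_force: [-0.0, 0.0, 0.1]
opening: 70.2
t=26.9 tcp=[440.4 187.1 -20.6] yaw=70.6 q=[ 0.4   0.32 -0.47  0.78  0.    2.31] F=[-0.   0.   0.1] op=70.2
 spin=0.6 yaw->70.0 q6->133: dx=-1.5 dy=-0.9 dz=7.4
 spin=-179.4 yaw->250.0 q6->-47: dx=1.5 dy=0.9 dz=7.4
```

View pics/w20.png

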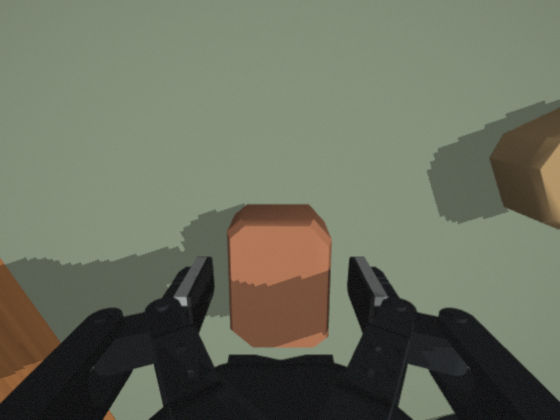

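View pics/s20.png

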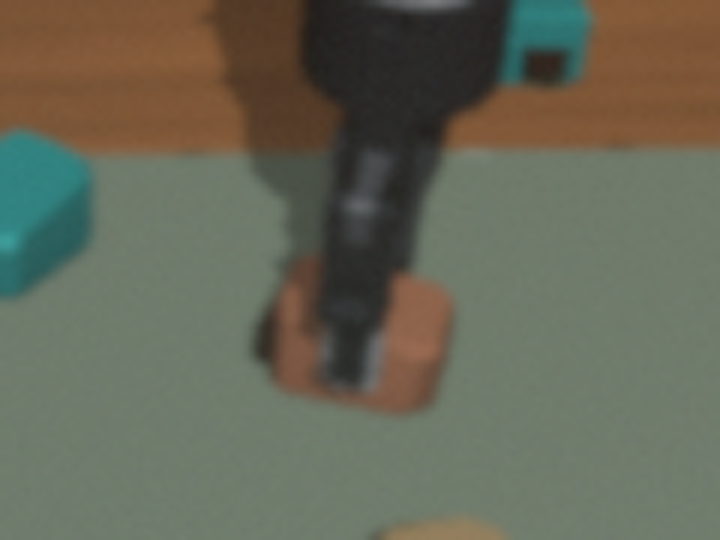

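```bash
python3 - <<'E'
from fit import *
s=cap("scene"); st,p,r=pose()
e=p+r[:,1]*38
for h in [10,20,30,40,50]:
    print(h, (p[2]+h).round(0), ((proj(s,e+[0,0,h])-[302,160])*6).round(0), ((proj(s,e+r[:,0]*11+[0,0,h])-[302,160])*6).round(0),((proj(s,e-r[:,0]*11+[0,0,h])-[302,160])*6).round(0))
w=cap("wrist")
print(fit("a",439,186,-110,[w]),fit("a",439,186,-110,[s]))
E
```

```text
10 -11.0 [[333. 453.]] [[361. 459.]] [[306. 447.]]
20 -1.0 [[336. 434.]] [[363. 439.]] [[308. 428.]]
30 9.0 [[338. 414.]] [[366. 420.]] [[310. 408.]]
40 19.0 [[340. 394.]] [[369. 400.]] [[312. 388.]]
50 29.0 [[343. 374.]] [[371. 380.]] [[315. 368.]]
(array([ 440. ,  186.8, -107.2,   11. ]), np.float64(0.066)) (array([ 438.4,  186.2, -109.7,   12.4]), np.float64(0.593))
```

```bash

python3 -m creep '[{"fingers":70,"dx":0,"dy":0,"dz":9,"spin":0},{"fingers":58,"dx":0,"dy":0,"dz":0,"spin":0},{"fingers":45,"dx":0,"dy":0,"dz":0,"spin":0},{"fingers":45,"dx":0,"dy":0,"dz":0,"spin":0}]' 40
python3 -m creep '[{"fingers":45,"dx":0,"dy":0,"dz":0,"spin":0},{"fingers":45,"dx":0,"dy":0,"dz":0,"spin":0}]' 
python3 -m creep '[{"fingers":45,"dx":0,"dy":0,"dz":-20,"spin":0},{"fingers":45,"dx":0,"dy":0,"dz":-30,"spin":0},{"fingers":45,"dx":0,"dy":0,"dz":-40,"spin":0},{"fingers":45,"dx":0,"dy":0,"dz":0,"spin":0}]' 
python3 - <<'E'
from h import *
c=cap("wrist","w21.png"); go(512.7,-37.3,110,90)
E
```

```text
time: 27.62
tcp_pos: [439.6, 186.6, -30.5]
eef_rot: [0.816, 0.578, -0.0, -0.0]
ft_force: [0.9, 0.3, -2.1]
opening: 49.3
time: 27.88
tcp_pos: [439.7, 186.6, -30.4]
eef_rot: [0.816, 0.578, -0.0, 0.0]
ft_force: [-0.3, 0.2, -3.4]
opening: 49.7
time: 28.38
tcp_pos: [441.6, 187.4, 62.1]
eef_rot: [0.816, 0.578, 0.002, 0.0]
ft_force: [0.4, -0.4, -2.7]
opening: 49.4
t=28.4 tcp=[440.6 187.   60.4] yaw=70.6 q=[ 0.4   0.24 -0.35  0.98  0.    2.31] F=[ 0.2  0.1 -4.1] op=49.2
 spin=-19.4 yaw->90.0 q6->86: dx=-224.3 dy=72.1 dz=-9.6
 spin=-199.4 yaw->270.0 q6->-94: dx=224.3 dy=-72.1 dz=-9.6
```

View pics/w21.png

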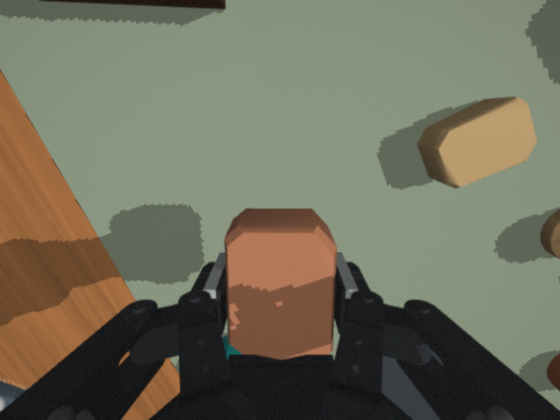

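```bash

python3 -m creep '[{"fingers":45,"dx":0,"dy":0,"dz":-5,"spin":-9.7},{"fingers":45,"dx":0,"dy":0,"dz":0,"spin":-9.7},{"fingers":45,"dx":-30,"dy":10,"dz":0,"spin":0},{"fingers":45,"dx":-45,"dy":14,"dz":0,"spin":0},{"fingers":45,"dx":-50,"dy":16,"dz":0,"spin":0}]' 
python3 -m creep '[{"fingers":45,"dx":-50,"dy":16,"dz":0,"spin":0},{"fingers":45,"dx":-35,"dy":11,"dz":0,"spin":0},{"fingers":45,"dx":-14,"dy":5,"dz":0,"spin":0},{"fingers":45,"dx":0,"dy":0,"dz":0,"spin":0}]' 
python3 - <<'E'
from h import *
c=cap("wrist","w22.png"); go(512.7,-37.3,50,90)
E
```

```text
time: 29.05
tcp_pos: [479.2, 60.5, 63.3]
eef_rot: [0.707, 0.708, -0.001, -0.001]
ft_force: [0.5, 0.9, -2.9]
opening: 49.6
time: 29.55
tcp_pos: [511.3, -37.6, 63.7]
eef_rot: [0.707, 0.707, -0.0, -0.001]
ft_force: [-0.4, 0.5, -2.6]
opening: 49.4
t=29.6 tcp=[511.1 -36.9  63.8] yaw=90.0 q=[-0.07  0.3  -0.25  1.02  0.    1.5 ] F=[ 0.1 -0.  -2.4] op=49.4
 spin=-0.0 yaw->90.0 q6->86: dx=-0.4 dy=1.6 dz=53.8
 spin=-180.0 yaw->270.0 q6->-94: dx=0.4 dy=-1.6 dz=53.8
```

View pics/w22.png

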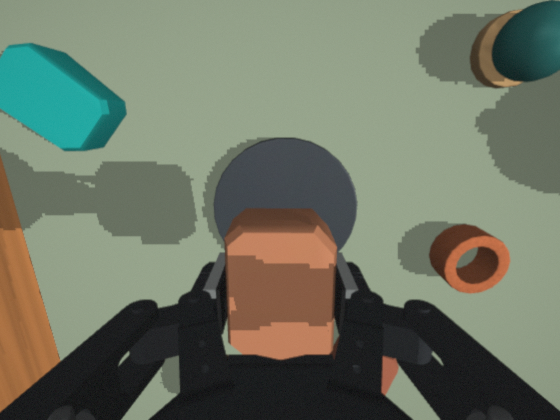

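```bash
python3 - <<'E'
from h import *
w=cap("wrist"); im=w["image"].astype(int)
# dark slate mask, fit circle in world plane z=15 to edge points
m=((im.sum(2)<190)&(im[...,2]>=im[...,0])).astype(np.uint8)
m[:135]=0;m[240:]=0;m[:,:205]=0;m[:,365:]=0
cs=max(cv2.findContours(m,0,cv2.CHAIN_APPROX_NONE)[0],key=len).reshape(-1,2)
cs=cs[(cs[:,1]<205)]
P=unp(w,cs,15)[:,:2]
from scipy.optimize import least_squares
r=least_squares(lambda v:np.hypot(*(P-v[:2]).T)-60,[512,-37],loss="soft_l1")
print(len(P),r.x,np.abs(r.fun).mean())
E
```

```text
30 [516.25790481 -36.34332262] 0.17964505460698774
```

```bash
python3 - <<'E'
from h import *
from scipy.optimize import least_squares
w=cap("wrist"); im=w["image"].astype(int)
print(im[180,285],im[180,230],im[180,160],im[215,222])
m=((im[...,1]-im[...,2]<4)&(im.sum(2)<330)).astype(np.uint8)
m[:130]=0;m[245:]=0;m[:,:200]=0;m[:,370:]=0
cv2.imwrite("pics/m.png",m*255)
cs=max(cv2.findContours(m,0,cv2.CHAIN_APPROX_NONE)[0],key=len).reshape(-1,2)
cs=cs[(cs[:,1]<230)&((cs[:,1]<200)|(cs[:,0]<225)|(cs[:,0]>345))]
P=unp(w,cs,15)[:,:2]
r=least_squares(lambda v:np.hypot(*(P-v[:2]).T)-60,[512,-37],loss="soft_l1")
print(len(P),r.x,np.abs(r.fun).mean())
E
```

```text
[67 73 78] [68 74 78] [103 112  95] [65 71 76]
242 [514.95326081 -37.38648061] 0.7715436993101075
```

View pics/m.png

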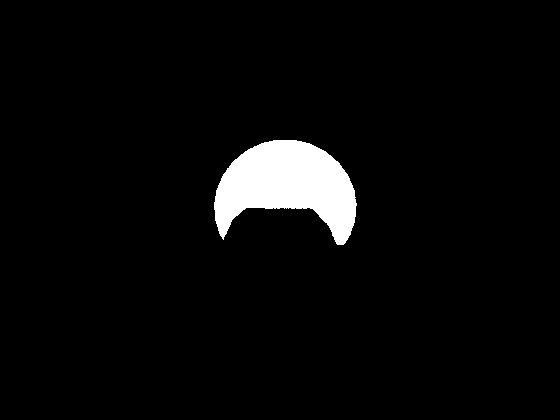

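```bash

python3 -m creep '[{"fingers":45,"dx":-0.4,"dy":3.2,"dz":30,"spin":0},{"fingers":45,"dx":0,"dy":0,"dz":35,"spin":0},{"fingers":45,"dx":0,"dy":0,"dz":12,"spin":0},{"fingers":45,"dx":0,"dy":0,"dz":0,"spin":0}]' 
python3 -m creep '[{"fingers":45,"dx":0,"dy":0,"dz":3,"spin":0},{"fingers":45,"dx":0,"dy":0,"dz":0,"spin":0}]' 
python3 -m creep '[{"fingers":45,"dx":0,"dy":0,"dz":2,"spin":0},{"fingers":45,"dx":0,"dy":0,"dz":0,"spin":0}]' 
```

```text
time: 30.2
tcp_pos: [514.5, -37.1, -12.5]
eef_rot: [0.707, 0.707, -0.0, -0.0]
ft_force: [-0.0, -0.0, -2.7]
opening: 49.4
time: 30.45
tcp_pos: [515.5, -37.7, -14.7]
eef_rot: [0.707, 0.707, 0.0, 0.0]
ft_force: [-0.7, -0.0, -2.9]
opening: 49.5
time: 30.7
tcp_pos: [515.0, -37.8, -17.3]
eef_rot: [0.707, 0.707, 0.0, 0.0]
ft_force: [0.7, -0.3, -2.8]
opening: 48.9
```

```bash

python3 -m creep '[{"fingers":45,"dx":0,"dy":0,"dz":1.5,"spin":0},{"fingers":45,"dx":0,"dy":0,"dz":0,"spin":0}]' 
python3 -m creep '[{"fingers":56,"dx":0,"dy":0,"dz":0,"spin":0},{"fingers":68,"dx":0,"dy":0,"dz":0,"spin":0},{"fingers":68,"dx":0,"dy":0,"dz":0,"spin":0},{"fingers":68,"dx":0,"dy":0,"dz":-20,"spin":0},{"fingers":68,"dx":0,"dy":0,"dz":-40,"spin":0}]' 
python3 -m creep '[{"fingers":68,"dx":-10,"dy":0,"dz":-45,"spin":0},{"fingers":68,"dx":-30,"dy":0,"dz":-10,"spin":0},{"fingers":68,"dx":0,"dy":0,"dz":0,"spin":0}]' 
python3 - <<'E'
from h import *
c=cap("wrist","w23.png"); go(444,-223,140,74)
E
```

```text
time: 30.95
tcp_pos: [515.2, -37.8, -18.6]
eef_rot: [0.707, 0.707, 0.0, 0.0]
ft_force: [-1.5, 0.5, 3.8]
opening: 49.2
time: 31.58
tcp_pos: [513.7, -37.6, 40.6]
eef_rot: [0.707, 0.707, -0.001, -0.001]
ft_force: [0.8, 0.6, 0.2]
opening: 68.0
time: 31.95
tcp_pos: [515.7, -79.1, 97.0]
eef_rot: [0.708, 0.707, 0.0, 0.001]
ft_force: [-0.5, 0.2, 0.9]
opening: 68.1
t=32.0 tcp=[515.1 -78.2  96.2] yaw=89.9 q=[-0.15  0.29 -0.18  1.1   0.    1.42] F=[0.3 0.2 0.1] op=67.9
 spin=15.9 yaw->74.0 q6->79: dx=-158.8 dy=-28.4 dz=-3.8
 spin=-164.1 yaw->254.0 q6->-101: dx=158.8 dy=28.4 dz=-3.8
```

View pics/w23.png

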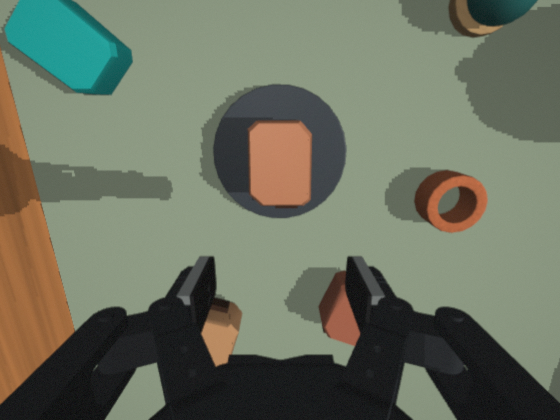

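Stone a sits centred on the slate at (280,163), with the slate at (280,151), thick end towards -y. Next is d.

```bash
sed -i 's/def fit(n,x,y,yw,cams,ch=8)/def fit(n,x,y,yw,cams,ch=11,z0=3)/; s/model(n,x,y,yw,ch=ch)/model(n,x,y,yw,z0=z0,ch=ch)/; s/model(n,v\[0\],v\[1\],v\[2\],ch=v\[3\])/model(n,v[0],v[1],v[2],z0=z0,ch=v[3])/' fit.py
python3 - <<'E'
from fit import *
from scipy.optimize import least_squares
w=cap("wrist"); print("a",fit("a",514.7,-37.5,-90,[w],z0=15))
im=w["image"].astype(int)
m=((im[...,1]-im[...,2]<4)&(im.sum(2)<330)).astype(np.uint8)
m[:75]=0;m[225:]=0;m[:,:205]=0;m[:,355:]=0
cs=max(cv2.findContours(m,0,cv2.CHAIN_APPROX_NONE)[0],key=len).reshape(-1,2)
P=unp(w,cs,15)[:,:2]
r=least_squares(lambda v:np.hypot(*(P-v[:2]).T)-60,[512,-37],loss="soft_l1");print("slate",len(P),r.x,np.abs(r.fun).mean())
E
python3 -m creep '[{"fingers":68,"dx":-30,"dy":-5,"dz":0,"spin":8},{"fingers":68,"dx":-50,"dy":-9,"dz":0,"spin":8},{"fingers":68,"dx":-45,"dy":-9,"dz":0,"spin":0},{"fingers":68,"dx":-30,"dy":-5,"dz":0,"spin":0},{"fingers":68,"dx":0,"dy":0,"dz":0,"spin":0}]'
python3 - <<'E'
from fit import *
w=cap("wrist","w24.png"); print("d",fit("d",444,-223,74,[w]));go(444,-223,20,74)
E
```

```text
a (array([515.2, -38.2, -89.9,   8.8]), np.float64(0.039))
slate 376 [514.99549427 -36.40731163] 1.5544570237445088
time: 32.67
tcp_pos: [459.0, -224.9, 95.4]
eef_rot: [0.799, 0.601, -0.0, -0.001]
ft_force: [-0.2, -0.4, 0.1]
opening: 68.0
d (array([ 444.9, -221.8,   74.3,    9.2]), np.float64(0.053))
t=32.7 tcp=[ 459.5 -224.    95.5] yaw=73.9 q=[-0.45  0.28 -0.2   1.09  0.    1.4 ] F=[-0.6 -0.1 -0.9] op=68.2
 spin=-0.1 yaw->74.0 q6->79: dx=-3.3 dy=-15.2 dz=115.5
 spin=-180.1 yaw->254.0 q6->-101: dx=3.3 dy=15.2 dz=115.5
```

View pics/w24.png

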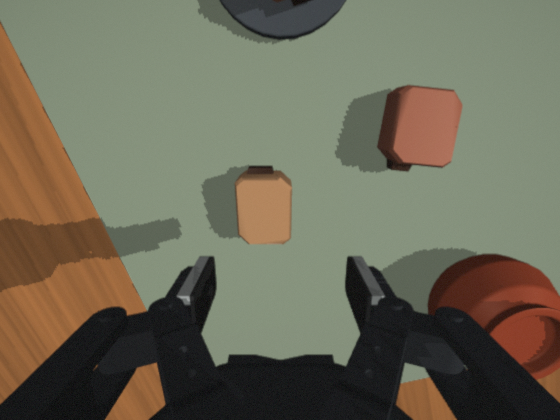

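```bash

python3 -m creep '[{"fingers":68,"dx":-2,"dy":-14.6,"dz":30,"spin":0},{"fingers":68,"dx":0,"dy":0,"dz":45,"spin":0},{"fingers":68,"dx":0,"dy":0,"dz":35,"spin":0},{"fingers":68,"dx":0,"dy":0,"dz":0,"spin":0}]'
python3 -m creep '[{"fingers":68,"dx":0,"dy":0,"dz":10,"spin":0},{"fingers":68,"dx":0,"dy":0,"dz":6,"spin":0},{"fingers":68,"dx":0,"dy":0,"dz":0,"spin":0}]'
python3 - <<'E'
from h import *
w=cap("wrist","w25.png"); go(444.9,-221.8,10)
E
```

```text
time: 33.22
tcp_pos: [443.8, -220.0, -15.9]
eef_rot: [0.798, 0.602, -0.001, -0.002]
ft_force: [0.3, 1.6, 0.6]
opening: 68.0
time: 33.6
tcp_pos: [445.6, -222.2, -29.7]
eef_rot: [0.799, 0.602, 0.0, 0.0]
ft_force: [-0.2, -0.0, 0.8]
opening: 68.2
t=33.6 tcp=[ 445.6 -222.2  -29.5] yaw=74.0 q=[-0.46  0.37 -0.42  0.78 -0.    1.39] F=[ 0.1  0.4 -0.4] op=68.0
 spin=0.0 yaw->74.0 q6->79: dx=0.2 dy=-0.8 dz=0.5
```

View pics/w25.png

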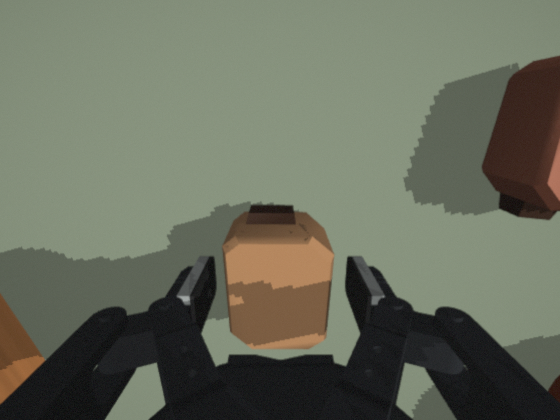

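```bash

python3 -m creep '[{"fingers":55,"dx":0,"dy":0,"dz":0,"spin":0},{"fingers":43,"dx":0,"dy":0,"dz":0,"spin":0},{"fingers":43,"dx":0,"dy":0,"dz":0,"spin":0},{"fingers":43,"dx":0,"dy":0,"dz":0,"spin":0},{"fingers":43,"dx":0,"dy":0,"dz":0,"spin":0}]' 40
python3 -m creep '[{"fingers":43,"dx":0,"dy":0,"dz":-20,"spin":0},{"fingers":43,"dx":0,"dy":0,"dz":-35,"spin":-8},{"fingers":43,"dx":0,"dy":0,"dz":-45,"spin":-8},{"fingers":43,"dx":0,"dy":0,"dz":-10,"spin":0},{"fingers":43,"dx":0,"dy":0,"dz":0,"spin":0}]' 
python3 - <<'E'
from h import *
c=cap("wrist","w26.png"); go(515.2,-38.5,110)
E
```

```text
time: 34.28
tcp_pos: [445.6, -222.3, -29.4]
eef_rot: [0.799, 0.602, 0.0, 0.0]
ft_force: [-1.6, 0.9, 4.8]
opening: 47.3
time: 34.9
tcp_pos: [445.6, -222.2, 80.1]
eef_rot: [0.708, 0.707, 0.0, 0.0]
ft_force: [-0.1, -0.5, -3.4]
opening: 47.2
t=35.0 tcp=[ 445.  -221.9   79.2] yaw=89.9 q=[-0.46  0.26 -0.27  1.05  0.    1.11] F=[-0.3  0.4 -3.3] op=47.5
 spin=0.0 yaw->89.9 q6->86: dx=183.5 dy=70.0 dz=9.2
```

View pics/w26.png

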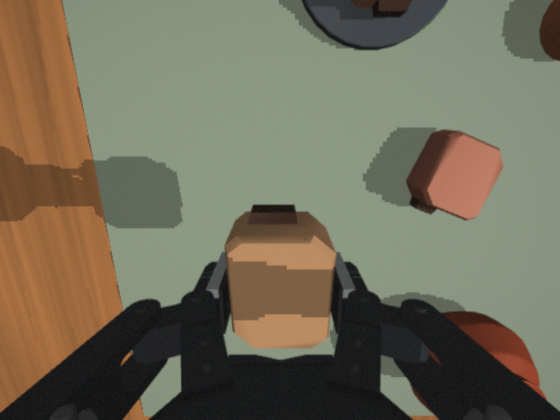

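```bash

python3 -m creep '[{"fingers":43,"dx":25,"dy":9.5,"dz":0,"spin":0},{"fingers":43,"dx":45,"dy":17,"dz":0,"spin":0},{"fingers":43,"dx":50,"dy":19,"dz":0,"spin":0},{"fingers":43,"dx":42,"dy":16,"dz":0,"spin":0},{"fingers":43,"dx":21.5,"dy":8.5,"dz":0,"spin":0}]' 
python3 -m creep '[{"fingers":43,"dx":0,"dy":0,"dz":0,"spin":0},{"fingers":43,"dx":0,"dy":0,"dz":0,"spin":0}]' 
python3 - <<'E'
from h import *
c=cap("wrist","w27.png"); go(515.2,-38.5,65)
s=cap("scene"); crop(s,270,220,50,40,7,"s27.png")
E
```

```text
time: 35.58
tcp_pos: [514.9, -36.5, 78.3]
eef_rot: [0.707, 0.707, -0.001, -0.001]
ft_force: [0.1, -0.3, -2.3]
opening: 47.1
time: 35.83
tcp_pos: [514.5, -38.9, 79.0]
eef_rot: [0.707, 0.707, -0.001, -0.001]
ft_force: [0.1, -1.0, -2.6]
opening: 47.1
t=35.9 tcp=[514.6 -39.2  79.3] yaw=89.9 q=[-0.08  0.3  -0.22  1.06 -0.    1.5 ] F=[-0.8 -0.1 -3.2] op=47.3
 spin=0.0 yaw->89.9 q6->86: dx=0.7 dy=0.6 dz=54.3
```

View pics/s27.png

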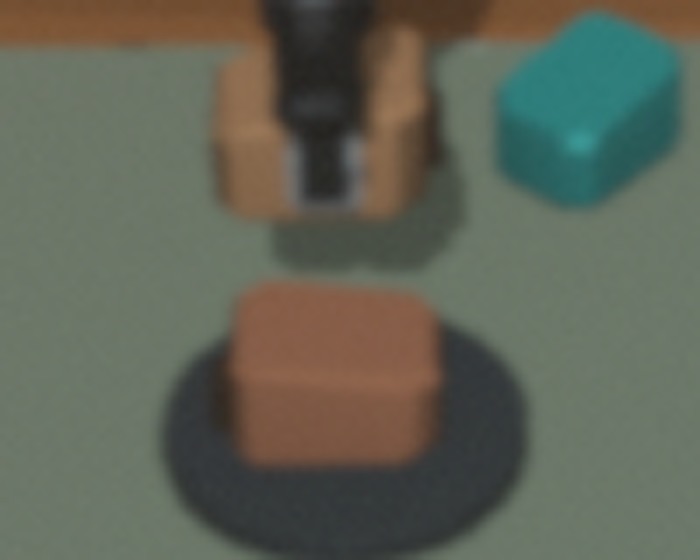

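```bash

python3 -m creep '[{"fingers":43,"dx":0.5,"dy":0.6,"dz":30,"spin":0},{"fingers":43,"dx":0,"dy":0,"dz":23,"spin":0},{"fingers":43,"dx":0,"dy":0,"dz":0,"spin":0},{"fingers":43,"dx":0,"dy":0,"dz":0,"spin":0}]' 20
python3 -m creep '[{"fingers":43,"dx":0,"dy":0,"dz":2,"spin":0},{"fingers":43,"dx":0,"dy":0,"dz":0,"spin":0}]' 20
python3 -m creep '[{"fingers":43,"dx":0,"dy":0,"dz":1.5,"spin":0},{"fingers":43,"dx":0,"dy":0,"dz":0,"spin":0}]' 20
```

```text
time: 36.42
tcp_pos: [516.3, -38.6, 27.9]
eef_rot: [0.707, 0.707, 0.0, 0.0]
ft_force: [1.1, 1.0, -2.3]
opening: 46.8
time: 36.67
tcp_pos: [516.3, -38.2, 25.6]
eef_rot: [0.707, 0.707, 0.0, 0.0]
ft_force: [-0.9, -0.3, -2.6]
opening: 47.4
time: 36.92
tcp_pos: [516.0, -38.1, 23.6]
eef_rot: [0.707, 0.707, -0.0, -0.0]
ft_force: [0.6, -0.2, -3.6]
opening: 47.3
```

```bash

python3 -m creep '[{"fingers":43,"dx":0,"dy":-0.5,"dz":1.5,"spin":0},{"fingers":43,"dx":0,"dy":0,"dz":0,"spin":0}]' 20
python3 -m creep '[{"fingers":43,"dx":0,"dy":0,"dz":1.5,"spin":0},{"fingers":43,"dx":0,"dy":0,"dz":0,"spin":0}]' 20
python3 -m creep '[{"fingers":43,"dx":0,"dy":0,"dz":1,"spin":0},{"fingers":43,"dx":0,"dy":0,"dz":0,"spin":0}]' 20
```

```text
time: 37.17
tcp_pos: [515.7, -38.1, 22.4]
eef_rot: [0.707, 0.707, 0.0, 0.0]
ft_force: [0.1, 0.9, 1.8]
opening: 47.2
time: 37.42
tcp_pos: [515.9, -38.1, 21.2]
eef_rot: [0.707, 0.707, 0.0, 0.0]
ft_force: [-3.1, 0.7, 10.3]
opening: 47.5
time: 37.67
tcp_pos: [516.0, -38.1, 20.4]
eef_rot: [0.707, 0.707, 0.0, 0.0]
ft_force: [-3.6, 3.1, 13.5]
opening: 47.3
```

```bash

python3 -m creep '[{"fingers":43,"dx":0,"dy":0,"dz":1.2,"spin":0},{"fingers":43,"dx":0,"dy":0,"dz":0,"spin":0}]' 20
python3 - <<'E'
from h import *
s=cap("scene"); crop(s,270,220,50,40,7,"s28.png")
E
```

```text
time: 37.92
tcp_pos: [516.0, -37.9, 19.3]
eef_rot: [0.707, 0.707, 0.001, 0.0]
ft_force: [-4.0, 4.0, 16.1]
opening: 47.5
```

View pics/s28.png

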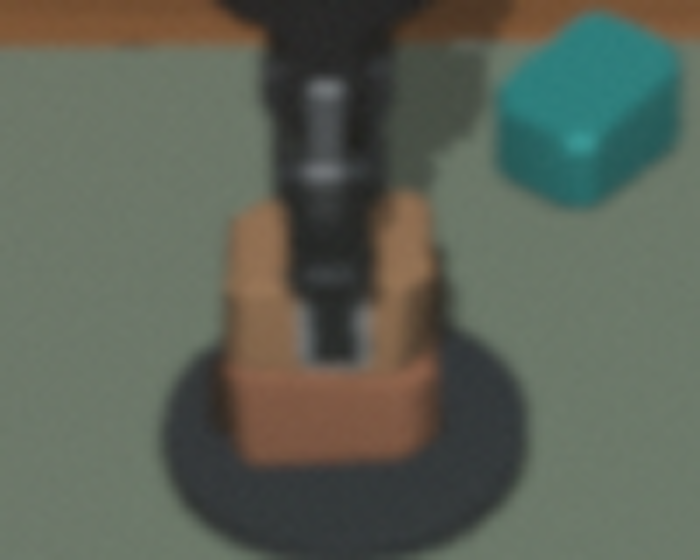

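The stone has rotated flush in the grip, so I'll release.

```bash

python3 -m creep '[{"fingers":49,"dx":0,"dy":0,"dz":0,"spin":0},{"fingers":54,"dx":0,"dy":0,"dz":0,"spin":0},{"fingers":66,"dx":0,"dy":0,"dz":0,"spin":0},{"fingers":68,"dx":0,"dy":0,"dz":0,"spin":0},{"fingers":68,"dx":0,"dy":0,"dz":-20,"spin":0}]' 
python3 -m creep '[{"fingers":68,"dx":0,"dy":0,"dz":-40,"spin":0},{"fingers":68,"dx":-10,"dy":0,"dz":-40,"spin":0},{"fingers":68,"dx":-30,"dy":0,"dz":-10,"spin":0},{"fingers":68,"dx":0,"dy":0,"dz":0,"spin":0}]' 
python3 - <<'E'
from h import *
c=cap("wrist","w29.png"); go(588.5,-191,140,70)
s=cap("scene"); crop(s,270,220,50,40,7,"s29.png")
E
```

```text
time: 38.6
tcp_pos: [514.3, -38.1, 37.5]
eef_rot: [0.707, 0.707, -0.001, -0.001]
ft_force: [-0.3, -0.2, 0.1]
opening: 67.9
time: 39.1
tcp_pos: [516.1, -79.5, 129.2]
eef_rot: [0.708, 0.706, 0.0, 0.001]
ft_force: [-0.9, 0.6, -0.6]
opening: 68.1
t=39.1 tcp=[515.6 -78.6 128.5] yaw=89.9 q=[-0.15  0.28 -0.11  1.18  0.    1.42] F=[ 0.2  0.8 -0.6] op=67.8
 spin=19.9 yaw->70.0 q6->92: dx=-80.7 dy=107.0 dz=28.5
 spin=-160.1 yaw->250.0 q6->-88: dx=80.7 dy=-107.0 dz=28.5
```

View pics/w29.png

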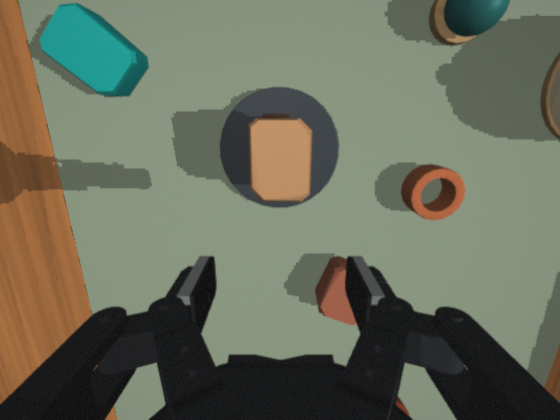

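View pics/s29.png

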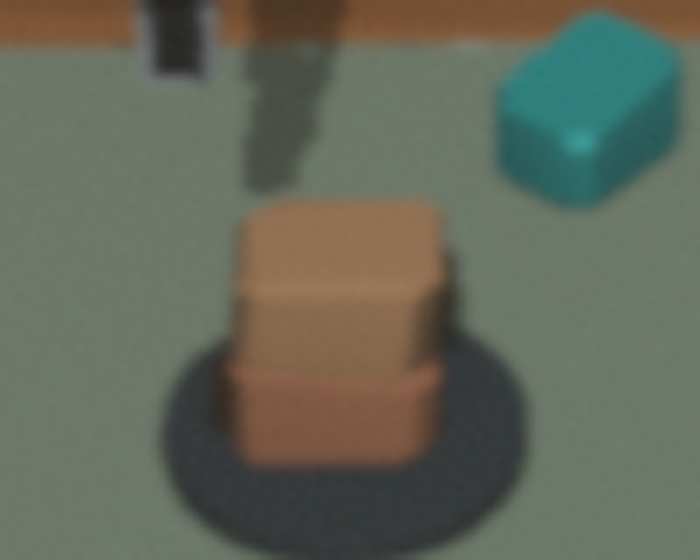

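```bash
python3 - <<'E'
from h import *
w=cap("wrist"); print(unp(w,[(281,160),(281,117),(281,203),(250,160),(312,160)],87).round(1))
E
python3 -m creep '[{"fingers":70,"dx":0,"dy":20,"dz":0,"spin":10},{"fingers":70,"dx":-20,"dy":30,"dz":0,"spin":10},{"fingers":70,"dx":-30,"dy":35,"dz":0,"spin":0},{"fingers":70,"dx":-25,"dy":15,"dz":20,"spin":0},{"fingers":70,"dx":0,"dy":0,"dz":0,"spin":0}]'
python3 - <<'E'
from fit import *
w=cap("wrist","w30.png"); f=fit("c",588.5,-191,-110,[w]);print("c",f);f=f[0];go(f[0],f[1],10,f[2])
E
```

```text
[[515.9 -33.   87. ]
 [515.9  -1.9  87. ]
 [516.  -67.1  87. ]
 [492.4 -33.   87. ]
 [539.5 -33.   87. ]]
time: 39.88
tcp_pos: [588.8, -172.4, 105.9]
eef_rot: [0.819, 0.573, -0.001, -0.001]
ft_force: [-0.5, 0.8, 0.2]
opening: 70.1
c (array([ 588.7, -190.5, -111.5,   10.2]), np.float64(0.06))
t=39.9 tcp=[ 589.  -171.4  107. ] yaw=70.0 q=[-0.28  0.48  0.12  1.22  0.    1.64] F=[0.2 0.4 0.1] op=70.2
 spin=-178.5 yaw->248.5 q6->-86: dx=17.8 dy=-6.7 dz=137.0
 spin=1.5 yaw->68.5 q6->94: dx=-17.8 dy=6.7 dz=137.0
```

View pics/w30.png

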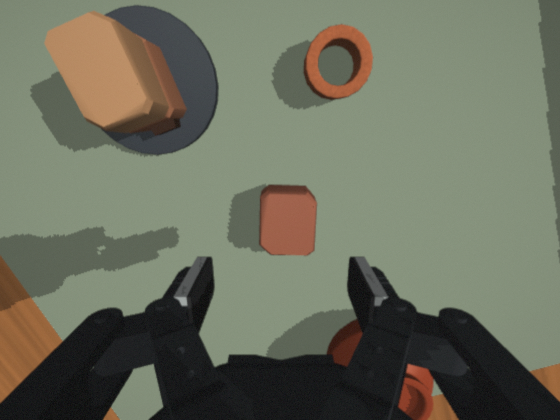

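```bash

python3 -m creep '[{"fingers":70,"dx":-17.8,"dy":6.3,"dz":20,"spin":1.5},{"fingers":70,"dx":0,"dy":0,"dz":45,"spin":0},{"fingers":70,"dx":0,"dy":0,"dz":42,"spin":0},{"fingers":70,"dx":0,"dy":0,"dz":15,"spin":0},{"fingers":70,"dx":0,"dy":0,"dz":0,"spin":0}]'
python3 -m creep '[{"fingers":70,"dx":0,"dy":0,"dz":10,"spin":0},{"fingers":70,"dx":0,"dy":0,"dz":4,"spin":0},{"fingers":70,"dx":0,"dy":0,"dz":0,"spin":0}]'
python3 - <<'E'
from h import *
w=cap("wrist","w31.png"); go(588.7,-190.5,10,68.5)
E
```

```text
time: 40.55
tcp_pos: [589.5, -189.9, -13.4]
eef_rot: [0.826, 0.563, -0.0, -0.0]
ft_force: [-0.6, -0.2, -0.2]
opening: 70.1
time: 40.92
tcp_pos: [589.7, -190.7, -27.4]
eef_rot: [0.827, 0.563, 0.0, 0.0]
ft_force: [-0.6, 1.0, 0.2]
opening: 69.8
t=41.0 tcp=[ 589.8 -190.8  -27.3] yaw=68.5 q=[-0.31  0.58 -0.07  0.92  0.    1.63] F=[-0.4 -0.2 -0.4] op=69.6
 spin=0.0 yaw->68.5 q6->94: dx=-0.1 dy=-1.1 dz=2.7
 spin=-180.0 yaw->248.5 q6->-86: dx=0.1 dy=1.1 dz=2.7
```

View pics/w31.png

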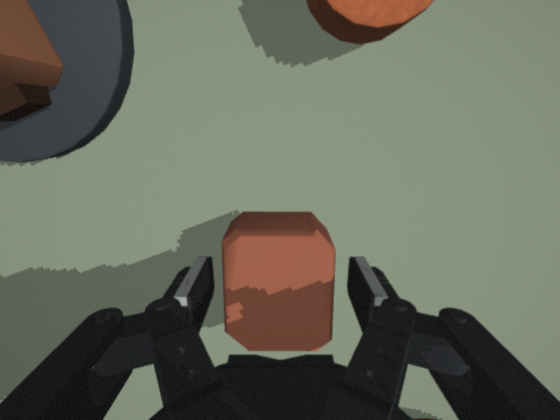

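```bash

python3 -m creep '[{"fingers":58,"dx":0,"dy":0,"dz":2,"spin":0},{"fingers":48,"dx":0,"dy":0,"dz":0,"spin":0},{"fingers":48,"dx":0,"dy":0,"dz":0,"spin":0},{"fingers":48,"dx":0,"dy":0,"dz":0,"spin":0},{"fingers":48,"dx":0,"dy":0,"dz":0,"spin":0}]' 40
python3 -m creep '[{"fingers":48,"dx":0,"dy":0,"dz":-20,"spin":0},{"fingers":48,"dx":0,"dy":0,"dz":-40,"spin":-7},{"fingers":48,"dx":0,"dy":0,"dz":-45,"spin":-7},{"fingers":48,"dx":0,"dy":0,"dz":-30,"spin":-7.5},{"fingers":48,"dx":0,"dy":0,"dz":0,"spin":0}]' 
python3 - <<'E'
from h import *
c=cap("wrist","w32.png"); go(515.5,-36,140)
E
```

```text
time: 41.6
tcp_pos: [589.6, -190.8, -29.5]
eef_rot: [0.827, 0.563, 0.0, 0.0]
ft_force: [-1.0, -0.0, 4.5]
opening: 51.2
time: 42.22
tcp_pos: [590.9, -191.1, 107.3]
eef_rot: [0.707, 0.707, 0.001, 0.002]
ft_force: [-0.2, -0.0, -2.9]
opening: 51.2
t=42.3 tcp=[ 589.9 -190.8  105.4] yaw=89.9 q=[-0.31  0.49  0.14  1.22  0.    1.26] F=[ 1.   0.3 -3.9] op=51.1
 spin=0.0 yaw->89.9 q6->86: dx=154.7 dy=-74.7 dz=5.4
```

View pics/w32.png

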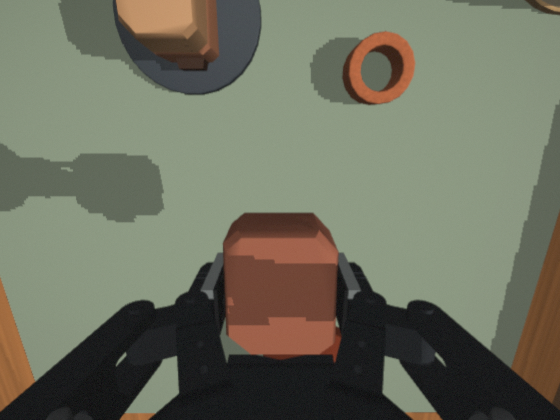

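```bash

python3 -m creep '[{"fingers":48,"dx":25,"dy":-12,"dz":0,"spin":0},{"fingers":48,"dx":42,"dy":-20,"dz":0,"spin":0},{"fingers":48,"dx":42,"dy":-20,"dz":0,"spin":0},{"fingers":48,"dx":30,"dy":-15,"dz":0,"spin":0},{"fingers":48,"dx":15.7,"dy":-7.7,"dz":0,"spin":0}]' 
python3 -m creep '[{"fingers":48,"dx":0,"dy":0,"dz":0,"spin":0},{"fingers":48,"dx":0,"dy":0,"dz":0,"spin":0}]' 
python3 - <<'E'
from h import *
go(515.5,-36,102)
c=cap("wrist","w33.png")
s=cap("scene"); crop(s,270,210,50,50,6,"s33.png")
E
```

```text
time: 42.9
tcp_pos: [513.3, -34.7, 104.0]
eef_rot: [0.707, 0.707, -0.001, -0.001]
ft_force: [0.5, -0.6, -2.9]
opening: 51.4
time: 43.15
tcp_pos: [515.1, -36.7, 105.0]
eef_rot: [0.707, 0.707, -0.0, -0.0]
ft_force: [0.6, 0.2, -2.6]
opening: 51.5
t=43.1 tcp=[515.1 -36.7 105. ] yaw=89.9 q=[-0.07  0.28 -0.17  1.12 -0.    1.5 ] F=[ 0.6  0.2 -2.6] op=51.5
 spin=0.0 yaw->89.9 q6->86: dx=0.7 dy=0.4 dz=43.0
```

View pics/s33.png

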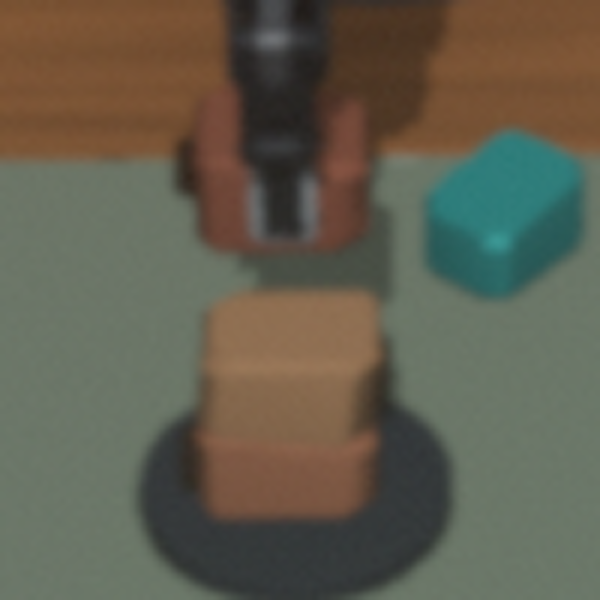

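```bash

python3 -m creep '[{"fingers":48,"dx":0.5,"dy":0.4,"dz":25,"spin":0},{"fingers":48,"dx":0,"dy":0,"dz":20,"spin":0},{"fingers":48,"dx":0,"dy":0,"dz":0,"spin":0},{"fingers":48,"dx":0,"dy":0,"dz":0,"spin":0}]' 20
python3 -m creep '[{"fingers":48,"dx":0,"dy":0,"dz":2,"spin":0},{"fingers":48,"dx":0,"dy":0,"dz":0,"spin":0}]' 20
python3 -m creep '[{"fingers":48,"dx":0,"dy":0,"dz":1.5,"spin":0},{"fingers":48,"dx":0,"dy":0,"dz":0,"spin":0}]' 20
python3 -m creep '[{"fingers":48,"dx":0,"dy":0,"dz":1.5,"spin":0},{"fingers":48,"dx":0,"dy":0,"dz":0,"spin":0}]' 20
```

```text
time: 43.75
tcp_pos: [515.8, -35.9, 61.1]
eef_rot: [0.707, 0.707, 0.0, 0.0]
ft_force: [0.3, 0.0, -1.7]
opening: 51.3
time: 44.0
tcp_pos: [515.5, -35.6, 58.7]
eef_rot: [0.707, 0.707, 0.0, 0.0]
ft_force: [-0.7, 0.5, -2.3]
opening: 51.4
time: 44.25
tcp_pos: [515.2, -35.5, 56.8]
eef_rot: [0.707, 0.707, -0.0, -0.0]
ft_force: [-1.1, 0.4, -1.5]
opening: 51.3
time: 44.5
tcp_pos: [515.2, -35.5, 55.3]
eef_rot: [0.707, 0.707, -0.0, -0.0]
ft_force: [-0.8, -0.0, -2.6]
opening: 51.8
```

```bash

python3 -m creep '[{"fingers":48,"dx":0,"dy":0,"dz":1,"spin":0},{"fingers":48,"dx":0,"dy":0,"dz":0,"spin":0}]' 20
python3 -m creep '[{"fingers":48,"dx":0,"dy":0,"dz":1,"spin":0},{"fingers":48,"dx":0,"dy":0,"dz":0,"spin":0}]' 20
```

```text
time: 44.75
tcp_pos: [515.3, -35.5, 54.4]
eef_rot: [0.707, 0.707, 0.0, 0.0]
ft_force: [-0.4, -0.2, -2.5]
opening: 51.4
time: 45.0
tcp_pos: [515.4, -35.5, 54.4]
eef_rot: [0.707, 0.707, 0.0, 0.0]
ft_force: [-6.7, 0.4, 16.8]
opening: 51.7
```

```bash

python3 -m creep '[{"fingers":54,"dx":0,"dy":0,"dz":-0.5,"spin":0},{"fingers":60,"dx":0,"dy":0,"dz":0,"spin":0},{"fingers":70,"dx":0,"dy":0,"dz":0,"spin":0},{"fingers":70,"dx":0,"dy":0,"dz":0,"spin":0},{"fingers":70,"dx":0,"dy":0,"dz":-20,"spin":0}]' 
python3 -m creep '[{"fingers":68,"dx":0,"dy":0,"dz":-40,"spin":0},{"fingers":68,"dx":0,"dy":0,"dz":-40,"spin":0},{"fingers":68,"dx":40,"dy":0,"dz":-10,"spin":0},{"fingers":68,"dx":0,"dy":0,"dz":0,"spin":0}]' 
python3 - <<'E'
from h import *
c=cap("wrist","w34.png"); go(596,195,140,9)
s=cap("scene"); crop(s,270,210,50,50,6,"s34.png")
E
```

```text
time: 45.62
tcp_pos: [514.2, -35.4, 73.0]
eef_rot: [0.707, 0.707, -0.001, -0.001]
ft_force: [-0.3, 0.3, -0.5]
opening: 70.0
time: 46.12
tcp_pos: [515.8, 6.1, 164.8]
eef_rot: [0.706, 0.708, 0.001, 0.0]
ft_force: [0.3, -0.5, 0.2]
opening: 68.1
t=46.2 tcp=[515.5   5.2 164.1] yaw=90.1 q=[ 0.01  0.25 -0.06  1.26 -0.    1.58] F=[-0.9 -0.3 -0. ] op=68.0
 spin=-278.9 yaw->369.0 q6->-171: dx=109.2 dy=-174.9 dz=64.1
 spin=-98.9 yaw->189.0 q6->9: dx=-109.2 dy=174.9 dz=64.1
```

View pics/s34.png

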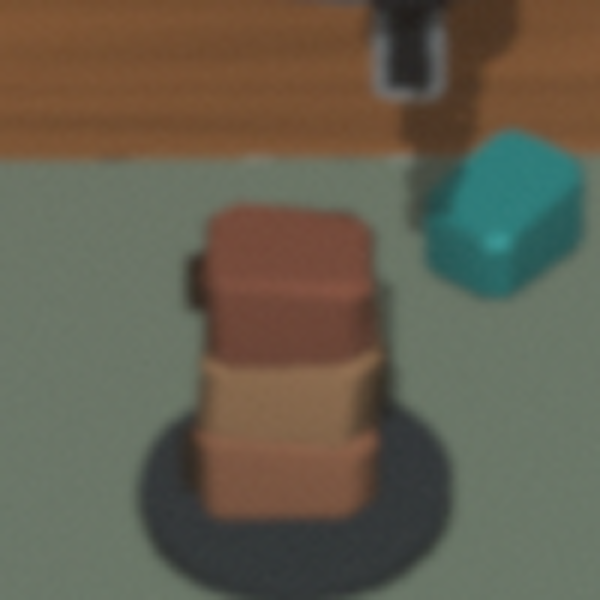

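```bash

python3 -m creep '[{"fingers":66,"dx":25,"dy":11,"dz":0,"spin":0},{"fingers":66,"dx":45,"dy":20,"dz":0,"spin":0},{"fingers":66,"dx":45,"dy":20,"dz":0,"spin":0},{"fingers":66,"dx":35,"dy":15,"dz":0,"spin":-8},{"fingers":66,"dx":0,"dy":0,"dz":20,"spin":-10.6}]' 
python3 -m creep '[{"fingers":66,"dx":0,"dy":0,"dz":20,"spin":-10.6},{"fingers":66,"dx":0,"dy":0,"dz":10,"spin":-10.6},{"fingers":66,"dx":0,"dy":0,"dz":0,"spin":-10.6},{"fingers":66,"dx":0,"dy":0,"dz":0,"spin":-10.6},{"fingers":66,"dx":0,"dy":0,"dz":0,"spin":-10.6}]' 
python3 -m creep '[{"fingers":66,"dx":0,"dy":0,"dz":0,"spin":-10},{"fingers":66,"dx":0,"dy":0,"dz":0,"spin":-10},{"fingers":66,"dx":0,"dy":0,"dz":0,"spin":-7},{"fingers":66,"dx":0,"dy":0,"dz":0,"spin":0}]' 
python3 - <<'E'
from fit import *
w=cap("wrist","w35.png"); f=fit("b",596,195,9,[w]);print("b",f);f=f[0];go(f[0],f[1],10,f[2])
E
```

```text
time: 46.85
tcp_pos: [582.6, 156.1, 143.4]
eef_rot: [0.581, 0.814, 0.0, 0.0]
ft_force: [0.2, 0.5, 0.4]
opening: 66.1
time: 47.48
tcp_pos: [581.1, 153.4, 113.1]
eef_rot: [0.157, 0.988, -0.0, -0.001]
ft_force: [1.0, 0.0, 0.3]
opening: 65.8
time: 47.98
tcp_pos: [581.1, 153.6, 113.3]
eef_rot: [-0.074, 0.997, -0.0, -0.0]
ft_force: [-0.3, -0.4, 0.8]
opening: 65.9
b (array([594.5, 193.9,  10.9,  10.4]), np.float64(0.074))
t=48.0 tcp=[581.1 153.8 113.4] yaw=-171.6 q=[ 0.26  0.45  0.09  1.22 -0.    0.11] F=[-0.4  0.1  0.6] op=66.3
 spin=-182.5 yaw->10.9 q6->187: dx=20.7 dy=-36.9 dz=143.4
 spin=-2.5 yaw->-169.1 q6->367: dx=-20.7 dy=36.9 dz=143.4
```

View pics/w35.png

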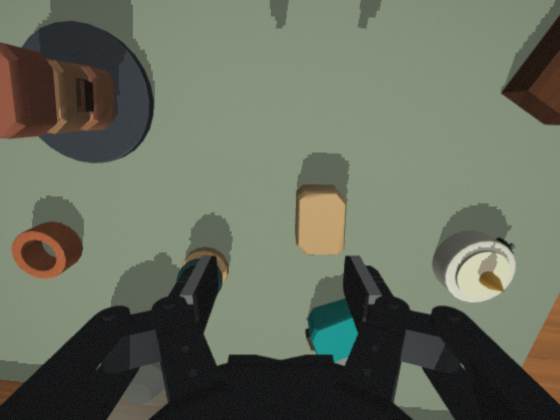

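```bash

python3 -m creep '[{"fingers":66,"dx":0,"dy":0,"dz":0,"spin":-2.3},{"fingers":66,"dx":-20,"dy":36.7,"dz":10,"spin":0},{"fingers":66,"dx":0,"dy":0,"dz":45,"spin":0},{"fingers":66,"dx":0,"dy":0,"dz":45,"spin":0},{"fingers":66,"dx":0,"dy":0,"dz":20,"spin":0}]' 
python3 -m creep '[{"fingers":66,"dx":0,"dy":0,"dz":12,"spin":0},{"fingers":66,"dx":0,"dy":0,"dz":6,"spin":0},{"fingers":66,"dx":0,"dy":0,"dz":0,"spin":0}]'
python3 - <<'E'
from fit import *
w=cap("wrist","w36.png"); print(fit("b",594.5,194,10,[w])); go(594.5,194,10,-169.5)
E
```

```text
time: 48.65
tcp_pos: [592.3, 193.5, -9.1]
eef_rot: [-0.093, 0.996, -0.0, -0.002]
ft_force: [-0.6, -0.6, 0.2]
opening: 66.0
time: 49.02
tcp_pos: [594.2, 194.3, -23.8]
eef_rot: [-0.095, 0.996, 0.0, 0.0]
ft_force: [-0.9, -0.4, -0.3]
opening: 65.7
(array([593.8, 194. ,  10.8,  11.4]), np.float64(0.072))
t=49.1 tcp=[594.4 194.4 -23.4] yaw=-169.1 q=[ 0.32  0.58 -0.05  0.94 -0.    0.13] F=[-0.5 -0.2 -0.2] op=65.9
 spin=0.4 yaw->-169.5 q6->368: dx=0.0 dy=-0.4 dz=6.6
 spin=-179.6 yaw->10.5 q6->188: dx=-0.0 dy=0.4 dz=6.6
```

View pics/w36.png

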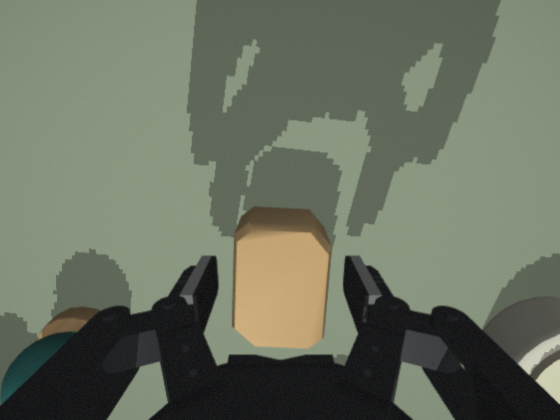

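```bash

python3 -m creep '[{"fingers":55,"dx":0,"dy":0,"dz":5.5,"spin":0},{"fingers":42,"dx":0,"dy":0,"dz":0,"spin":0},{"fingers":42,"dx":0,"dy":0,"dz":0,"spin":0},{"fingers":42,"dx":0,"dy":0,"dz":0,"spin":0},{"fingers":42,"dx":0,"dy":0,"dz":0,"spin":0}]' 40
python3 -m creep '[{"fingers":42,"dx":0,"dy":0,"dz":-20,"spin":0},{"fingers":42,"dx":0,"dy":0,"dz":-40,"spin":0},{"fingers":42,"dx":0,"dy":0,"dz":-45,"spin":0},{"fingers":42,"dx":0,"dy":0,"dz":-45,"spin":0},{"fingers":42,"dx":0,"dy":0,"dz":-15,"spin":0}]' 
python3 - <<'E'
from h import *
c=cap("wrist","w37.png"); go(515.5,-36.5,190,-90)
E
```

```text
time: 49.7
tcp_pos: [594.0, 194.3, -29.5]
eef_rot: [-0.095, 0.995, -0.0, 0.0]
ft_force: [-0.4, -1.7, 0.7]
opening: 45.6
time: 50.32
tcp_pos: [595.0, 194.7, 137.9]
eef_rot: [-0.095, 0.995, 0.0, 0.002]
ft_force: [0.5, 0.3, -3.6]
opening: 46.0
t=50.4 tcp=[595.  194.7 138.2] yaw=-169.1 q=[0.32 0.49 0.22 1.3  0.   0.13] F=[ 1.1 -0.3 -1.2] op=45.6
 spin=-79.1 yaw->-90.0 q6->266: dx=231.2 dy=79.5 dz=-11.8
 spin=100.9 yaw->-270.0 q6->446: dx=-231.2 dy=-79.5 dz=-11.8
```

View pics/w37.png

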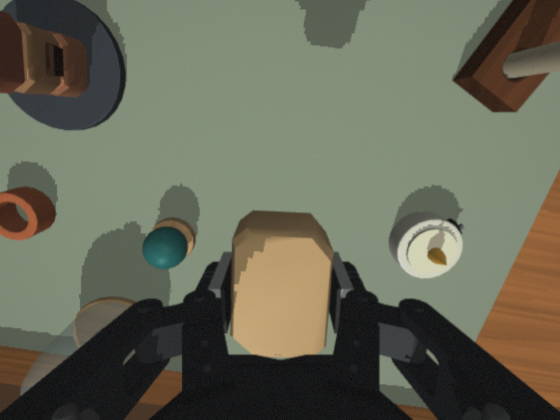

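```bash

python3 -m creep '[{"fingers":42,"dx":0,"dy":0,"dz":0,"spin":-10},{"fingers":42,"dx":0,"dy":0,"dz":0,"spin":-10},{"fingers":42,"dx":0,"dy":0,"dz":0,"spin":-10},{"fingers":42,"dx":0,"dy":0,"dz":0,"spin":-10},{"fingers":42,"dx":0,"dy":0,"dz":0,"spin":-10}]' 40
python3 -m creep '[{"fingers":42,"dx":0,"dy":0,"dz":0,"spin":-10},{"fingers":42,"dx":0,"dy":0,"dz":0,"spin":-10},{"fingers":42,"dx":0,"dy":0,"dz":0,"spin":-9.1},{"fingers":42,"dx":20,"dy":7,"dz":0,"spin":0},{"fingers":42,"dx":45,"dy":15,"dz":0,"spin":0}]' 40
python3 -m creep '[{"fingers":42,"dx":50,"dy":17.5,"dz":0,"spin":0},{"fingers":42,"dx":50,"dy":17.5,"dz":0,"spin":0},{"fingers":42,"dx":40,"dy":14,"dz":0,"spin":0},{"fingers":42,"dx":16,"dy":6,"dz":0,"spin":0},{"fingers":42,"dx":0,"dy":0,"dz":0,"spin":0}]' 40
python3 - <<'E'
from h import *
c=cap("wrist","w38.png"); go(515.5,-36.5,145,-90)
s=cap("scene"); crop(s,270,190,50,60,6,"s38.png")
E
```

```text
time: 51.0
tcp_pos: [593.1, 194.1, 133.2]
eef_rot: [-0.509, 0.861, 0.0, -0.001]
ft_force: [0.2, 0.6, -2.6]
opening: 46.0
time: 51.62
tcp_pos: [571.0, 129.5, 132.9]
eef_rot: [0.708, -0.706, -0.001, 0.001]
ft_force: [1.0, -1.7, -1.8]
opening: 46.1
time: 52.25
tcp_pos: [516.3, -27.2, 134.4]
eef_rot: [-0.707, 0.708, 0.001, -0.0]
ft_force: [0.4, 1.0, -2.3]
opening: 46.1
t=52.3 tcp=[516.8 -26.4 134.6] yaw=-90.0 q=[-0.05  0.27 -0.11  1.19  0.   -1.62] F=[ 0.4  0.4 -2.6] op=45.9
 spin=-0.0 yaw->-90.0 q6->266: dx=10.1 dy=1.3 dz=29.6
 spin=180.0 yaw->-270.0 q6->446: dx=-10.1 dy=-1.3 dz=29.6
```

View pics/s38.png

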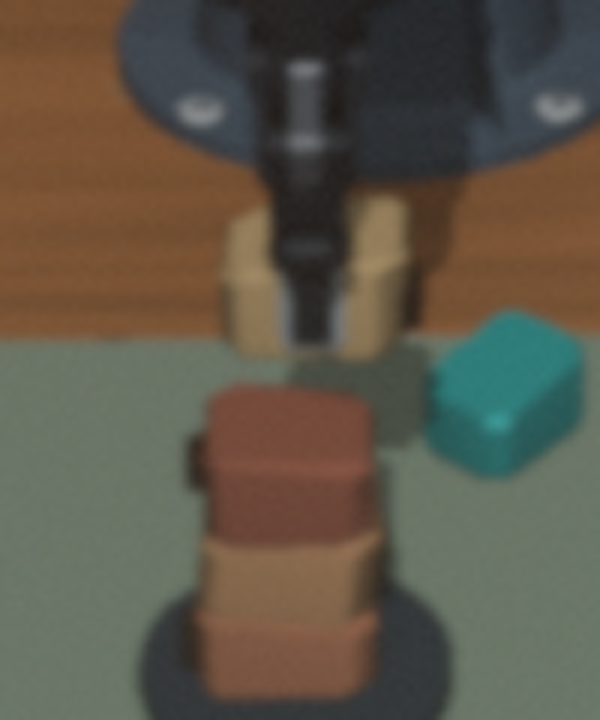

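View pics/w38.png

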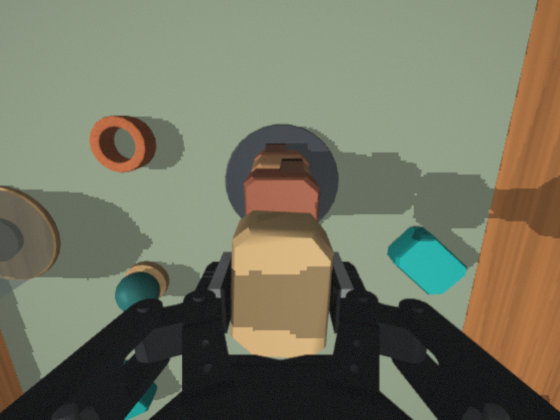

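```bash

python3 -m creep '[{"fingers":42,"dx":12.1,"dy":1.2,"dz":10,"spin":0},{"fingers":42,"dx":0,"dy":0,"dz":15,"spin":0},{"fingers":42,"dx":0,"dy":0,"dz":10,"spin":0},{"fingers":42,"dx":0,"dy":0,"dz":0,"spin":0},{"fingers":42,"dx":0,"dy":0,"dz":0,"spin":0}]' 20
python3 -m creep '[{"fingers":42,"dx":0,"dy":0,"dz":1.5,"spin":0},{"fingers":42,"dx":0,"dy":0,"dz":0,"spin":0}]' 20
python3 -m creep '[{"fingers":42,"dx":0,"dy":0,"dz":1.5,"spin":0},{"fingers":42,"dx":0,"dy":0,"dz":0,"spin":0}]' 20
```

```text
time: 52.98
tcp_pos: [515.9, -38.6, 100.6]
eef_rot: [0.707, -0.707, 0.0, -0.0]
ft_force: [0.3, -0.4, -2.1]
opening: 46.1
time: 53.22
tcp_pos: [515.9, -38.8, 99.1]
eef_rot: [0.707, -0.707, 0.0, -0.0]
ft_force: [0.1, 0.2, -2.6]
opening: 46.1
time: 53.48
tcp_pos: [515.7, -38.8, 97.3]
eef_rot: [0.707, -0.707, -0.0, 0.0]
ft_force: [-0.1, 1.2, -1.3]
opening: 45.8
```

```bash

python3 -m creep '[{"fingers":42,"dx":0,"dy":0,"dz":1.5,"spin":0},{"fingers":42,"dx":0,"dy":0,"dz":0,"spin":0}]' 20
python3 -m creep '[{"fingers":42,"dx":0,"dy":0,"dz":1.3,"spin":0},{"fingers":42,"dx":0,"dy":0,"dz":0,"spin":0}]' 20
python3 -m creep '[{"fingers":42,"dx":0,"dy":0,"dz":1,"spin":0},{"fingers":42,"dx":0,"dy":0,"dz":0,"spin":0}]' 20
python3 -m creep '[{"fingers":42,"dx":0,"dy":0,"dz":1,"spin":0},{"fingers":42,"dx":0,"dy":0,"dz":0,"spin":0}]' 20
```

```text
time: 53.72
tcp_pos: [515.7, -38.8, 95.8]
eef_rot: [0.707, -0.707, -0.0, 0.0]
ft_force: [0.9, 1.2, -1.9]
opening: 46.3
time: 53.98
tcp_pos: [515.7, -38.8, 94.5]
eef_rot: [0.707, -0.707, -0.0, 0.0]
ft_force: [0.5, -0.2, -1.1]
opening: 45.6
time: 54.22
tcp_pos: [515.9, -38.8, 93.7]
eef_rot: [0.707, -0.707, 0.0, -0.0]
ft_force: [-0.4, 0.4, -0.1]
opening: 46.1
time: 54.48
tcp_pos: [516.0, -38.8, 93.3]
eef_rot: [0.707, -0.707, 0.0, -0.0]
ft_force: [-3.9, 1.0, 10.5]
opening: 46.2
```

```bash

python3 -m creep '[{"fingers":42,"dx":0,"dy":0,"dz":1,"spin":0},{"fingers":42,"dx":0,"dy":0,"dz":0,"spin":0}]' 20
python3 -m creep '[{"fingers":42,"dx":0,"dy":0,"dz":1,"spin":0},{"fingers":42,"dx":0,"dy":0,"dz":0,"spin":0}]' 20
python3 - <<'E'
from h import *
s=cap("scene"); crop(s,270,190,50,60,6,"s39.png")
E
```

```text
time: 54.72
tcp_pos: [516.0, -38.8, 92.3]
eef_rot: [0.707, -0.707, 0.0, -0.0]
ft_force: [-3.1, -0.0, 10.8]
opening: 45.8
time: 54.98
tcp_pos: [515.9, -38.7, 91.1]
eef_rot: [0.707, -0.707, 0.0, -0.0]
ft_force: [-2.8, 1.5, 7.3]
opening: 45.6
```

View pics/s39.png

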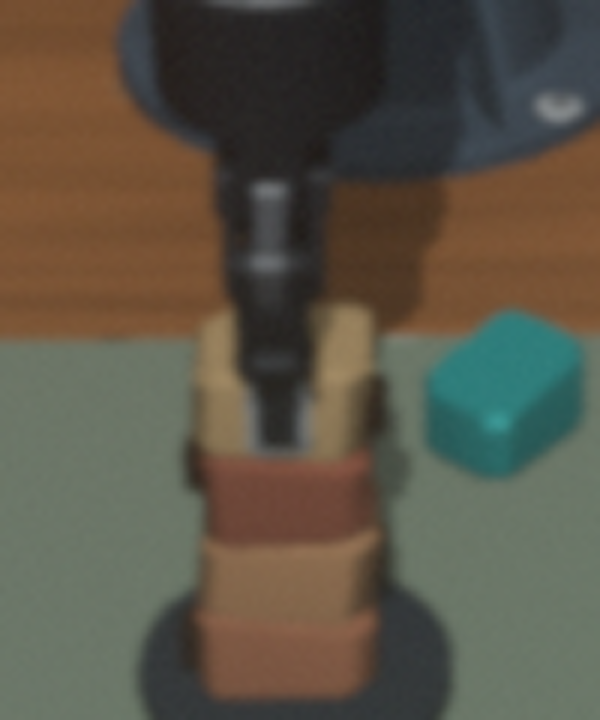

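Nearly flush. I'll release slowly.

```bash

python3 -m creep '[{"fingers":42,"dx":0,"dy":0,"dz":0.5,"spin":0},{"fingers":47,"dx":0,"dy":0,"dz":0,"spin":0},{"fingers":52,"dx":0,"dy":0,"dz":0,"spin":0},{"fingers":64,"dx":0,"dy":0,"dz":0,"spin":0},{"fingers":68,"dx":0,"dy":0,"dz":0,"spin":0}]' 20
python3 -m creep '[{"fingers":68,"dx":0,"dy":0,"dz":-20,"spin":0},{"fingers":68,"dx":0,"dy":0,"dz":-40,"spin":0},{"fingers":68,"dx":0,"dy":0,"dz":-40,"spin":0},{"fingers":68,"dx":-40,"dy":0,"dz":0,"spin":0},{"fingers":68,"dx":0,"dy":0,"dz":0,"spin":0}]' 
python3 - <<'E'
from h import *
c=cap("wrist","w40.png"); go(668,-78,140,-90)
s=cap("scene"); crop(s,270,190,50,60,6,"s40.png")
E
```

```text
time: 55.65
tcp_pos: [515.8, -38.8, 90.1]
eef_rot: [0.707, -0.707, -0.0, 0.0]
ft_force: [0.7, 0.6, -0.2]
opening: 68.2
time: 56.28
tcp_pos: [516.0, 2.9, 190.5]
eef_rot: [0.708, -0.706, 0.0, -0.0]
ft_force: [0.8, -1.1, -0.3]
opening: 68.2
t=56.3 tcp=[515.8   1.9 190.1] yaw=-89.9 q=[ 0.    0.25  0.    1.33 -0.   -1.57] F=[0.6 0.2 0. ] op=67.8
 spin=0.1 yaw->-90.0 q6->263: dx=79.9 dy=-152.2 dz=90.1
 spin=180.1 yaw->-270.0 q6->443: dx=-79.9 dy=152.2 dz=90.1
```

View pics/s40.png

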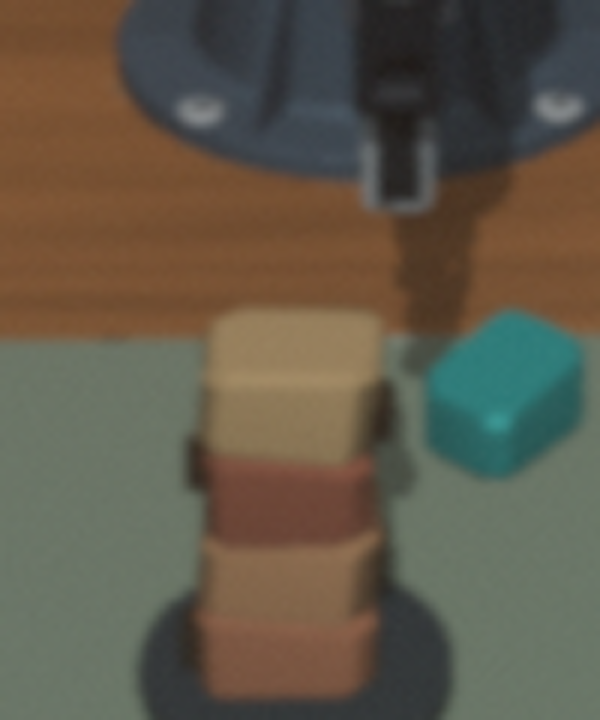

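View pics/w40.png

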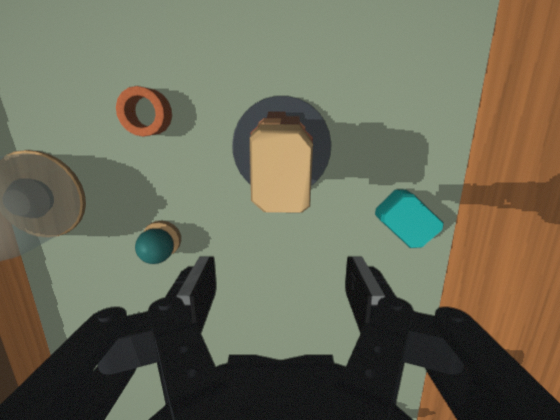

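```bash
python3 - <<'E'
from h import *
w=cap("wrist"); crop(w,144,111,36,36,8,"ringz.png")
print(unp(w,[(281.5,169.5),(281,126),(281,213),(251,168),(312,168)],159.4).round(1))
t=cap("top");crop(t,314,117,25,25,12,"ringt.png")
E
```

```text
[[514.9 -38.6 159.4]
 [515.3 -69.2 159.4]
 [515.2  -5.  159.4]
 [537.2 -39.6 159.4]
 [492.7 -39.7 159.4]]
```

View pics/ringz.png

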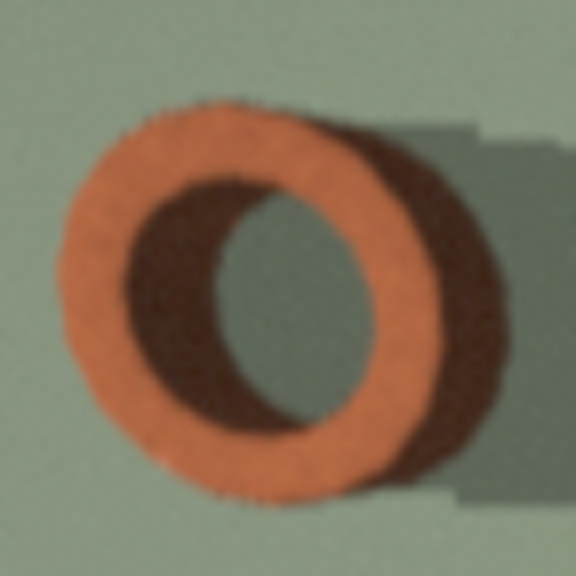

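```bash
python3 - <<'E'
from h import *
w=cap("wrist"); P=unp(w,[(139.3,113)],31)[0]; print(P); go(665,-78,130)
E
```

```text
[671.50418825 -78.7675493   31.        ]
t=56.5 tcp=[515.6   0.6 189.9] yaw=-90.0 q=[ 0.    0.25  0.    1.33 -0.   -1.57] F=[ 0.3 -0.2 -0.2] op=68.3
 spin=0.0 yaw->-90.0 q6->263: dx=78.5 dy=-149.5 dz=99.9
```

```bash

python3 -m creep '[{"fingers":72,"dx":0,"dy":-40,"dz":0,"spin":0},{"fingers":72,"dx":10,"dy":-50,"dz":0,"spin":0},{"fingers":72,"dx":30,"dy":-35,"dz":0,"spin":0},{"fingers":72,"dx":30,"dy":-15,"dz":30,"spin":0},{"fingers":72,"dx":0,"dy":0,"dz":40,"spin":0}]'
python3 -m creep '[{"fingers":72,"dx":0,"dy":0,"dz":0,"spin":0},{"fingers":72,"dx":0,"dy":0,"dz":0,"spin":0}]'
python3 - <<'E'
from h import *
w=cap("wrist","w41.png"); go(670,-78.5,20)
E
```

```text
time: 57.15
tcp_pos: [657.0, -71.8, 118.8]
eef_rot: [-0.706, 0.708, -0.001, 0.0]
ft_force: [0.9, 0.7, -0.1]
opening: 72.1
time: 57.4
tcp_pos: [656.1, -68.9, 121.8]
eef_rot: [-0.707, 0.707, -0.001, 0.0]
ft_force: [0.6, 0.3, 1.0]
opening: 72.3
t=57.5 tcp=[656.6 -68.8 122.3] yaw=-90.0 q=[-0.1   0.57  0.31  1.31 -0.   -1.68] F=[-0.5  0.1  0.5] op=72.3
 spin=0.0 yaw->-90.0 q6->263: dx=9.7 dy=-13.4 dz=142.3
```

View pics/w41.png

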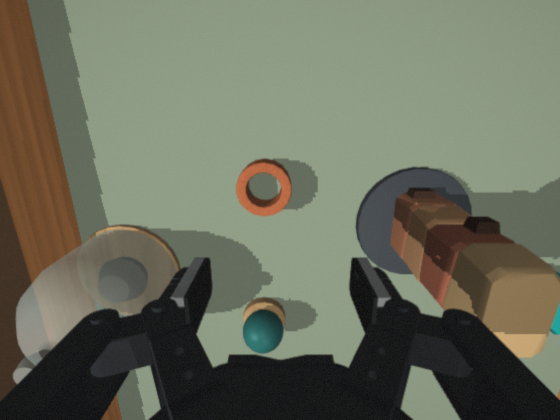

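```bash
python3 - <<'E'
from h import *
s=cap("scene","s41.png")
w=cap("wrist"); crop(w,264,187,40,40,8,"ringz2.png")
E
```

```text
(no output)
```

View pics/s41.png

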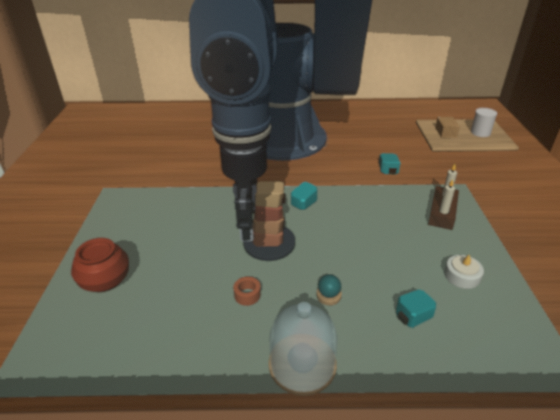

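View pics/ringz2.png

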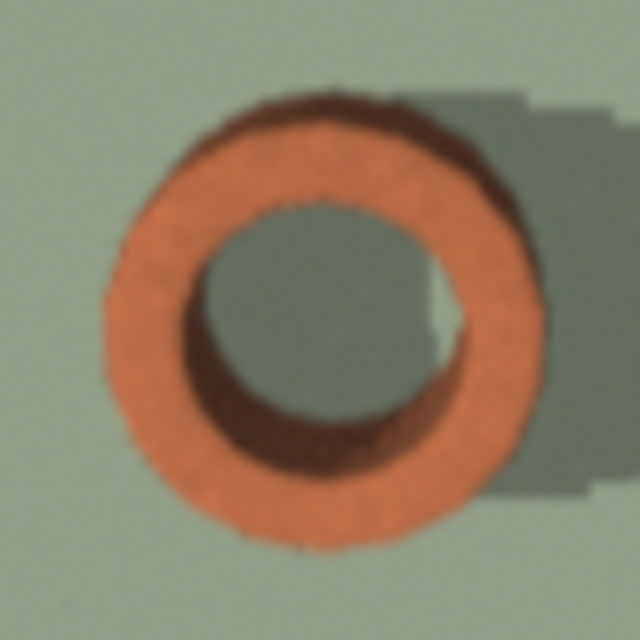

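```bash
python3 - <<'E'
from h import *
s=cap("scene");w=cap("wrist")
for px in [(230,65),(244,175),(241,130),(232,100),(245,200)]:
    d=ray(s,[px])[0]; 
    for X in (657,):
        t=(X-s["eye"][0])/d[0]; print(px,(s["eye"]+d*t).round())
P=unp(w,[(264.8,189)],31)[0]; print("ring",P); go(P[0],P[1],20)
E
```

```text
(230, 65) [657. -78. 462.]
(244, 175) [657. -69. 278.]
(241, 130) [657. -69. 361.]
(232, 100) [657. -79. 410.]
(245, 200) [657. -70. 226.]
ring [671.65159175 -78.60694352  31.        ]
t=57.6 tcp=[656.3 -68.6 121.4] yaw=-90.0 q=[-0.1   0.57  0.31  1.31 -0.   -1.68] F=[-0.4  0.9  0.8] op=72.0
 spin=0.0 yaw->-90.0 q6->263: dx=10.0 dy=-15.3 dz=141.4
```

```bash

python3 -m creep '[{"fingers":72,"dx":10,"dy":-15,"dz":20,"spin":0},{"fingers":72,"dx":0,"dy":0,"dz":45,"spin":0},{"fingers":72,"dx":0,"dy":0,"dz":45,"spin":0},{"fingers":72,"dx":0,"dy":0,"dz":20,"spin":0},{"fingers":72,"dx":0,"dy":0,"dz":0,"spin":0}]'
python3 -m creep '[{"fingers":72,"dx":0,"dy":0,"dz":12,"spin":0},{"fingers":72,"dx":0,"dy":0,"dz":0,"spin":0},{"fingers":72,"dx":0,"dy":0,"dz":0,"spin":0}]'
python3 - <<'E'
from h import *
w=cap("wrist","w42.png"); go(671.3,-78.6,10)
E
```

```text
time: 58.28
tcp_pos: [669.8, -78.5, -10.9]
eef_rot: [0.707, -0.707, -0.001, 0.001]
ft_force: [-0.3, 0.7, 0.4]
opening: 72.3
time: 58.65
tcp_pos: [671.2, -78.8, -21.2]
eef_rot: [0.707, -0.707, 0.0, -0.0]
ft_force: [-0.0, 0.3, 1.2]
opening: 71.8
t=58.7 tcp=[671.2 -78.8 -21.2] yaw=-90.0 q=[-0.12  0.68  0.13  1.02  0.   -1.69] F=[-0.7  0.  -0.4] op=72.2
 spin=0.0 yaw->-90.0 q6->263: dx=-0.2 dy=-0.1 dz=8.8
```

View pics/w42.png

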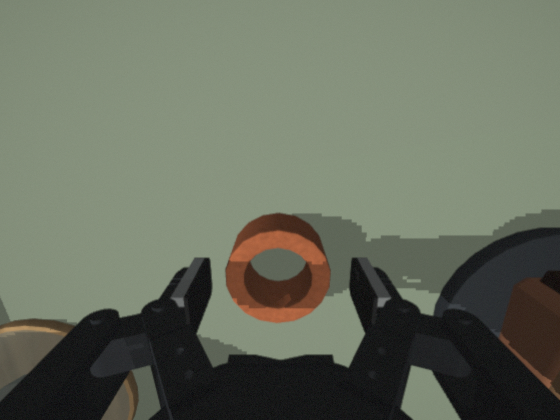

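```bash

python3 -m creep '[{"fingers":72,"dx":0,"dy":0,"dz":9,"spin":0},{"fingers":62,"dx":0,"dy":0,"dz":0,"spin":0},{"fingers":50,"dx":0,"dy":0,"dz":0,"spin":0},{"fingers":50,"dx":0,"dy":0,"dz":0,"spin":0},{"fingers":50,"dx":0,"dy":0,"dz":0,"spin":0}]' 30
python3 -m creep '[{"fingers":50,"dx":0,"dy":0,"dz":0,"spin":0},{"fingers":50,"dx":0,"dy":0,"dz":-20,"spin":0},{"fingers":50,"dx":0,"dy":0,"dz":-40,"spin":0},{"fingers":50,"dx":0,"dy":0,"dz":-45,"spin":0},{"fingers":50,"dx":0,"dy":0,"dz":-45,"spin":0}]' 30
python3 -m creep '[{"fingers":50,"dx":0,"dy":0,"dz":-45,"spin":0},{"fingers":50,"dx":0,"dy":0,"dz":-15,"spin":0},{"fingers":50,"dx":0,"dy":0,"dz":0,"spin":0}]' 30
python3 - <<'E'
from h import *
w=cap("wrist","w43.png"); go(515.1,-37.1,210)
E
```

```text
time: 59.32
tcp_pos: [670.8, -78.8, -30.9]
eef_rot: [0.707, -0.707, -0.0, -0.0]
ft_force: [0.9, 0.1, -0.0]
opening: 52.5
time: 59.95
tcp_pos: [670.6, -78.8, 120.6]
eef_rot: [0.707, -0.707, 0.0, 0.0]
ft_force: [1.8, 0.1, -0.7]
opening: 52.9
time: 60.32
tcp_pos: [671.5, -78.9, 180.2]
eef_rot: [0.707, -0.707, 0.001, -0.001]
ft_force: [0.1, 0.1, -1.8]
opening: 53.0
t=60.4 tcp=[670.9 -78.8 178.8] yaw=-90.0 q=[-0.12  0.61  0.52  1.48  0.   -1.69] F=[-0.9 -1.3 -1.8] op=52.4
 spin=0.0 yaw->-90.0 q6->266: dx=-41.7 dy=155.8 dz=8.8
```

View pics/w43.png

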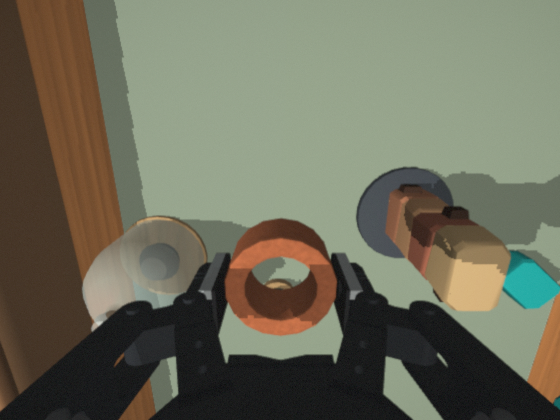

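```bash

python3 -m creep '[{"fingers":50,"dx":-8,"dy":30,"dz":0,"spin":0},{"fingers":50,"dx":-12,"dy":45,"dz":0,"spin":0},{"fingers":50,"dx":-12,"dy":45,"dz":0,"spin":0},{"fingers":50,"dx":-7,"dy":25,"dz":0,"spin":0},{"fingers":50,"dx":-2.7,"dy":10.8,"dz":0,"spin":0}]' 30
python3 -m creep '[{"fingers":50,"dx":0,"dy":0,"dz":0,"spin":0},{"fingers":50,"dx":0,"dy":0,"dz":0,"spin":0}]' 30
python3 - <<'E'
from h import *
w=cap("wrist","w44.png"); go(515.1,-37.1,180)
s,p,r=pose()
# ring position in hand: top rim centre
E
```

```text
time: 61.0
tcp_pos: [513.3, -36.8, 178.3]
eef_rot: [0.707, -0.707, -0.0, 0.0]
ft_force: [0.6, -0.8, 0.2]
opening: 52.6
time: 61.25
tcp_pos: [515.7, -37.3, 178.6]
eef_rot: [-0.707, 0.707, 0.0, -0.0]
ft_force: [-0.1, -0.7, 0.3]
opening: 52.8
t=61.3 tcp=[515.7 -37.3 178.6] yaw=-90.0 q=[-0.07  0.25 -0.02  1.3  -0.   -1.64] F=[-0.9 -1.  -0.5] op=52.5
 spin=0.0 yaw->-90.0 q6->266: dx=-0.2 dy=0.6 dz=38.6
```

View pics/w44.png

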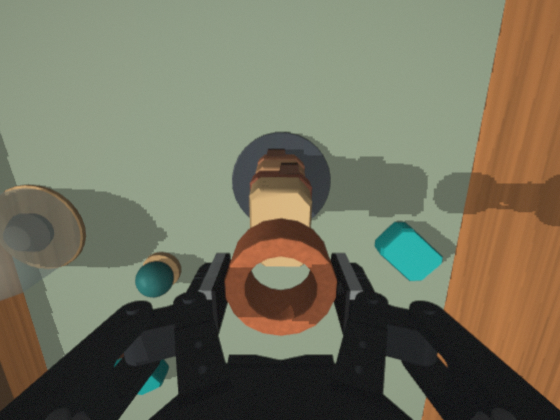

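```bash

python3 -m creep '[{"fingers":50,"dx":0,"dy":0.5,"dz":20,"spin":0},{"fingers":50,"dx":0,"dy":0,"dz":20,"spin":0},{"fingers":50,"dx":0,"dy":0,"dz":7,"spin":0},{"fingers":50,"dx":0,"dy":0,"dz":0,"spin":0},{"fingers":50,"dx":0,"dy":0,"dz":0,"spin":0}]' 20
python3 -m creep '[{"fingers":50,"dx":0,"dy":0,"dz":2,"spin":0},{"fingers":50,"dx":0,"dy":0,"dz":0,"spin":0}]' 20
python3 -m creep '[{"fingers":50,"dx":0,"dy":0,"dz":1.5,"spin":0},{"fingers":50,"dx":0,"dy":0,"dz":0,"spin":0}]' 20
python3 -m creep '[{"fingers":50,"dx":0,"dy":0,"dz":1.2,"spin":0},{"fingers":50,"dx":0,"dy":0,"dz":0,"spin":0}]' 20
```

```text
time: 61.92
tcp_pos: [515.0, -37.1, 132.8]
eef_rot: [0.707, -0.707, 0.0, -0.0]
ft_force: [0.2, -0.5, -0.9]
opening: 52.7
time: 62.18
tcp_pos: [514.5, -37.1, 130.3]
eef_rot: [0.707, -0.707, 0.0, -0.0]
ft_force: [-0.2, -0.0, -0.0]
opening: 52.9
time: 62.42
tcp_pos: [514.4, -37.1, 128.5]
eef_rot: [0.707, -0.707, -0.0, 0.0]
ft_force: [0.5, 0.2, -0.7]
opening: 52.6
time: 62.68
tcp_pos: [514.4, -37.1, 127.3]
eef_rot: [0.707, -0.707, -0.0, 0.0]
ft_force: [0.1, -0.0, -0.7]
opening: 52.4
```

```bash

python3 -m creep '[{"fingers":50,"dx":0,"dy":-0.5,"dz":1,"spin":0},{"fingers":50,"dx":0,"dy":0,"dz":0,"spin":0}]' 20
python3 -m creep '[{"fingers":50,"dx":0,"dy":0,"dz":0.8,"spin":0},{"fingers":50,"dx":0,"dy":0,"dz":0,"spin":0}]' 20
```

```text
time: 62.92
tcp_pos: [514.9, -37.1, 126.3]
eef_rot: [0.707, -0.707, -0.0, 0.0]
ft_force: [0.2, -0.6, -0.6]
opening: 52.8
time: 63.18
tcp_pos: [514.9, -37.1, 125.5]
eef_rot: [0.707, -0.707, -0.0, 0.0]
ft_force: [0.3, 0.7, -1.5]
opening: 52.6
```

```bash

python3 -m creep '[{"fingers":50,"dx":0,"dy":0,"dz":0.8,"spin":0},{"fingers":50,"dx":0,"dy":0,"dz":0,"spin":0}]' 20
python3 -m creep '[{"fingers":50,"dx":0,"dy":0,"dz":0.8,"spin":0},{"fingers":50,"dx":0,"dy":0,"dz":0,"spin":0}]' 20
```

```text
time: 63.42
tcp_pos: [515.0, -37.1, 124.9]
eef_rot: [0.707, -0.707, 0.0, -0.0]
ft_force: [-0.7, 0.5, 0.8]
opening: 52.7
time: 63.68
tcp_pos: [515.3, -37.1, 124.8]
eef_rot: [0.707, -0.707, 0.0, -0.0]
ft_force: [-2.9, -0.5, 11.3]
opening: 52.5
```

```bash

python3 -m creep '[{"fingers":54,"dx":0,"dy":0,"dz":-0.6,"spin":0},{"fingers":58,"dx":0,"dy":0,"dz":0,"spin":0},{"fingers":70,"dx":0,"dy":0,"dz":0,"spin":0},{"fingers":72,"dx":0,"dy":0,"dz":0,"spin":0},{"fingers":72,"dx":0,"dy":0,"dz":-20,"spin":0}]' 20
python3 -m creep '[{"fingers":72,"dx":0,"dy":0,"dz":-40,"spin":0},{"fingers":72,"dx":0,"dy":0,"dz":-30,"spin":0},{"fingers":72,"dx":-40,"dy":0,"dz":0,"spin":0},{"fingers":72,"dx":0,"dy":0,"dz":0,"spin":0}]' 
python3 - <<'E'
from h import *
w=cap("wrist","w45.png"); go(674,82,130)
s=cap("scene"); crop(s,270,190,50,60,6,"s45.png")
E
```

```text
time: 64.3
tcp_pos: [514.0, -37.0, 143.7]
eef_rot: [0.707, -0.707, -0.001, 0.001]
ft_force: [-0.1, -0.7, 0.7]
opening: 72.1
time: 64.8
tcp_pos: [515.1, 4.6, 214.8]
eef_rot: [0.708, -0.706, 0.0, -0.0]
ft_force: [0.3, 0.3, -0.3]
opening: 72.3
t=64.8 tcp=[514.9   3.6 214.6] yaw=-89.9 q=[ 0.01  0.24  0.06  1.39 -0.   -1.57] F=[-0.4 -0.6  0.2] op=71.7
 spin=0.0 yaw->-89.9 q6->277: dx=-78.2 dy=-159.2 dz=124.6
```

View pics/w45.png

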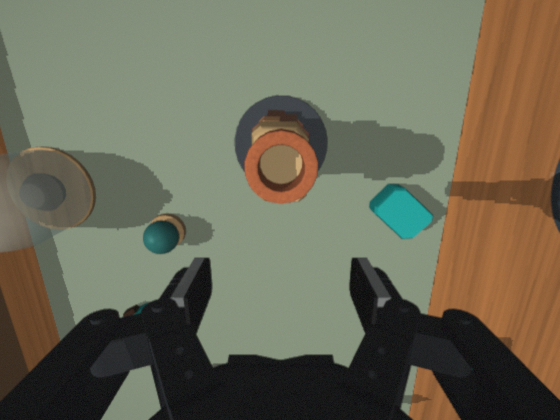

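View pics/s45.png

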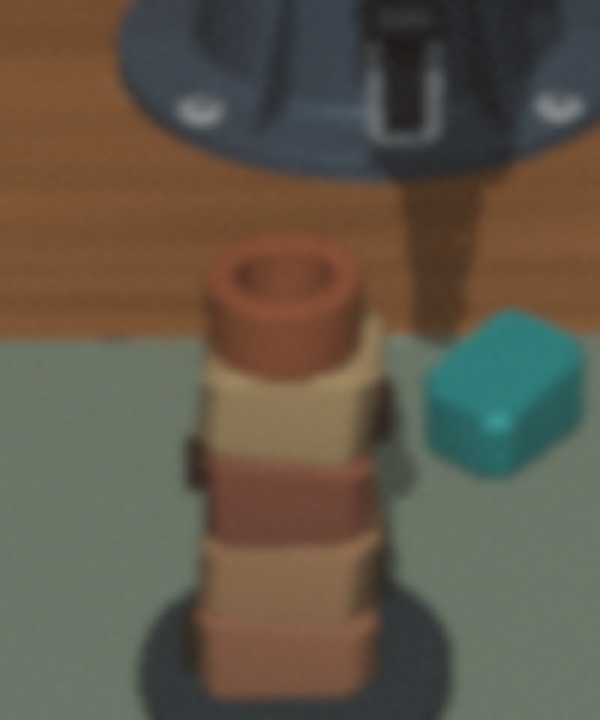

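```bash
python3 - <<'E'
from h import *
w=cap("wrist"); crop(w,281,167,45,45,8,"r46.png"); crop(w,163,235,35,35,8,"b46.png")
print(unp(w,[(281.5,167)],187))
E
```

```text
[[514.16992083 -39.22883901 187.        ]]
```

View pics/r46.png

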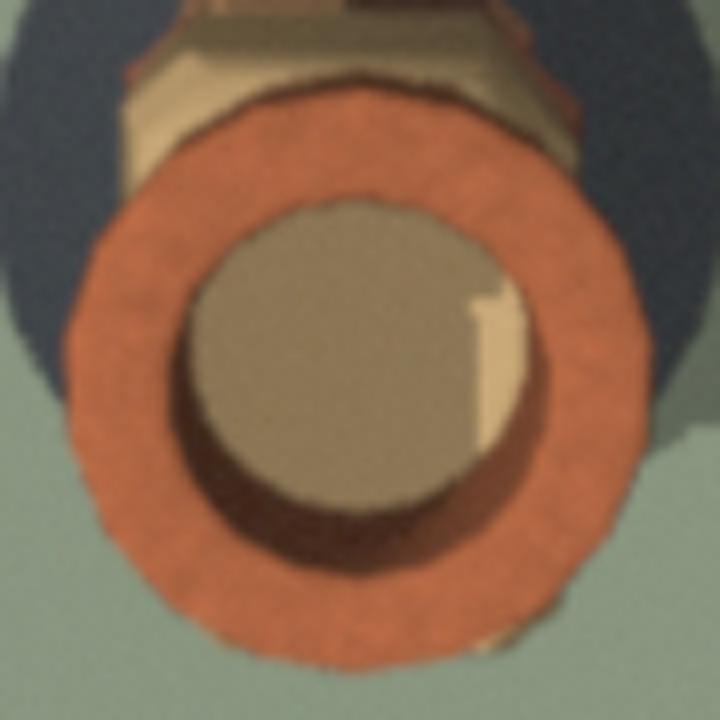

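View pics/b46.png

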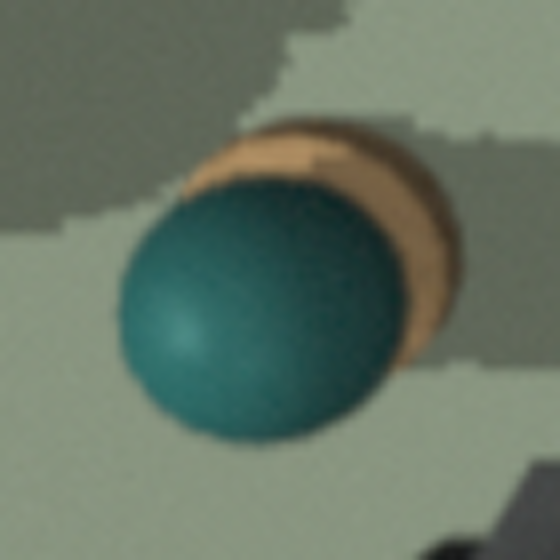

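```bash
python3 - <<'E'
from h import *
w=cap("wrist");s=cap("scene");t=cap("top")
print("ring",unp(w,[(280.75,169.25)],187))
def blob(c,box):
    im=c["image"].astype(int);r,g,b=im[...,0],im[...,1],im[...,2]
    m=((b>1.25*r)&(g>1.25*r)).astype(np.uint8);k=np.zeros_like(m);x0,y0,x1,y1=box;k[y0:y1,x0:x1]=1;m*=k
    n,l,st,ce=cv2.connectedComponentsWithStats(m);i=1+np.argmax(st[1:,4]);cn=max(cv2.findContours((l==i).astype(np.uint8),0,cv2.CHAIN_APPROX_NONE)[0],key=len)
    e=cv2.fitEllipse(cn);print(st[i],e);return e[0]
pw=blob(w,(135,205,195,265));ps=blob(s,(312,268,348,306));pt=blob(t,(230,98,262,132))
for cs,ps_ in [((w,s),(pw,ps)),((w,s,t),(pw,ps,pt))]:
    P=tri(cs,ps_);print(P.round(1))
    for c,p in zip(cs,ps_): print(proj(c,P).round(1),np.round(p,1))
E
```

```text
ring [[514.64248169 -37.97835589 187.        ]]
[143 223  35  33 898] ((159.97508239746094, 238.8774871826172), (31.226484298706055, 34.69927215576172), 80.12641906738281)
[319 275  22  22 372] ((329.3081970214844, 285.3118896484375), (20.627931594848633, 21.228174209594727), 138.14378356933594)
[230  98  32  34 630] ((244.40997314453125, 115.28107452392578), (33.249427795410156, 35.0709114074707), 150.42283630371094)
[676.9  85.   33.2]
[[160.  239.2]] [160.  238.9]
[[329.1 285.4]] [329.3 285.3]
[675.5  85.2  32. ]
[[161.4 239. ]] [160.  238.9]
[[329.1 285.3]] [329.3 285.3]
[[244.3 114.5]] [244.4 115.3]
```

```bash
python3 - <<'E'
from h import *
w=cap("wrist"); print(unp(w,[(50,188),(95,200),(50,148),(50,230)],6).round(0))
go(677,85,130)
E
```

```text
[[830.  20.   6.]
 [772.  37.   6.]
 [817. -34.   6.]
 [845.  82.   6.]]
t=65.2 tcp=[514.9   2.4 214.5] yaw=-90.0 q=[ 0.    0.24  0.06  1.39 -0.   -1.57] F=[ 0.5  0.4 -0. ] op=71.9
 spin=0.0 yaw->-90.0 q6->277: dx=-82.8 dy=-162.0 dz=124.5
```

```bash

python3 -m creep '[{"fingers":72,"dx":-30,"dy":-30,"dz":0,"spin":0},{"fingers":72,"dx":-30,"dy":-45,"dz":0,"spin":0},{"fingers":72,"dx":-15,"dy":-45,"dz":10,"spin":0},{"fingers":72,"dx":-8,"dy":-30,"dz":40,"spin":0},{"fingers":72,"dx":0,"dy":-12,"dz":40,"spin":0}]' 
python3 -m creep '[{"fingers":72,"dx":0,"dy":0,"dz":0,"spin":0},{"fingers":72,"dx":0,"dy":0,"dz":0,"spin":0}]' 
python3 - <<'E'
from h import *
w=cap("wrist","w47.png"); s=cap("scene")
im=w["image"].astype(int);r,g,b=im[...,0],im[...,1],im[...,2]
m=((b>1.25*r)&(g>1.25*r)).astype(np.uint8); m[:,:215]=0;m[:,345:]=0
n,l,st,ce=cv2.connectedComponentsWithStats(m);print(st[1:][st[1:,4]>200])
i=1+np.argmax(st[1:,4]);cn=max(cv2.findContours((l==i).astype(np.uint8),0,cv2.CHAIN_APPROX_NONE)[0],key=len)
e=cv2.fitEllipse(cn);print(e);P=unp(w,[e[0]],34)[0];print(P);go(P[0],P[1],17)
E
```

```text
time: 65.78
tcp_pos: [678.4, 86.1, 122.5]
eef_rot: [0.707, -0.707, -0.0, 0.0]
ft_force: [0.9, 0.6, -0.2]
opening: 72.0
time: 66.03
tcp_pos: [677.1, 85.7, 126.4]
eef_rot: [-0.707, 0.707, -0.0, 0.001]
ft_force: [-0.5, -0.1, -0.1]
opening: 71.9
[[ 259  175   46   45 1624]
 [ 215  291   58   65 2677]]
((243.05345153808594, 324.89459228515625), (54.62142562866211, 62.39488983154297), 161.337890625)
[719.36973277 233.98798571  34.        ]
t=66.1 tcp=[677.6  85.8 127.2] yaw=-90.0 q=[ 0.13  0.62  0.41  1.36 -0.   -1.44] F=[-0.3 -0.1  0.5] op=72.0
 spin=0.0 yaw->-90.0 q6->288: dx=-148.2 dy=-41.8 dz=150.2
```

View pics/w47.png

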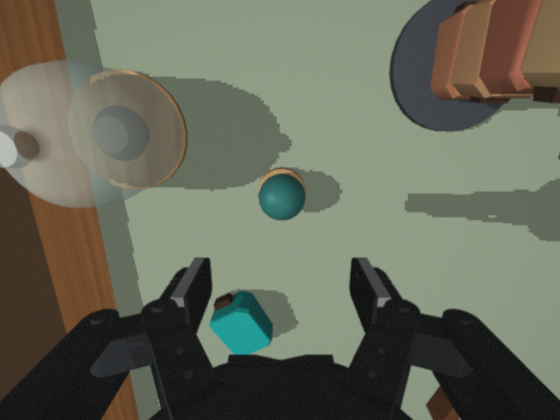

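```bash
python3 - <<'E'
from h import *
w=cap("wrist");P=unp(w,[(281.7,197)],34)[0];print(P);go(P[0],P[1],17)
E
```

```text
[676.54836484  84.49861226  34.        ]
t=66.2 tcp=[677.5  85.9 126.9] yaw=-90.0 q=[ 0.13  0.62  0.41  1.36  0.   -1.44] F=[-0.9  0.9 -0.5] op=71.9
 spin=0.0 yaw->-90.0 q6->277: dx=1.4 dy=1.0 dz=149.9
```

```bash

python3 -m creep '[{"fingers":72,"dx":1.4,"dy":0.8,"dz":30,"spin":0},{"fingers":72,"dx":0,"dy":0,"dz":45,"spin":0},{"fingers":72,"dx":0,"dy":0,"dz":40,"spin":0},{"fingers":72,"dx":0,"dy":0,"dz":20,"spin":0},{"fingers":72,"dx":0,"dy":0,"dz":0,"spin":0}]' 
python3 -m creep '[{"fingers":72,"dx":0,"dy":0,"dz":15,"spin":0},{"fingers":72,"dx":0,"dy":0,"dz":0,"spin":0},{"fingers":72,"dx":0,"dy":0,"dz":0,"spin":0}]' 
python3 - <<'E'
from h import *
w=cap("wrist","w48.png");go(676.5,84.5,17)
s=cap("scene");crop(s,330,275,45,45,8,"s48.png")
E
```

```text
time: 66.8
tcp_pos: [675.5, 84.4, -10.5]
eef_rot: [0.707, -0.707, -0.0, 0.0]
ft_force: [-0.3, 0.5, 0.8]
opening: 72.0
time: 67.18
tcp_pos: [676.5, 84.6, -24.8]
eef_rot: [0.707, -0.707, 0.0, -0.0]
ft_force: [0.3, -0.3, 0.6]
opening: 72.0
t=67.2 tcp=[676.6  84.6 -24.7] yaw=-90.0 q=[ 0.12  0.69  0.15  1.02 -0.   -1.45] F=[-0.1 -0.7  0.3] op=71.6
 spin=0.0 yaw->-90.0 q6->277: dx=0.1 dy=0.1 dz=-1.7
```

View pics/w48.png

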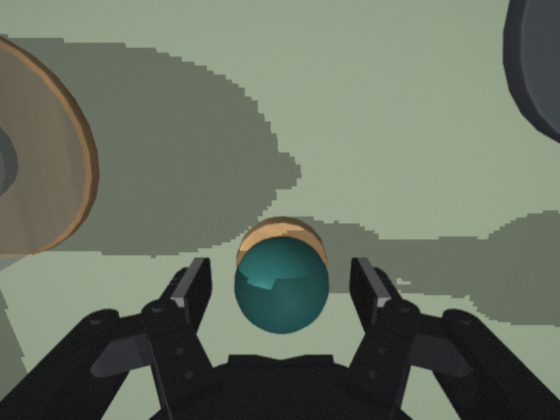

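View pics/s48.png

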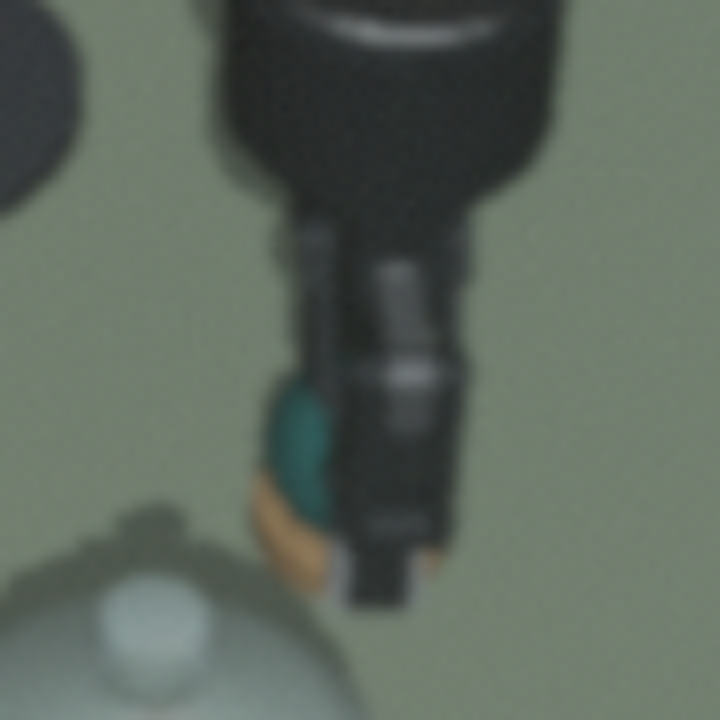

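```bash

python3 -m creep '[{"fingers":60,"dx":0,"dy":0,"dz":0,"spin":0},{"fingers":50,"dx":0,"dy":0,"dz":0,"spin":0},{"fingers":42,"dx":0,"dy":0,"dz":0,"spin":0},{"fingers":42,"dx":0,"dy":0,"dz":0,"spin":0},{"fingers":42,"dx":0,"dy":0,"dz":0,"spin":0}]' 30
python3 -m creep '[{"fingers":42,"dx":0,"dy":0,"dz":0,"spin":0},{"fingers":42,"dx":0,"dy":0,"dz":-10,"spin":0},{"fingers":42,"dx":0,"dy":0,"dz":-20,"spin":0},{"fingers":42,"dx":0,"dy":0,"dz":-20,"spin":0},{"fingers":42,"dx":0,"dy":0,"dz":0,"spin":0}]' 30
python3 - <<'E'
from h import *
w=cap("wrist","w49.png");go(514.6,-38,270)
E
```

```text
time: 67.9
tcp_pos: [676.3, 84.5, -25.2]
eef_rot: [0.707, -0.707, 0.0, -0.0]
ft_force: [-0.2, -0.1, 4.5]
opening: 44.6
time: 68.53
tcp_pos: [677.3, 84.7, 26.3]
eef_rot: [0.707, -0.707, 0.001, -0.001]
ft_force: [-0.1, 0.0, -1.9]
opening: 44.5
t=68.6 tcp=[676.5  84.5  25. ] yaw=-90.0 q=[ 0.12  0.66  0.22  1.13 -0.   -1.45] F=[ 0.  -0.8 -0.9] op=44.9
 spin=0.0 yaw->-90.0 q6->266: dx=122.5 dy=161.9 dz=-205.0
```

View pics/w49.png

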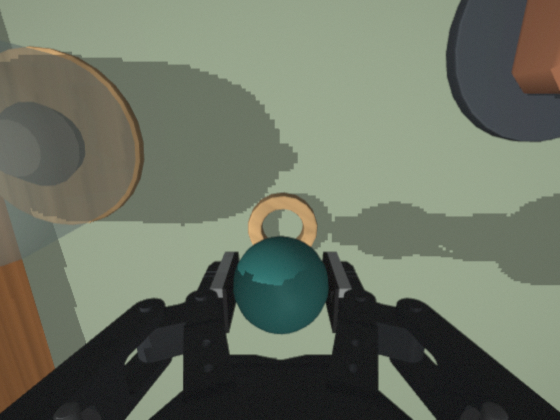

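The ball is held, but the finger tips would reach about 16 mm below its centre, and the ring's top face is about 15 mm below a seated ball. The tips would touch the ring, so I'll put the ball back and grip it about 8 mm higher.

```bash

python3 -m creep '[{"fingers":42,"dx":0,"dy":0,"dz":25,"spin":0},{"fingers":42,"dx":0,"dy":0,"dz":15,"spin":0},{"fingers":42,"dx":0,"dy":0,"dz":6,"spin":0},{"fingers":42,"dx":0,"dy":0,"dz":0,"spin":0},{"fingers":42,"dx":0,"dy":0,"dz":2.5,"spin":0}]' 30
python3 -m creep '[{"fingers":42,"dx":0,"dy":0,"dz":1,"spin":0},{"fingers":42,"dx":0,"dy":0,"dz":0,"spin":0}]' 30
```

```text
time: 69.2
tcp_pos: [676.8, 84.6, -23.1]
eef_rot: [0.707, -0.707, 0.0, -0.001]
ft_force: [-0.1, 0.2, -1.5]
opening: 44.6
time: 69.45
tcp_pos: [676.3, 84.6, -24.7]
eef_rot: [0.707, -0.707, 0.0, -0.0]
ft_force: [0.3, -0.3, -1.4]
opening: 44.5
```

```bash

python3 -m creep '[{"fingers":42,"dx":0,"dy":0,"dz":0.6,"spin":0},{"fingers":42,"dx":0,"dy":0,"dz":0,"spin":0}]' 30
python3 -m creep '[{"fingers":48,"dx":0,"dy":0,"dz":0,"spin":0},{"fingers":54,"dx":0,"dy":0,"dz":0,"spin":0},{"fingers":58,"dx":0,"dy":0,"dz":0,"spin":0},{"fingers":58,"dx":0,"dy":0,"dz":-8,"spin":0},{"fingers":50,"dx":0,"dy":0,"dz":0,"spin":0}]' 30
python3 - <<'E'
from h import *
w=cap("wrist","w50.png");go(676.5,84.5,17)
E
```

```text
time: 69.7
tcp_pos: [676.4, 84.6, -25.0]
eef_rot: [0.707, -0.707, 0.0, -0.0]
ft_force: [-0.8, -0.6, 3.5]
opening: 44.2
time: 70.32
tcp_pos: [676.8, 84.6, -16.5]
eef_rot: [0.707, -0.707, 0.0, -0.001]
ft_force: [-0.4, 0.1, -0.4]
opening: 50.1
t=70.4 tcp=[676.6  84.6 -16.9] yaw=-90.0 q=[ 0.12  0.69  0.16  1.04 -0.   -1.45] F=[-0.5  0.3  0.2] op=49.9
 spin=0.0 yaw->-90.0 q6->277: dx=0.1 dy=0.1 dz=6.1
```

View pics/w50.png

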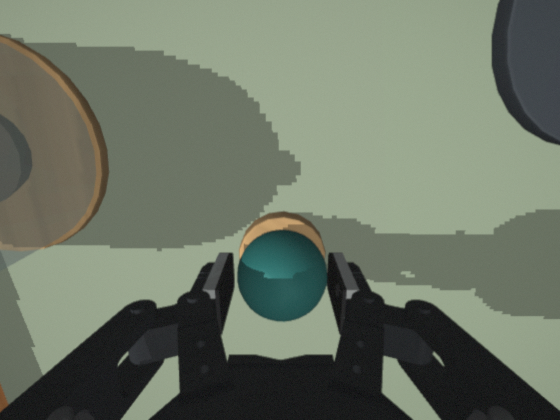

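```bash

python3 -m creep '[{"fingers":46,"dx":0,"dy":0,"dz":0,"spin":0},{"fingers":42,"dx":0,"dy":0,"dz":0,"spin":0},{"fingers":42,"dx":0,"dy":0,"dz":0,"spin":0},{"fingers":42,"dx":0,"dy":0,"dz":0,"spin":0},{"fingers":42,"dx":0,"dy":0,"dz":-15,"spin":0}]' 30
python3 -m creep '[{"fingers":42,"dx":0,"dy":0,"dz":-30,"spin":0},{"fingers":42,"dx":0,"dy":0,"dz":-45,"spin":0},{"fingers":42,"dx":0,"dy":0,"dz":-45,"spin":0},{"fingers":42,"dx":0,"dy":0,"dz":-45,"spin":0},{"fingers":42,"dx":0,"dy":0,"dz":-40,"spin":0}]' 30
python3 -m creep '[{"fingers":42,"dx":0,"dy":0,"dz":-5,"spin":0},{"fingers":42,"dx":0,"dy":0,"dz":0,"spin":0}]' 30
python3 - <<'E'
from h import *
w=cap("wrist","w51.png");go(514.6,-38,245)
E
```

```text
time: 71.0
tcp_pos: [675.1, 84.4, -3.2]
eef_rot: [0.707, -0.707, -0.001, 0.001]
ft_force: [-0.8, 1.0, -1.5]
opening: 43.9
time: 71.62
tcp_pos: [676.0, 84.5, 205.3]
eef_rot: [0.707, -0.707, 0.0, -0.001]
ft_force: [0.7, 0.2, -1.9]
opening: 44.2
time: 71.88
tcp_pos: [676.2, 84.5, 207.4]
eef_rot: [0.707, -0.707, 0.0, -0.0]
ft_force: [-0.5, 0.5, -2.3]
opening: 44.0
t=71.9 tcp=[675.8  84.5 206.6] yaw=-90.0 q=[ 0.12  0.64  0.64  1.57  0.   -1.45] F=[ 0.1  0.4 -1.6] op=44.3
 spin=0.0 yaw->-90.0 q6->266: dx=122.5 dy=161.2 dz=1.6
```

View pics/w51.png

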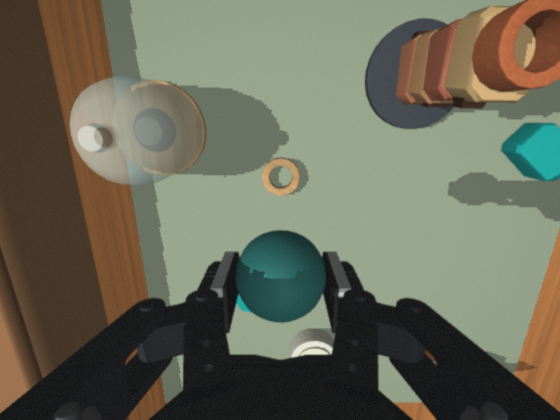

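```bash

python3 -m creep '[{"fingers":42,"dx":12,"dy":25,"dz":0,"spin":0},{"fingers":42,"dx":20,"dy":42,"dz":0,"spin":0},{"fingers":42,"dx":20,"dy":42,"dz":0,"spin":0},{"fingers":42,"dx":15,"dy":34,"dz":0,"spin":0},{"fingers":42,"dx":8,"dy":18,"dz":0,"spin":0}]' 30
python3 -m creep '[{"fingers":42,"dx":0,"dy":0,"dz":0,"spin":0},{"fingers":42,"dx":0,"dy":0,"dz":0,"spin":0},{"fingers":42,"dx":0,"dy":0,"dz":0,"spin":0}]' 30
python3 - <<'E'
from h import *
w=cap("wrist","w52.png");go(514.6,-38,245)
crop(w,281,150,50,50,8,"r52.png")
E
```

```text
time: 72.55
tcp_pos: [512.7, 8.8, 206.6]
eef_rot: [-0.707, 0.707, 0.001, -0.001]
ft_force: [1.1, 0.1, -1.6]
opening: 44.0
time: 72.92
tcp_pos: [515.5, 9.8, 206.9]
eef_rot: [0.707, -0.707, -0.0, 0.0]
ft_force: [-0.7, 0.8, -0.7]
opening: 44.3
t=73.0 tcp=[515.5   9.8 207. ] yaw=-90.0 q=[ 0.02  0.24  0.04  1.37  0.   -1.55] F=[-0.6 -0.4 -1.2] op=44.3
 spin=0.0 yaw->-90.0 q6->266: dx=47.8 dy=0.9 dz=2.0
```

View pics/w52.png

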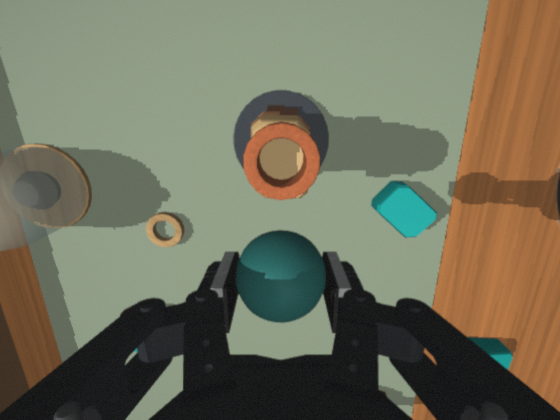

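View pics/r52.png

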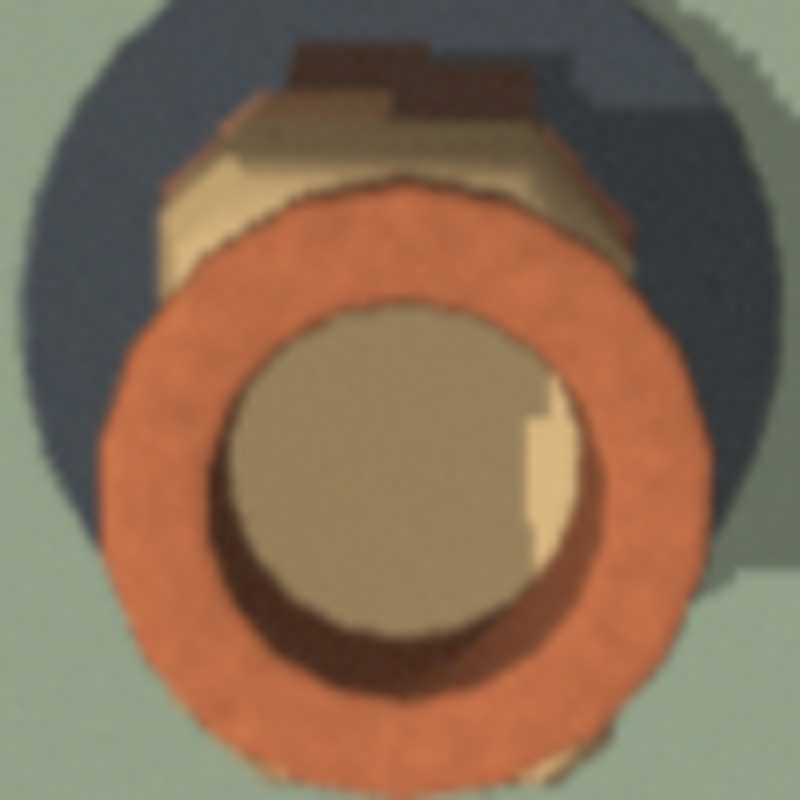

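```bash
python3 - <<'E'
from h import *
w=cap("wrist");s,p,r=pose()
R_=unp(w,[(281.8,160.9)],187)[0]
im=w["image"].astype(int);rr,g,b=im[...,0],im[...,1],im[...,2]
m=((b>1.25*rr)&(g>1.25*rr)).astype(np.uint8);m[:225]=0;m[330:]=0;m[:,:230]=0;m[:,335:]=0
cn=max(cv2.findContours(m,0,cv2.CHAIN_APPROX_NONE)[0],key=len);(c,rad)=cv2.minEnclosingCircle(cn);print(c,rad,cv2.fitEllipse(cn))
for c_ in (c,cv2.fitEllipse(cn)[0]):
    B=unp(w,[c_],p[2]+49.7)[0]; print("ring",R_.round(1),"ball",B.round(1),"tool off",(r.T@(B-p)).round(1),"move",(r.T@(R_-B)).round(1))
E
```

```text
(280.3960266113281, 276.5298767089844) 46.610958099365234 ((280.2586669921875, 276.11907958984375), (89.62014770507812, 90.13810729980469), 101.97710418701172)
ring [514.6 -37.9 187. ] ball [515.6  10.4 256.8] tool off [ -0.7  -0.2 -49.7] move [48.3  1.  69.8]
ring [514.6 -37.9 187. ] ball [515.7  10.2 256.8] tool off [ -0.4  -0.3 -49.7] move [48.1  1.1 69.8]
```

```bash

python3 -m creep '[{"fingers":42,"dx":16,"dy":0.4,"dz":0,"spin":0},{"fingers":42,"dx":20,"dy":0.4,"dz":0,"spin":0},{"fingers":42,"dx":12.1,"dy":0.2,"dz":0,"spin":0},{"fingers":42,"dx":0,"dy":0,"dz":15,"spin":0},{"fingers":42,"dx":0,"dy":0,"dz":20,"spin":0}]' 30
python3 -m creep '[{"fingers":42,"dx":0,"dy":0,"dz":8,"spin":0},{"fingers":42,"dx":0,"dy":0,"dz":0,"spin":0},{"fingers":42,"dx":0,"dy":0,"dz":0,"spin":0}]' 30
python3 - <<'E'
from h import *
w=cap("wrist","w53.png");go(514.6,-38,192)
s=cap("scene");crop(s,270,170,50,50,8,"s53.png")
E
```

```text
time: 73.65
tcp_pos: [514.3, -38.5, 171.4]
eef_rot: [-0.707, 0.707, -0.0, 0.0]
ft_force: [-0.4, -0.8, -1.7]
opening: 43.9
time: 74.03
tcp_pos: [514.5, -38.4, 165.0]
eef_rot: [0.707, -0.707, 0.0, -0.0]
ft_force: [-0.2, 0.5, -1.2]
opening: 44.3
t=74.1 tcp=[514.6 -38.5 165.1] yaw=-90.0 q=[-0.07  0.25 -0.05  1.26  0.   -1.65] F=[ 0.3  0.5 -1.4] op=44.2
 spin=0.0 yaw->-90.0 q6->266: dx=-0.5 dy=-0.0 dz=13.1
```

View pics/s53.png

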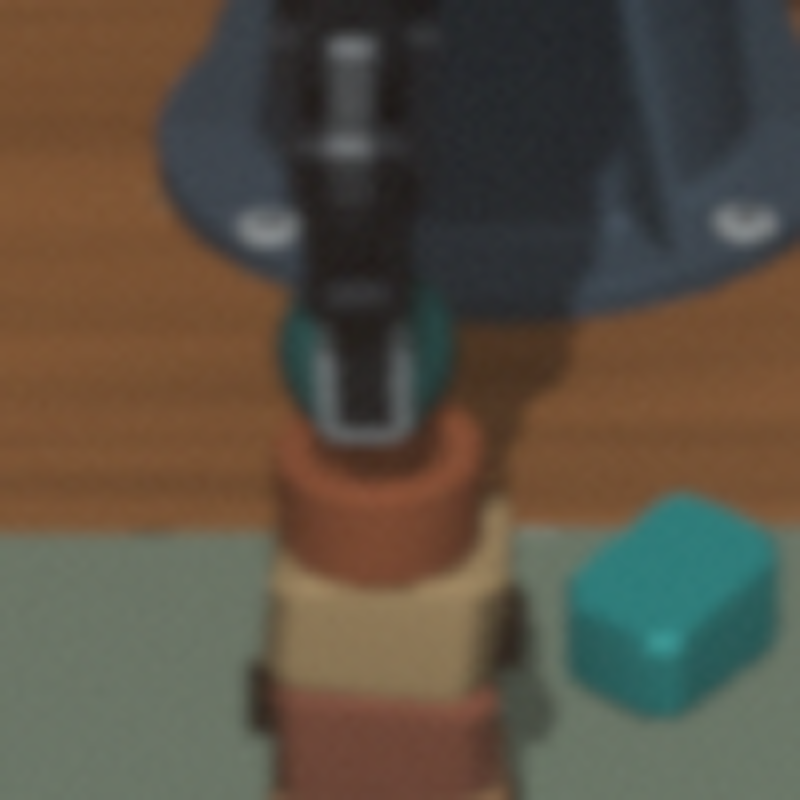

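View pics/w53.png

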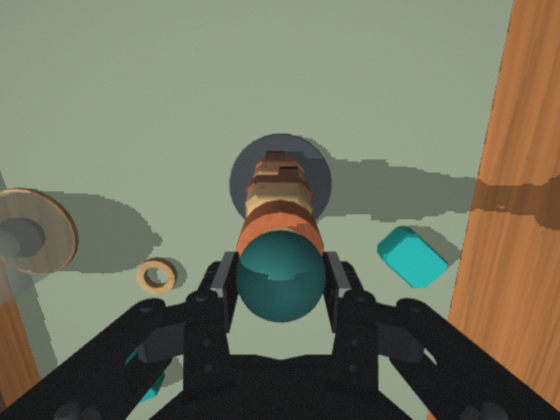

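```bash
python3 - <<'E'
from h import *
s=cap("scene")
P=proj(s,[[514.6,-38,214.7],[514.6,-38,187],[514.6,-38,173],[514.6,-42,214.7],[514.6,-34,187]]); print(((P-[220,120])*8).round(0))
E
```

```text
[[362. 346.]
 [365. 439.]
 [366. 485.]
 [346. 346.]
 [380. 439.]]
```

```bash

python3 -m creep '[{"fingers":42,"dx":-1.5,"dy":0,"dz":6,"spin":0},{"fingers":42,"dx":0,"dy":0,"dz":0,"spin":0},{"fingers":42,"dx":0,"dy":0,"dz":0,"spin":0}]' 20
python3 - <<'E'
from h import *
s=cap("scene");crop(s,268,165,36,36,11,"s54.png")
E
```

```text
time: 74.55
tcp_pos: [514.1, -37.1, 158.5]
eef_rot: [0.707, -0.707, -0.0, 0.0]
ft_force: [0.2, 1.2, -1.1]
opening: 44.1
```

View pics/s54.png

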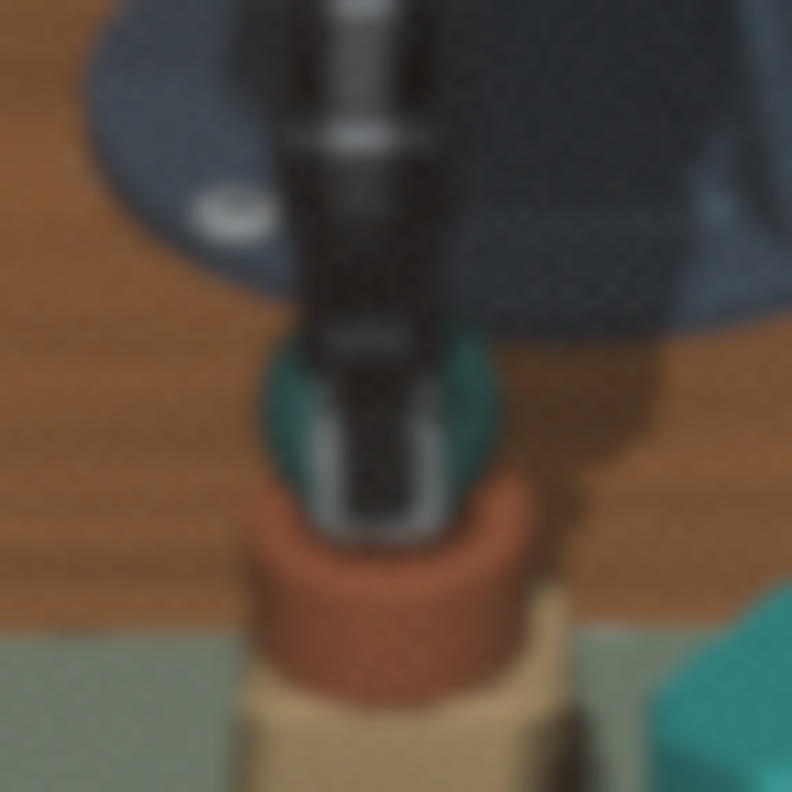

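```bash

python3 -m creep '[{"fingers":42,"dx":-0.6,"dy":-0.5,"dz":2.5,"spin":0},{"fingers":42,"dx":0,"dy":0,"dz":0,"spin":0}]' 20
python3 -m creep '[{"fingers":42,"dx":0,"dy":0,"dz":1.5,"spin":0},{"fingers":42,"dx":0,"dy":0,"dz":0,"spin":0}]' 20
python3 -m creep '[{"fingers":42,"dx":0,"dy":0,"dz":1,"spin":0},{"fingers":42,"dx":0,"dy":0,"dz":0,"spin":0}]' 20
```

```text
time: 74.85
tcp_pos: [514.6, -36.5, 155.8]
eef_rot: [0.707, -0.707, -0.0, 0.0]
ft_force: [0.3, 0.3, -0.1]
opening: 44.0
time: 75.1
tcp_pos: [514.6, -36.5, 154.4]
eef_rot: [0.707, -0.707, -0.0, 0.0]
ft_force: [0.0, -0.6, -2.0]
opening: 44.4
time: 75.35
tcp_pos: [514.6, -36.5, 153.5]
eef_rot: [0.707, -0.707, -0.0, 0.0]
ft_force: [-0.5, 0.2, -0.9]
opening: 44.2
```

```bash

python3 -m creep '[{"fingers":42,"dx":0,"dy":0,"dz":0.8,"spin":0},{"fingers":42,"dx":0,"dy":0,"dz":0,"spin":0}]' 20
python3 -m creep '[{"fingers":42,"dx":0,"dy":0,"dz":0.6,"spin":0},{"fingers":42,"dx":0,"dy":0,"dz":0,"spin":0}]' 20
```

```text
time: 75.6
tcp_pos: [514.7, -36.4, 152.8]
eef_rot: [0.707, -0.707, 0.0, -0.0]
ft_force: [-0.2, 1.6, 0.1]
opening: 44.3
time: 75.85
tcp_pos: [514.9, -36.4, 152.4]
eef_rot: [0.707, -0.707, 0.0, -0.0]
ft_force: [-1.3, -0.0, 5.0]
opening: 44.3
```

Seated at the predicted height: contact at 152.5 with almost no side force. I'll release gently.

```bash

python3 -m creep '[{"fingers":45,"dx":0,"dy":0,"dz":0,"spin":0},{"fingers":47,"dx":0,"dy":0,"dz":0,"spin":0},{"fingers":50,"dx":0,"dy":0,"dz":0,"spin":0},{"fingers":56,"dx":0,"dy":0,"dz":0,"spin":0},{"fingers":66,"dx":0,"dy":0,"dz":0,"spin":0}]' 20
python3 - <<'E'
from h import *
s=cap("scene");crop(s,268,165,36,36,11,"s55.png")
E
```

```text
time: 76.47
tcp_pos: [514.6, -36.5, 152.0]
eef_rot: [0.707, -0.707, -0.0, 0.0]
ft_force: [-0.4, -0.0, 0.1]
opening: 66.1
```

View pics/s55.png

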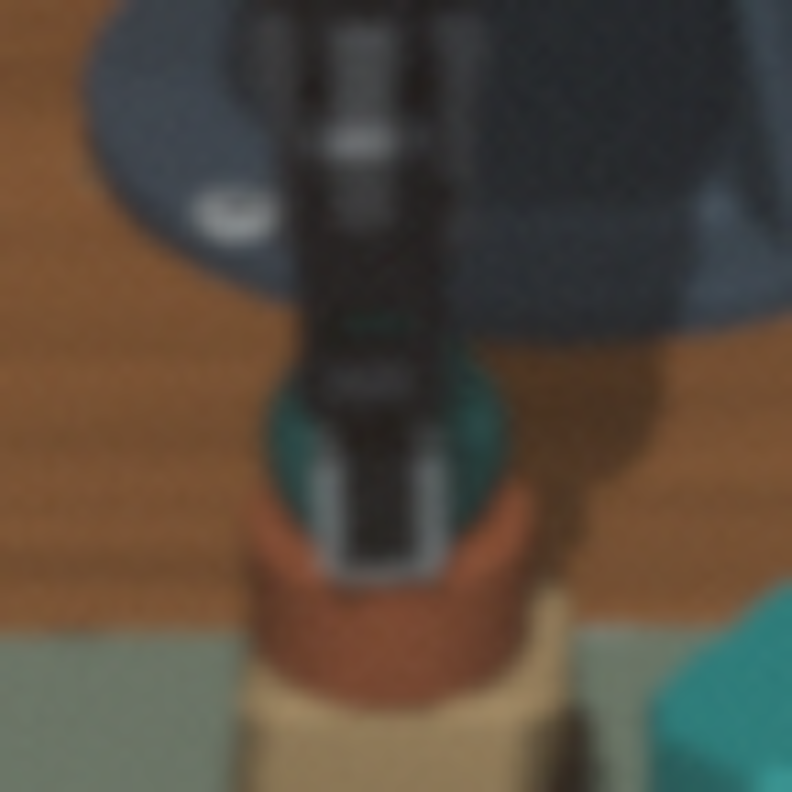

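The ball rests in the ring and the fingers are open. I'll rise straight up and back away.

```bash

python3 -m creep '[{"fingers":72,"dx":0,"dy":0,"dz":0,"spin":0},{"fingers":72,"dx":0,"dy":0,"dz":-10,"spin":0},{"fingers":72,"dx":0,"dy":0,"dz":-25,"spin":0},{"fingers":72,"dx":0,"dy":0,"dz":-40,"spin":0},{"fingers":72,"dx":0,"dy":0,"dz":-30,"spin":0}]' 20
python3 -m creep '[{"fingers":72,"dx":-30,"dy":0,"dz":0,"spin":0},{"fingers":72,"dx":-50,"dy":0,"dz":0,"spin":0},{"fingers":72,"dx":-50,"dy":0,"dz":0,"spin":0},{"fingers":72,"dx":-40,"dy":20,"dz":0,"spin":0},{"fingers":72,"dx":0,"dy":0,"dz":0,"spin":0}]' 20
python3 - <<'E'
from h import *
s=cap("scene","s56.png");crop(s,268,185,50,65,6,"s56z.png");t=cap("top","t56.png");w=cap("wrist","w56.png")
crop(s,445,200,40,40,8,"s56c.png")
E
```

```text
time: 77.15
tcp_pos: [514.8, -36.5, 259.4]
eef_rot: [0.707, -0.707, 0.001, -0.001]
ft_force: [0.3, 0.6, 0.1]
opening: 71.7
time: 77.78
tcp_pos: [493.7, 135.8, 257.9]
eef_rot: [0.708, -0.706, -0.0, -0.0]
ft_force: [0.0, -0.3, 1.0]
opening: 72.1
```

View pics/s56z.png

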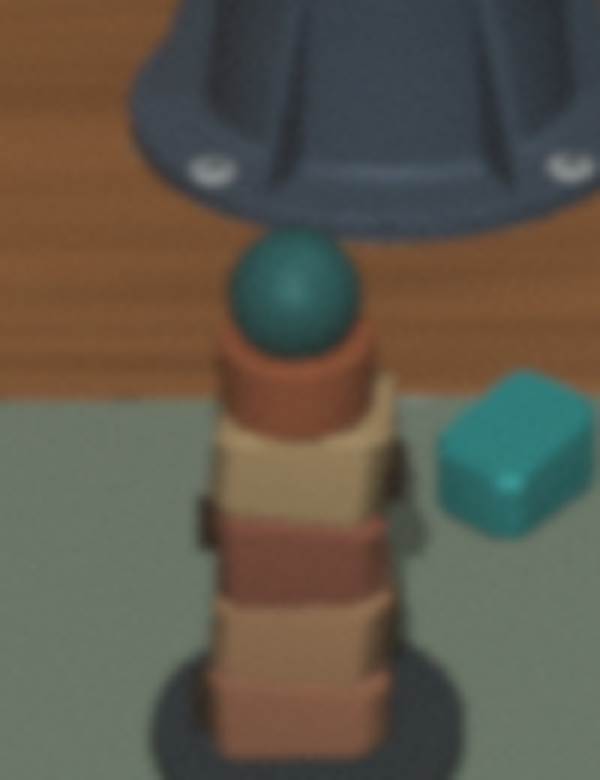

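View pics/s56c.png

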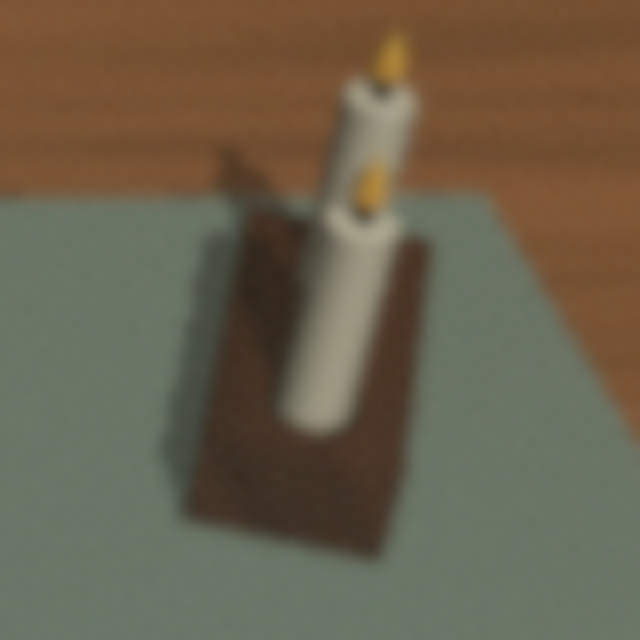

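View pics/t56.png

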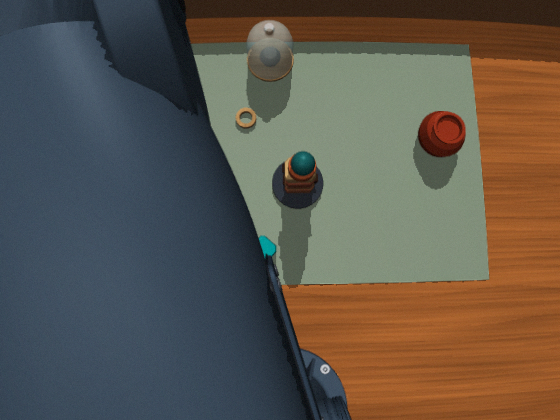

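View pics/w56.png

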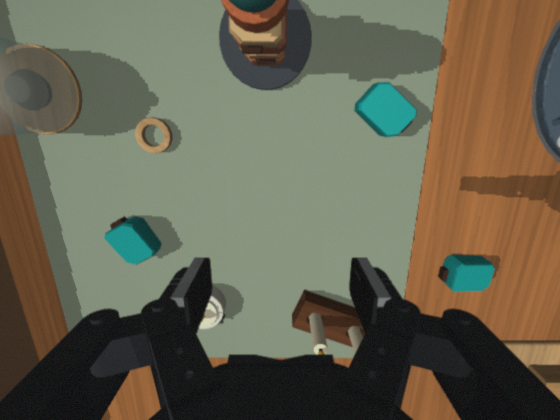

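```bash
python3 - <<'E'
from h import *
s=cap("scene")
print(proj(s,[[438.8,378.7,99],[372,405.5,99]]).round(1), "seen", (405+362/8,160+222/8),(405+381/8,160+98/8))
P=tri([s],[(0,0)]) if 0 else None
import time
st=ctrl.state();print(st["time"],st["ft_force"])
E
```

```text
[[449.1 187.5]
 [451.6 171.8]] seen (450.25, 187.75) (452.625, 172.25)
77.975 [-0.10789212 -0.2628915  -0.9287134 ]
```

The candle tops sit where fully seated candles should, within about 1 px, and the pillar, ring and ball are standing by themselves. I'll hand in.

```bash
python3 - <<'E'
from cell import ctrl
print(ctrl.finish_job())
E
```

```text
the job is handed in; nothing more can be done
None
```

The job is done and handed in at about 78 s of the 210 s allowed, with the gripper open and clear of everything.

**What I did**
- **Candles:** Both went into the stand first. Before that, the stand had been knocked about 5 cm aside, so I found its bores again before inserting.
- **Pillar:** All four sandstone offcuts were there. I stacked them on the slate as reddish brown, tan, dark red, pale yellow from the bottom, with thick ends alternating. I left the three turquoise look-alikes alone.
- **Ring and ball:** The clay ring went flat on top. I then lowered the ball into it until light contact (about 5 N) and let go.

**Last checks**
- **Pillar:** The final pictures show it standing level by itself, with the ball resting in the ring.
- **Candles:** Both are upright, and their tops are within about 1 px of where fully seated candles should be.
- **Jar and lamp:** Both appear in the last views, and I never went near them; I did not measure their positions again.

**What went wrong or disagreed**
- **Tool offset:** The finger tips turned out to be about 40 mm behind the reported TCP. My first candle grasp therefore closed on nothing; I corrected for this and the candle was not disturbed.
- **Ball grip:** I put the ball back once to grip it higher, so the fingers would not touch the ring.
- **Ring position:** The wrist and scene cameras differed by about 4 mm on where the ring stood across the table. By the scene view it sits about 3 mm off the centre of the top stone.

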